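# Fit the rinse tubes to the jug rinser

### The arm

A 6-joint arm with a two-finger parallel gripper is mounted at the origin on the work surface. World frame = base frame: x ahead of the robot, y to its left, z up, the work surface at z = 0. Lengths are in mm, angles in rad, forces in N, time in s.
With the tool pointing down it reaches from about 275 to 1000 mm from the base axis. Payload 8.4 kg.
Tool frame: the origin (TCP) lies at the centre of the arm's flange, where the gripper is bolted on; the fingertips stand 173 mm ahead of it and the grasp point (between the pads) lies 155 mm ahead of it (tcp_to_tips is the distance from the TCP to the fingertips, in mm); z points along the fingers, x is the direction in which the jaws open and shut, and the axes are right-handed (so a half turn about z gives the same grasp; the last joint's range is limited). The gripper opens to 85 mm and grips with 20 to 120 N. Pads are 22 mm wide; open, the fingers measure 114 mm over their backs; the gripper's body (76 mm by 85 mm) begins 54 mm behind the grasp point. The pads swing forward as they close: fully open they stand 13 mm farther back than shut.
Start: joints at [-1.134, 0.353, 1.633, -0, 1.155, -0.002], TCP at [265.533, -565.793, 404.681] pointing down, gripper open.
Joint ranges: [-2.63, 2.63], [-0.92, 2.1], [0.06, 2.66], [-1.3, 4.44], [0, 2.69], [-3.02, 3.02]. Speed limits (rad/s): [2.22, 2.22, 2.79, 3.14, 3.14, 3.14].

### API

Orientations are given as [roll, pitch, yaw] about the fixed x, y, z axes, in that order (R = Rz(yaw) Ry(pitch) Rx(roll)).
In Python, from rig import sense, grab_frame, camera_info, sign_off, tcp_to_tips gives the robot as it stands.
- The arm moves only by the shell command python3 -m creep 'ROWS' [FORCE]. ROWS is text: rows parted by semicolons, each of 5 numbers parted by spaces: the opening in per cent of the stroke, from 0 (shut) to 100 (fully open), then the shift along the tool's x, y, z in cm, then the turn about the tool's z in degrees. In form: fingers tx ty tz roll; .... A call has 1 to 20 rows; each row is the pose to reach, as a shift and turn from the pose measured when the call began, along the tool's axes at that moment; what a row does not reach only later rows make up. A row lasts 1/10 s, in which the tool goes at most 50 mm and 8.59 degrees, less where a joint would pass 70% of its speed; a pose out of reach is approached as far as the arm can. A call with a gripper value outside its range is refused whole. The fingers move at their own pace and stop on an object; FORCE is the grip in N (left out, the last holds). Time passes only in rows, so rows that repeat a pose let the fingers close. It gives the time, the measured TCP pose, the force and the opening at its end, in the units of the state.
- sense(): the state, without advancing time (a new reading comes with each control period).
- grab_frame(name): name is "side" or "top"; returns (picture, depth): 420x560x3 uint8, blue, green, red; 420x560 float32, mm along the optical axis (not along the pixel's ray), 0 where there is no reading.
- camera_info(name): a dict with "vertical_fov" (degrees; the focal length in pixels is half the picture's height over the tangent of half this angle, whatever the lens; pixels are square), "cx", "cy" (the principal point, pixels), "world_to_cam" (4x4, takes a point from world to camera coordinates). Camera axes: x right, y down, z forward; pixel columns grow to the right and rows downward; lengths in mm; the calibration is good to about 2 mm. A picture is of the moment at which its call begins. camera_info takes no time and is no camera call.
- sign_off(): hands the job in, once; it reports no verdict.
The state is a dict: "clock": time; "qpos": joint angles; "qvel": joint speeds; "joint_efforts": joint torques, N m; "eef_pos": TCP position; "tcp_rot": TCP orientation; "contact_force": force on the tool from outside, world axes, zero at the start; "wrist_torque": the same for the moment, N m; "opening": opening from 0.0 (shut) to 1.0 (fully open).
Only numpy, scipy, OpenCV 4.12 (cv2) and the standard library are available. Lean on these libraries where they do the work, as an engineer would, in place of code of your own. Each camera call takes 0.05 s, during which the arm holds its last target.

### The job

Turn off the jug rinser's water valve, then free the wire grid that has jammed askew in the basin with its corners caught beneath the folded lips: turn it square, lift it out and lay it flat and squarely in the middle of the draining mat. Push every rinse tube from the caddy into a collet of its own, past the seal until it bottoms, and once all are home turn the water fully on again. Leave the milk jug and the espresso cup undisturbed.

Things in the scene. Friction and masses are not known exactly. Their poses are not given: they have to be found in the camera images.
- rinser: All sizes in mm. Fixed jug rinser, a steel basin with a valve deck on its near (-x) side. Origin: under the basin's centre, at counter level; x runs along the basin away from the deck, z up. Inside, the basin is 216 long (x) by 172 wide (y); floor 45 above the counter, rim 95. Both long walls end in a lip folded 13 inwards (underside at 92): the mouth is only 146 wide. Deck: 66 long, top at 95
- grid: Loose wire grid of bright steel, 0.35 kg, 190 (x) by 135 (y), on four 22-tall feet at x +-80, y +-52; wire plate 22 to 27 above its origin, which is the centre of the feet's undersides; z up. Stands on the basin floor some 10 degrees askew (anticlockwise from above), two opposite corners wedged beneath the lips, 20 below them; square to the basin it passes the mouth with 5 to spare a side
- grid_handle (a point): Centre of the grid's bridge handle: a bar along the grid's x, 80 long, 10 wide, 10 high, centred 62 above the grid's origin, open beneath
- mat: Black draining mat lying on the counter, fixed, 250 (x) by 200 (y), 6 thick; origin at the centre of its underside. It may be on either side of the rinser
- caddy: Fixed grey tube caddy, a block 118 (x) by 182 (y), 55 tall, with six round holes at x = +-32, y = -64, 0 and 64 (not all of them in use), each 45 deep (bottom 10 above the counter); origin at the centre of its underside; on the other side of the rinser from the mat
- tube1: Rinse tube, stainless, 12 in diameter, 140 long, 60 g; the top 16 is a spray head 15.6 across; the bottom end is bevelled. Origin at the centre of the bottom end, z along the tube to the head. Stands in a hole of the caddy, bottom end 45 deep; None if there is no such tube today
- tube2: Rinse tube, stainless, 12 in diameter, 140 long, 60 g; the top 16 is a spray head 15.6 across; the bottom end is bevelled. Origin at the centre of the bottom end, z along the tube to the head. Stands in a hole of the caddy, bottom end 45 deep; None if there is no such tube today
- tube3: Rinse tube, stainless, 12 in diameter, 140 long, 60 g; the top 16 is a spray head 15.6 across; the bottom end is bevelled. Origin at the centre of the bottom end, z along the tube to the head. Stands in a hole of the caddy, bottom end 45 deep; None if there is no such tube today
- tube4: Rinse tube, stainless, 12 in diameter, 140 long, 60 g; the top 16 is a spray head 15.6 across; the bottom end is bevelled. Origin at the centre of the bottom end, z along the tube to the head. Stands in a hole of the caddy, bottom end 45 deep; None if there is no such tube today
- tube5: Rinse tube, stainless, 12 in diameter, 140 long, 60 g; the top 16 is a spray head 15.6 across; the bottom end is bevelled. Origin at the centre of the bottom end, z along the tube to the head. Stands in a hole of the caddy, bottom end 45 deep; None if there is no such tube today
- collet1_mouth (a point): Mouth centre of a push-fit collet, a white ring 25 across on the manifold in the basin floor; five in a row along the basin, 40 apart, 63 above the counter, facing up (z). The mouth narrows from 20 to 13.6 across in its first 8. A tube drops freely 18 deep, onto the seal; from there about 9 N pushes it on until it bottoms 34 deep. Any tube fits any collet; an empty one shuts itself
- collet2_mouth (a point): Mouth centre of a push-fit collet, a white ring 25 across on the manifold in the basin floor; five in a row along the basin, 40 apart, 63 above the counter, facing up (z). The mouth narrows from 20 to 13.6 across in its first 8. A tube drops freely 18 deep, onto the seal; from there about 9 N pushes it on until it bottoms 34 deep. Any tube fits any collet; an empty one shuts itself
- collet3_mouth (a point): Mouth centre of a push-fit collet, a white ring 25 across on the manifold in the basin floor; five in a row along the basin, 40 apart, 63 above the counter, facing up (z). The mouth narrows from 20 to 13.6 across in its first 8. A tube drops freely 18 deep, onto the seal; from there about 9 N pushes it on until it bottoms 34 deep. Any tube fits any collet; an empty one shuts itself
- collet4_mouth (a point): Mouth centre of a push-fit collet, a white ring 25 across on the manifold in the basin floor; five in a row along the basin, 40 apart, 63 above the counter, facing up (z). The mouth narrows from 20 to 13.6 across in its first 8. A tube drops freely 18 deep, onto the seal; from there about 9 N pushes it on until it bottoms 34 deep. Any tube fits any collet; an empty one shuts itself
- collet5_mouth (a point): Mouth centre of a push-fit collet, a white ring 25 across on the manifold in the basin floor; five in a row along the basin, 40 apart, 63 above the counter, facing up (z). The mouth narrows from 20 to 13.6 across in its first 8. A tube drops freely 18 deep, onto the seal; from there about 9 N pushes it on until it bottoms 34 deep. Any tube fits any collet; an empty one shuts itself
- valve (a joint): Quarter-turn water valve on the deck: 0 = shut (handle across the basin, along y), 1.57 = fully open (handle along x); grows anticlockwise seen from above; starts open; stays where left; turns with about 0.12 N m
- valve_grip (a point): Middle of the valve's butterfly handle, on its vertical axis: a steel bar 54 long, 10 thick, 20 high, centred 135 above the counter and 40 above the deck; turns with the valve: its own y runs along the bar
- jug: Bystander, loose: round steel milk jug, 90 tall, 74 across, stands about 125 beyond the caddy; origin at the centre of its foot
- cup: Bystander, loose: white espresso cup, 52 tall, 66 across, stands behind the rinser basin; origin at the centre of its foot

How it is judged (in metres and radians):
On the way, in this order (a step that is already met when the one before it is completed fails the run):
1. the water valve is shut (value of joint valve below 0.2 rad), for 0.2 s.
2. the grid is out of the basin and lies on the mat, let go (x of grid in the frame of mat between -0.025 and 0.025 m and y of grid in the frame of mat between -0.025 and 0.025 m and height (world z) of grid below 0.012 m and angle between grid's own z axis and vertical below 0.06 rad and angle between the x axis of grid and the x axis of mat, either way round below 0.2 rad and contact force between grid and the fingers below 0.1 N), for 0.2 s.
3. every tube is home in a collet, the water still off (((z of tube1 in the frame of collet1_mouth below -0.0305 m and horizontal distance between tube1 and collet1_mouth below 0.004 m and angle between tube1's own z axis and vertical below 0.1 rad) or (z of tube1 in the frame of collet2_mouth below -0.0305 m and horizontal distance between tube1 and collet2_mouth below 0.004 m and angle between tube1's own z axis and vertical below 0.1 rad) or (z of tube1 in the frame of collet3_mouth below -0.0305 m and horizontal distance between tube1 and collet3_mouth below 0.004 m and angle between tube1's own z axis and vertical below 0.1 rad) or (z of tube1 in the frame of collet4_mouth below -0.0305 m and horizontal distance between tube1 and collet4_mouth below 0.004 m and angle between tube1's own z axis and vertical below 0.1 rad) or (z of tube1 in the frame of collet5_mouth below -0.0305 m and horizontal distance between tube1 and collet5_mouth below 0.004 m and angle between tube1's own z axis and vertical below 0.1 rad)) and ((z of tube2 in the frame of collet1_mouth below -0.0305 m and horizontal distance between tube2 and collet1_mouth below 0.004 m and angle between tube2's own z axis and vertical below 0.1 rad) or (z of tube2 in the frame of collet2_mouth below -0.0305 m and horizontal distance between tube2 and collet2_mouth below 0.004 m and angle between tube2's own z axis and vertical below 0.1 rad) or (z of tube2 in the frame of collet3_mouth below -0.0305 m and horizontal distance between tube2 and collet3_mouth below 0.004 m and angle between tube2's own z axis and vertical below 0.1 rad) or (z of tube2 in the frame of collet4_mouth below -0.0305 m and horizontal distance between tube2 and collet4_mouth below 0.004 m and angle between tube2's own z axis and vertical below 0.1 rad) or (z of tube2 in the frame of collet5_mouth below -0.0305 m and horizontal distance between tube2 and collet5_mouth below 0.004 m and angle between tube2's own z axis and vertical below 0.1 rad)) and ((z of tube3 in the frame of collet1_mouth below -0.0305 m and horizontal distance between tube3 and collet1_mouth below 0.004 m and angle between tube3's own z axis and vertical below 0.1 rad) or (z of tube3 in the frame of collet2_mouth below -0.0305 m and horizontal distance between tube3 and collet2_mouth below 0.004 m and angle between tube3's own z axis and vertical below 0.1 rad) or (z of tube3 in the frame of collet3_mouth below -0.0305 m and horizontal distance between tube3 and collet3_mouth below 0.004 m and angle between tube3's own z axis and vertical below 0.1 rad) or (z of tube3 in the frame of collet4_mouth below -0.0305 m and horizontal distance between tube3 and collet4_mouth below 0.004 m and angle between tube3's own z axis and vertical below 0.1 rad) or (z of tube3 in the frame of collet5_mouth below -0.0305 m and horizontal distance between tube3 and collet5_mouth below 0.004 m and angle between tube3's own z axis and vertical below 0.1 rad)) and ((z of tube4 in the frame of collet1_mouth below -0.0305 m and horizontal distance between tube4 and collet1_mouth below 0.004 m and angle between tube4's own z axis and vertical below 0.1 rad) or (z of tube4 in the frame of collet2_mouth below -0.0305 m and horizontal distance between tube4 and collet2_mouth below 0.004 m and angle between tube4's own z axis and vertical below 0.1 rad) or (z of tube4 in the frame of collet3_mouth below -0.0305 m and horizontal distance between tube4 and collet3_mouth below 0.004 m and angle between tube4's own z axis and vertical below 0.1 rad) or (z of tube4 in the frame of collet4_mouth below -0.0305 m and horizontal distance between tube4 and collet4_mouth below 0.004 m and angle between tube4's own z axis and vertical below 0.1 rad) or (z of tube4 in the frame of collet5_mouth below -0.0305 m and horizontal distance between tube4 and collet5_mouth below 0.004 m and angle between tube4's own z axis and vertical below 0.1 rad)) and ((z of tube5 in the frame of collet1_mouth below -0.0305 m and horizontal distance between tube5 and collet1_mouth below 0.004 m and angle between tube5's own z axis and vertical below 0.1 rad) or (z of tube5 in the frame of collet2_mouth below -0.0305 m and horizontal distance between tube5 and collet2_mouth below 0.004 m and angle between tube5's own z axis and vertical below 0.1 rad) or (z of tube5 in the frame of collet3_mouth below -0.0305 m and horizontal distance between tube5 and collet3_mouth below 0.004 m and angle between tube5's own z axis and vertical below 0.1 rad) or (z of tube5 in the frame of collet4_mouth below -0.0305 m and horizontal distance between tube5 and collet4_mouth below 0.004 m and angle between tube5's own z axis and vertical below 0.1 rad) or (z of tube5 in the frame of collet5_mouth below -0.0305 m and horizontal distance between tube5 and collet5_mouth below 0.004 m and angle between tube5's own z axis and vertical below 0.1 rad)) and value of joint valve below 0.2 rad), for 0.2 s.
4. the valve is turned open again (value of joint valve above 1.3 rad), for 0.2 s.
At the end, for the whole second after the job is handed in: Grid let go, at rest and flat on the mat: centre within 25 mm of the mat's along each side, sides within 0.2 rad. Every tube upright (0.1 rad) in a collet, within 4 mm of its axis, bottom end at least 30.5 of the 34 mm below the mouth. Valve above 1.3 rad (all of step 2 and ((z of tube1 in the frame of collet1_mouth below -0.0305 m and horizontal distance between tube1 and collet1_mouth below 0.004 m and angle between tube1's own z axis and vertical below 0.1 rad) or (z of tube1 in the frame of collet2_mouth below -0.0305 m and horizontal distance between tube1 and collet2_mouth below 0.004 m and angle between tube1's own z axis and vertical below 0.1 rad) or (z of tube1 in the frame of collet3_mouth below -0.0305 m and horizontal distance between tube1 and collet3_mouth below 0.004 m and angle between tube1's own z axis and vertical below 0.1 rad) or (z of tube1 in the frame of collet4_mouth below -0.0305 m and horizontal distance between tube1 and collet4_mouth below 0.004 m and angle between tube1's own z axis and vertical below 0.1 rad) or (z of tube1 in the frame of collet5_mouth below -0.0305 m and horizontal distance between tube1 and collet5_mouth below 0.004 m and angle between tube1's own z axis and vertical below 0.1 rad)) and ((z of tube2 in the frame of collet1_mouth below -0.0305 m and horizontal distance between tube2 and collet1_mouth below 0.004 m and angle between tube2's own z axis and vertical below 0.1 rad) or (z of tube2 in the frame of collet2_mouth below -0.0305 m and horizontal distance between tube2 and collet2_mouth below 0.004 m and angle between tube2's own z axis and vertical below 0.1 rad) or (z of tube2 in the frame of collet3_mouth below -0.0305 m and horizontal distance between tube2 and collet3_mouth below 0.004 m and angle between tube2's own z axis and vertical below 0.1 rad) or (z of tube2 in the frame of collet4_mouth below -0.0305 m and horizontal distance between tube2 and collet4_mouth below 0.004 m and angle between tube2's own z axis and vertical below 0.1 rad) or (z of tube2 in the frame of collet5_mouth below -0.0305 m and horizontal distance between tube2 and collet5_mouth below 0.004 m and angle between tube2's own z axis and vertical below 0.1 rad)) and ((z of tube3 in the frame of collet1_mouth below -0.0305 m and horizontal distance between tube3 and collet1_mouth below 0.004 m and angle between tube3's own z axis and vertical below 0.1 rad) or (z of tube3 in the frame of collet2_mouth below -0.0305 m and horizontal distance between tube3 and collet2_mouth below 0.004 m and angle between tube3's own z axis and vertical below 0.1 rad) or (z of tube3 in the frame of collet3_mouth below -0.0305 m and horizontal distance between tube3 and collet3_mouth below 0.004 m and angle between tube3's own z axis and vertical below 0.1 rad) or (z of tube3 in the frame of collet4_mouth below -0.0305 m and horizontal distance between tube3 and collet4_mouth below 0.004 m and angle between tube3's own z axis and vertical below 0.1 rad) or (z of tube3 in the frame of collet5_mouth below -0.0305 m and horizontal distance between tube3 and collet5_mouth below 0.004 m and angle between tube3's own z axis and vertical below 0.1 rad)) and ((z of tube4 in the frame of collet1_mouth below -0.0305 m and horizontal distance between tube4 and collet1_mouth below 0.004 m and angle between tube4's own z axis and vertical below 0.1 rad) or (z of tube4 in the frame of collet2_mouth below -0.0305 m and horizontal distance between tube4 and collet2_mouth below 0.004 m and angle between tube4's own z axis and vertical below 0.1 rad) or (z of tube4 in the frame of collet3_mouth below -0.0305 m and horizontal distance between tube4 and collet3_mouth below 0.004 m and angle between tube4's own z axis and vertical below 0.1 rad) or (z of tube4 in the frame of collet4_mouth below -0.0305 m and horizontal distance between tube4 and collet4_mouth below 0.004 m and angle between tube4's own z axis and vertical below 0.1 rad) or (z of tube4 in the frame of collet5_mouth below -0.0305 m and horizontal distance between tube4 and collet5_mouth below 0.004 m and angle between tube4's own z axis and vertical below 0.1 rad)) and ((z of tube5 in the frame of collet1_mouth below -0.0305 m and horizontal distance between tube5 and collet1_mouth below 0.004 m and angle between tube5's own z axis and vertical below 0.1 rad) or (z of tube5 in the frame of collet2_mouth below -0.0305 m and horizontal distance between tube5 and collet2_mouth below 0.004 m and angle between tube5's own z axis and vertical below 0.1 rad) or (z of tube5 in the frame of collet3_mouth below -0.0305 m and horizontal distance between tube5 and collet3_mouth below 0.004 m and angle between tube5's own z axis and vertical below 0.1 rad) or (z of tube5 in the frame of collet4_mouth below -0.0305 m and horizontal distance between tube5 and collet4_mouth below 0.004 m and angle between tube5's own z axis and vertical below 0.1 rad) or (z of tube5 in the frame of collet5_mouth below -0.0305 m and horizontal distance between tube5 and collet5_mouth below 0.004 m and angle between tube5's own z axis and vertical below 0.1 rad)) and value of joint valve above 1.3 rad and linear speed of grid below 0.02 m/s); the robot touches nothing.
It fails at once if a bystander is moved by more than 3 cm or tipped (distance of any of jug, cup from where it was at the start of the episode above 0.03 m or angle between any of jug, cup's own z axis and vertical above 0.5 rad).
Of tube1, tube2, tube3, tube4, tube5 only 3 to 5 are there at a start; the rules pass over those that are not, and their reading is None.
At some moment in a run one of grid may be knocked a few centimetres aside while the robot is not near it.
It also fails if it takes over 210 s, if anything falls off the work surface, if the arm or the gripper's body presses on something with over 40 N, if the wrist force passes 120 N, or if a joint passes its speed limit or range.

## Working session

There is one attempt and no reset: what is moved stays moved. The work goes in short steps, Python scripts to look and compute and a shell command to move; the robot and the scene stay as the last step left them, time stands still between calls to the robot, and variables do not carry over. Pictures are saved under pics/ and viewed, and the job is handed in when it is done.

```bash
ls; mkdir -p pics; cat > h.py <<'E'
import numpy as np, cv2, rig
from rig import *
def cam(n):
    c=camera_info(n); f=210/np.tan(np.radians(c["vertical_fov"])/2); return c,f,np.array(c["world_to_cam"],float)
def px2w(n,u,v,d=None,z=None):
    c,f,T=cam(n); r=np.array([(u-c["cx"])/f,(v-c["cy"])/f,1]); R=T[:3,:3]; t=T[:3,3]
    o=-R.T@t; dr=R.T@r
    s=d if d is not None else (z-o[2])/dr[2]
    return o+s*dr
def w2px(n,p):
    c,f,T=cam(n); q=T[:3,:3]@np.array(p,float)+T[:3,3]; return np.array([f*q[0]/q[2]+c["cx"],f*q[1]/q[2]+c["cy"]])
def crop(im,u0,v0,u1,v1,k,name):
    cv2.imwrite("pics/"+name,cv2.resize(im[v0:v1,u0:u1],None,fx=k,fy=k,interpolation=cv2.INTER_CUBIC))
E
python3 - <<'E'
from h import *
for n in("top","side"):
    im,d=grab_frame(n); cv2.imwrite(f"pics/{n}0.png",im); np.save(f"{n}0.npy",d); np.save(f"{n}0im.npy",im)
    print(n,camera_info(n))
print(sense(), tcp_to_tips)
E
```

```text
pics
top {'vertical_fov': 42.94123094796496, 'cx': 268.60684409427165, 'cy': 205.03989873459201, 'world_to_cam': array([[-3.42770438e-03, -9.99918676e-01,  1.22838317e-02,
        -6.51607841e+00],
       [-9.94760181e-01,  2.15434909e-03, -1.02213215e-01,
         6.22889607e+02],
       [ 1.02178439e-01, -1.25698233e-02, -9.94686667e-01,
         1.53457819e+03],
       [ 0.00000000e+00,  0.00000000e+00,  0.00000000e+00,
         1.00000000e+00]])}
side {'vertical_fov': 46.15746684038623, 'cx': 286.2247604233342, 'cy': 219.17676257940872, 'world_to_cam': array([[-8.54669196e-01, -5.19051284e-01,  1.12396913e-02,
         5.44095365e+02],
       [-3.20061071e-01,  5.09719237e-01, -7.98590765e-01,
         2.87112960e+02],
       [ 4.08780475e-01, -6.86128315e-01, -6.01769440e-01,
         1.19535603e+03],
       [ 0.00000000e+00,  0.00000000e+00,  0.00000000e+00,
         1.00000000e+00]])}
{'clock': 0.1, 'qpos': array([-1.13442038e+00,  3.53617235e-01,  1.63407833e+00, -1.42130134e-05,
        1.15519254e+00, -2.39948755e-03]), 'qvel': array([ 0.00064471, -0.00253179, -0.00177371,  0.00232184, -0.00103271,
       -0.00119237]), 'joint_efforts': array([ 5.97949092e-04, -6.06356835e+01, -3.42818320e+01, -8.84350811e-06,
        3.95704148e-03, -1.51992867e-05]), 'eef_pos': array([ 265.42745595, -565.60242337,  404.00471196]), 'tcp_rot': array([ 3.14158277e+00,  1.29548365e-03, -1.13201516e+00]), 'contact_force': array([ 0.0415263 , -0.10085203, -0.34577529]), 'wrist_torque': array([-0.0220321 , -0.01582246,  0.00778173]), 'opening': 1.0017391837754148} 173.4
```

```bash
python3 - <<'E'
from h import *
im=np.load("top0im.npy")
crop(im,230,160,330,295,4.4,"t_r.png"); crop(im,110,180,200,275,6,"t_c.png"); crop(im,340,195,430,295,5,"t_m.png")
im=np.load("side0im.npy"); crop(im,205,275,315,385,5,"s_c.png"); crop(im,250,190,390,290,5.5,"s_r.png")
E
python3 - <<'E'
from h import *
def P(l,u0,v0,k,z): return np.array([px2w("top",u0+a/k,v0+b/k,z=z) for a,b in l])
np.set_printoptions(precision=1,suppress=True)
ang=lambda a,b:np.degrees(np.arctan2((b-a)[1],(b-a)[0]))
r=P([(100,540),(376,508),(325,62),(50,90)],230,160,4.4,95); print("rim",r,ang(r[0],r[3]),ang(r[1],r[2]),np.linalg.norm(r[0]-r[1]),np.linalg.norm(r[0]-r[3]))
v=P([(235,432),(236,520)],230,160,4.4,145); print("valve",v,v.mean(0),ang(v[1],v[0]),np.linalg.norm(v[0]-v[1]))
h=P([(187,183),(240,300)],230,160,4.4,112); print("handle",h,h.mean(0),ang(h[1],h[0]),np.linalg.norm(h[0]-h[1]))
g=P([(150,418),(335,372),(262,90),(112,130)],230,160,4.4,72);print("gridplate",g,g.mean(0),ang(g[0],g[3]),ang(g[1],g[2]))
m=P([(52,460),(387,460),(383,45),(50,43)],340,195,5,6); print("mat",m,m.mean(0),ang(m[0],m[3]),ang(m[1],m[2]),np.linalg.norm(m[0]-m[1]),np.linalg.norm(m[0]-m[3]))
t=P([(200,299),(200,441),(58,446)],110,180,6,150); print("tubes",t)
c=P([(55,505),(435,495),(435,248),(55,258)],110,180,6,55); print("caddy",c,c.mean(0),ang(c[0],c[3]),np.linalg.norm(c[0]-c[1]),np.linalg.norm(c[0]-c[3]),ang(c[1],c[0])-90)
hh=P([(108,312),(378,306),(378,440)],110,180,6,55); print("holes",hh)
# side
def S(l,u0,v0,k,z): return np.array([px2w("side",u0+a/k,v0+b/k,z=z) for a,b in l])
print("side tubes",S([(204,88),(325,142),(246,237)],205,275,5,150))
print("side handle",S([(248,148),(392,172)],250,190,5.5,112), "valve",S([(552,170),(640,200)],250,190,5.5,145))
print("side rim",S([(52,208),(197,42),(695,180),(590,380)],250,190,5.5,95))
d=np.load("top0.npy")
for u,v in [(283,265),(276.5,220),(143,230)]:
    print(px2w("top",u,v,d=d[int(v),int(u)]))
E
```

```text
rim [[ 399.9   37.3   95. ]
 [ 419.3 -137.1   95. ]
 [ 704.4 -107.7   95. ]
 [ 686.4   69.3   95. ]] 6.374082631036181 5.879334777356675 175.44921657193586 288.26882658728454
valve [[467.2 -46.2 145. ]
 [413.8 -46.5 145. ]] [440.5 -46.4 145. ] 0.29571255181452355 53.424860113444495
handle [[624.3 -18.1 112. ]
 [550.1 -51.2 112. ]] [587.2 -34.7 112. ] 24.027530718406965 81.25734094664652
gridplate [[ 476.6    5.5   72. ]
 [ 505.8 -113.9   72. ]
 [ 689.6  -68.2   72. ]
 [ 663.5   29.8   72. ]] [583.9 -36.7  72. ] 7.400760207870783 13.976774160405704
mat [[ 382.6 -248.4    6. ]
 [ 381.8 -446.2    6. ]
 [ 627.7 -451.7    6. ]
 [ 629.3 -251.9    6. ]] [ 505.4 -349.6    6. ] -0.8171491626660046 -1.2741930324493262 197.80386746302702 246.74714135379656
tubes [[544.4 330.6 150. ]
 [481.  329.3 150. ]
 [478.9 392.5 150. ]]
caddy [[452.1 418.3  55. ]
 [456.2 238.3  55. ]
 [573.9 239.8  55. ]
 [569.6 421.3  55. ]] [513.  329.4  55. ] 1.4369697856826678 180.04092564247694 117.51506979983155 1.302498905295863
holes [[543.7 395.4  55. ]
 [546.2 266.7  55. ]
 [482.4 265.7  55. ]]
side tubes [[541.8 332.9 150. ]
 [478.4 331.8 150. ]
 [477.3 394.5 150. ]]
side handle [[616.8 -13.1 112. ]
 [544.6 -34.4 112. ]] valve [[460.2 -38.  145. ]
 [414.  -38.8 145. ]]
side rim [[ 686.4   63.9   95. ]
 [ 701.4 -102.2   95. ]
 [ 418.4 -131.9   95. ]
 [ 399.3   38.8   95. ]]
[449.  -45.  145.8]
[573.3 -29.2 106.4]
[543.5 329.9 157.3]
```

```bash
cat >> h.py <<'E'
from scipy.spatial.transform import Rotation as Ro
def go(p,yaw):
    s=sense(); R=Ro.from_euler("xyz",s["tcp_rot"]); d=R.inv().apply(np.array(p,float)-s["eef_pos"])/10
    r=-(yaw-np.degrees(s["tcp_rot"][2])); r=(r+180)%360-180
    print("shift cm",np.round(d,2),"roll",round(r,1),"| pos",np.round(s["eef_pos"],1),"rpy",np.round(np.degrees(s["tcp_rot"]),2),"F",np.round(s["contact_force"],1),"open",round(s["opening"],3),"q6",round(s["qpos"][5],2),"t",s["clock"])
E
python3 -c "
from h import *
go([440,-45.5,400],90.3)"
```

```text
shift cm [-39.67 -37.9    0.45] roll -155.2 | pos [ 265.4 -565.6  404. ] rpy [ 1.800e+02  7.000e-02 -6.486e+01] F [ 0.  -0.1 -0.3] open 1.002 q6 -0.0 t 0.1
```

```bash
python3 -m creep '100 -13 -12.6 0.4 -50; 100 -13 -12.6 0.4 -50; 100 -26 -25 0.4 -80; 100 -26 -25 0.4 -80; 100 -26 -25 0.4 -80;100 -26 -25 0.4 -80; 100 -39.7 -37.9 0.4 -155; 100 -39.7 -37.9 0.4 -155; 100 -39.7 -37.9 0.4 -155; 100 -39.7 -37.9 0.4 -155; 100 -39.7 -37.9 0.4 -155; 100 -39.7 -37.9 0.4 -155; 100 -39.7 -37.9 0.4 -155; 100 -39.7 -37.9 0.4 -155; 100 -39.7 -37.9 0.4 -155; 100 -39.7 -37.9 0.4 -155; 100 -39.7 -37.9 0.4 -155; 100 -39.7 -37.9 0.4 -155; 100 -39.7 -37.9 0.4 -155; 100 -39.7 -37.9 0.4 -155'; python3 -c "
from h import *
go([440,-45.5,290],90.3)
for n in('top','side'):
  im,d=grab_frame(n); cv2.imwrite(f'pics/{n}1.png',im)"
```

```text
clock: 2.1
eef_pos: [439.8, -45.2, 400.4]
tcp_rot: [-3.141, -0.001, 1.569]
contact_force: [1.4, 0.2, 0.6]
opening: 0.998
shift cm [-0.05  0.03 11.04] roll -0.4 | pos [439.8 -45.2 400.4] rpy [-1.7995e+02 -7.0000e-02  8.9900e+01] F [1.4 0.2 0.6] open 0.998 q6 -1.68 t 2.1
```

```bash
python3 -m creep '100 0 0 4 0; 100 0 0 8 0; 100 0 0 10 0; 100 0 0 11 0;100 0 0 11 0;100 0 0 11 0; 0 0 0 11 0; 0 0 0 11 0; 0 0 0 11 0; 0 0 0 11 0; 0 0 0 11 0; 0 0 0 11 0; 0 0 0 11 0' 30; python3 -c "
from h import *
go([440,-45.5,290],6)
for n in('top','side'):
  im,d=grab_frame(n); cv2.imwrite(f'pics/{n}2.png',im)
crop(im,250,100,420,290,3,'s2c.png')"
```

```text
clock: 3.5
eef_pos: [439.9, -45.8, 290.9]
tcp_rot: [-3.141, 0.001, 1.571]
contact_force: [-0.9, -7.5, 5.0]
opening: 0.19
shift cm [0.03 0.01 0.09] roll 84.0 | pos [439.9 -45.8 290.9] rpy [-1.7998e+02  4.0000e-02  9.0000e+01] F [-0.9 -7.5  5. ] open 0.19 q6 -1.68 t 3.5
```

```bash
python3 -m creep '0 -0.1 0 0 0; 0 -0.1 0 0 0; 0 -0.1 0 0 8;0 -0.1 0 0 16;0 -0.1 0 0 24;0 -0.1 0 0 32;0 -0.1 0 0 40;0 -0.1 0 0 48;0 -0.1 0 0 56;0 -0.1 0 0 64;0 -0.1 0 0 72;0 -0.1 0 0 80;0 -0.1 0 0 85;0 -0.1 0 0 85;0 -0.1 0 0 85;0 -0.1 0 0 85'; python3 -c "
from h import *
go([440,-45.5,290],6)
s=sense();print(s['wrist_torque'],s['contact_force'])
im,d=grab_frame('side')
crop(im,250,100,420,290,3,'s3c.png')"
```

```text
clock: 5.2
eef_pos: [440.5, -46.1, 291.0]
tcp_rot: [-3.141, -0.002, 0.086]
contact_force: [3.1, 7.5, -1.6]
opening: 0.19
shift cm [-0.05 -0.07  0.1 ] roll -1.1 | pos [440.5 -46.1 291. ] rpy [-1.7995e+02 -1.0000e-01  4.9300e+00] F [ 3.1  7.5 -1.6] open 0.19 q6 -0.2 t 5.2
[ 1.24897897 -0.59084388 -0.08591352] [ 3.12061193  7.48422313 -1.5582092 ]
```

```bash
python3 -m creep '60 0 0 0 0; 60 0 0 0 0; 60 0 0 0 0; 60 0 0 0 0; 60 0 0 -5 0; 100 0 0 -10 0; 100 0 0 -15 0; 100 0 10 -15 30; 100 0 15 -15 60; 100 0 20 -15 79;100 0 20 -15 79;100 0 20 -15 79;100 0 20 -15 79;100 0 20 -15 79;100 0 20 -15 79'; python3 -c "
from h import *
go([585,-33,400],-74)
im,d=grab_frame('side'); np.save('side4d.npy',d)
crop(im,250,190,390,290,5.5,'s4.png')
im,d=grab_frame('top'); np.save('top4d.npy',d)
crop(im,230,160,330,295,4.4,'t4.png');cv2.imwrite('pics/t4f.png',im)"
```

```text
clock: 6.75
eef_pos: [457.2, -245.9, 440.6]
tcp_rot: [-3.14, 0.001, -1.121]
contact_force: [0.3, 0.7, 0.3]
opening: 1.0
shift cm [-13.61 -20.76   4.1 ] roll 9.8 | pos [ 457.2 -245.9  440.6] rpy [-1.7991e+02  3.0000e-02 -6.4220e+01] F [0.3 0.7 0.3] open 1.0 q6 0.62 t 6.75
```

```bash
python3 - <<'E'
from h import *
np.set_printoptions(precision=1,suppress=True)
for n,u0,v0,u1,v1 in(("top",245,175,315,250),("side",260,200,345,260)):
    d=np.load(n+"4d.npy"); pts=[]
    for v in range(v0,v1):
        for u in range(u0,u1):
            if d[v,u]>0:
                p=px2w(n,u,v,d=d[v,u])
                if 101<p[2]<122 and 500<p[0]<670 and -85<p[1]<30: pts.append(p)
    pts=np.array(pts); print(n,len(pts))
    if len(pts)>3:
        c=pts.mean(0); w,V=np.linalg.eigh(np.cov((pts-c)[:,:2].T)); a=V[:,1]; a*=np.sign(a[0]); t=(pts-c)[:,:2]@a; n_=(pts-c)[:,:2]@[-a[1],a[0]]
        print(c,np.degrees(np.arctan2(a[1],a[0])),t.min(),t.max(),n_.min(),n_.max(),pts[:,2].min(),pts[:,2].max(), "mid",c[:2]+a*(t.min()+t.max())/2)
E
```

```text
Traceback (most recent call last):
  File "h.py", line 6, in px2w
    c,f,T=cam(n); r=np.array([(u-c["cx"])/f,(v-c["cy"])/f,1]); R=T[:3,:3]; t=T[:3,3]
          ~~~^^^
  File "h.py", line 4, in cam
    c=camera_info(n); f=210/np.tan(np.radians(c["vertical_fov"])/2); return c,f,np.array(c["world_to_cam"],float)
ValueError: time passes only in moves, steps and waits
```

```bash
python3 - <<'E'
import rig,pickle
pickle.dump({n:rig.camera_info(n) for n in("top","side")},open("cam.pkl","wb"))
E
sed -i 's/c=camera_info(n);/c=_C[n];/; 2a import pickle; _C=pickle.load(open("cam.pkl","rb"))' h.py
cat > hd.py <<'E'
from h import *
np.set_printoptions(precision=1,suppress=True)
for n,u0,v0,u1,v1 in(("top",245,175,315,250),("side",260,200,345,260)):
    d=np.load(n+"4d.npy"); pts=[]
    for v in range(v0,v1):
        for u in range(u0,u1):
            if d[v,u]>0:
                p=px2w(n,u,v,d=d[v,u])
                if 101<p[2]<122 and 500<p[0]<670 and -85<p[1]<30: pts.append(p)
    pts=np.array(pts); print(n,len(pts))
    if len(pts)>3:
        c=pts.mean(0); w,V=np.linalg.eigh(np.cov((pts-c)[:,:2].T)); a=V[:,1]; a*=np.sign(a[0]); t=(pts-c)[:,:2]@a; n_=(pts-c)[:,:2]@[-a[1],a[0]]
        print(c,np.degrees(np.arctan2(a[1],a[0])),t.min(),t.max(),n_.min(),n_.max(),pts[:,2].min(),pts[:,2].max(), "mid",c[:2]+a*(t.min()+t.max())/2)
E
python3 hd.py
```

```text
top 99
[583.8 -29.2 112.8] 16.444199922288195 -38.202093231530505 40.53570181124813 -5.380840481408522 5.061835157584151 103.20641021260212 121.50664800442996 mid [584.9 -28.9]
side 111
[583.6 -27.5 108.2] 15.880053151625303 -38.69613639777626 40.83524819368029 -8.718207213460033 6.49900487515349 102.35911154159555 114.76690010929087 mid [584.7 -27.2]
```

```bash
python3 -c "
from h import *
go([584.8,-28.5,400],-73.8)
go([584.8,-28.5,262],-73.8)"
```

```text
shift cm [-13.92 -20.98   4.11] roll 9.8 | pos [ 457.3 -245.7  440.7] rpy [-1.7991e+02  3.0000e-02 -6.3970e+01] F [-0.1  0.   0.2] open 1.003 q6 0.62 t 6.85
shift cm [-13.91 -20.96  17.91] roll 9.8 | pos [ 457.3 -245.7  440.7] rpy [-1.7991e+02  3.0000e-02 -6.3970e+01] F [-0.1  0.   0.2] open 1.003 q6 0.62 t 6.85
```

```bash
python3 -m creep '60 -3 -4 0 10; 60 -6 -9 0 10; 60 -9 -14 2 10; 60 -12 -18 4 10; 60 -13.9 -21 4.1 9.8; 60 -13.9 -21 4.1 9.8; 60 -13.9 -21 8 9.8; 60 -13.9 -21 12 9.8; 60 -13.9 -21 12 9.8; 60 -13.9 -21 12 9.8' 50; python3 -c "
from h import *
go([584.8,-28.5,262],-73.8)"
```

```text
clock: 7.85
eef_pos: [585.1, -28.9, 321.5]
tcp_rot: [-3.141, 0.001, -1.286]
contact_force: [0.6, -0.9, 0.7]
opening: 0.598
shift cm [-0.04  0.02  5.95] roll 0.1 | pos [585.1 -28.9 321.5] rpy [-1.7999e+02  6.0000e-02 -7.3670e+01] F [ 0.6 -0.9  0.7] open 0.598 q6 1.23 t 7.85
```

```bash
python3 -m creep '60 0 0 3 0; 60 0 0 5 0; 60 0 0 5.9 0; 60 0 0 5.9 0; 60 0 0 5.9 0; 0 0 0 5.9 0; 0 0 0 5.9 0; 0 0 0 5.9 0; 0 0 0 5.9 0; 0 0 0 5.9 0; 0 0 0 5.9 0; 0 0 0 5.9 0;0 0 0 5.9 0' 60; python3 -c "
from h import *
go([584.8,-28.5,262],-73.8)
im,d=grab_frame('side')
crop(im,250,140,390,290,4,'s5.png')"
```

```text
clock: 9.15
eef_pos: [585.4, -28.8, 263.4]
tcp_rot: [-3.14, 0.001, -1.286]
contact_force: [-1.3, -0.9, 6.1]
opening: 0.099
shift cm [-0.05  0.04  0.14] roll 0.1 | pos [585.4 -28.8 263.4] rpy [-1.7993e+02  3.0000e-02 -7.3660e+01] F [-1.3 -0.9  6.1] open 0.099 q6 1.23 t 9.15
```

```bash
python3 -m creep '0 0 0 -0.3 0; 0 0 0 -0.5 0; 0 0 0 -0.5 0; 0 0 0 -0.5 3; 0 0.05 0 -0.5 6; 0 0.1 0 -0.5 9; 0 0.15 0 -0.5 10.3; 0 0.15 0 -0.5 10.3; 0 0.15 0 -0.5 10.3; 0 0.15 0 -0.5 10.3'; python3 -c "
from h import *
go([585,-30.3,267],-84.1)
im,d=grab_frame('side')
crop(im,250,140,390,290,4,'s6.png')
im,d=grab_frame('top')
crop(im,230,160,330,295,4.4,'t6.png')"
```

```text
clock: 10.2
eef_pos: [585.7, -30.3, 268.3]
tcp_rot: [-3.141, 0.001, -1.465]
contact_force: [-0.0, 0.5, -2.4]
opening: 0.102
shift cm [-0.    0.07  0.13] roll 0.2 | pos [585.7 -30.3 268.3] rpy [-1.7995e+02  5.0000e-02 -8.3920e+01] F [-0.   0.5 -2.4] open 0.102 q6 1.41 t 10.2
```

```bash
python3 -m creep '0 0 0 -0.5 0; 0 0 0 -1 0; 0 0 0 -1.4 0; 0 0 0 -1.8 0; 0 0 0 -1.8 0';python3 -m creep '0 0 0 -0.4 0; 0 0 0 -0.8 0; 0 0 0 -0.8 0';python3 -m creep '0 0 0 -0.6 0; 0 0 0 -1.2 0; 0 0 0 -1.2 0'; python3 -c "
from h import *
go([585,-30.3,267],-84.1)
im,d=grab_frame('side')
crop(im,250,140,390,290,4,'s7.png')"
```

```text
clock: 10.8
eef_pos: [586.0, -30.3, 287.2]
tcp_rot: [-3.139, 0.001, -1.465]
contact_force: [0.9, 0.4, -3.7]
opening: 0.104
clock: 11.1
eef_pos: [586.2, -30.3, 295.9]
tcp_rot: [-3.138, 0.0, -1.465]
contact_force: [-0.4, -0.6, -3.8]
opening: 0.099
clock: 11.4
eef_pos: [586.6, -30.3, 309.0]
tcp_rot: [-3.137, 0.0, -1.465]
contact_force: [-0.3, -0.3, -3.5]
opening: 0.1
shift cm [-0.02  0.18  4.2 ] roll 0.2 | pos [586.6 -30.3 309. ] rpy [-1.7971e+02  1.0000e-02 -8.3930e+01] F [-0.3 -0.3 -3.5] open 0.1 q6 1.41 t 11.4
```

```bash
python3 -m creep '0 0 0 -3 0; 0 0 0 -6 0; 0 0 0 -8 0; 0 0 0 -8 0'; python3 -c "
from h import *
go([505.4,-349.6,385],-91)"
```

```text
clock: 11.85
eef_pos: [587.0, -30.4, 391.4]
tcp_rot: [-3.132, -0.001, -1.465]
contact_force: [-0.3, -0.8, -2.7]
opening: 0.098
shift cm [30.87 11.49  0.55] roll 7.1 | pos [587.  -30.4 391.4] rpy [-1.7944e+02 -4.0000e-02 -8.3930e+01] F [-0.3 -0.8 -2.7] open 0.098 q6 1.41 t 11.85
```

```bash
python3 -m creep '0 3 1.1 0 1; 0 6 2.2 0 2; 0 9 3.3 0 3; 0 12 4.5 0 4; 0 15 5.6 0.1 5; 0 18 6.7 0.2 6; 0 21 7.8 0.3 7; 0 24 9 0.4 7; 0 27 10.1 0.5 7; 0 30 11.2 0.5 7; 0 30.9 11.5 0.5 7;0 30.9 11.5 0.5 7;0 30.9 11.5 0.5 7;0 30.9 11.5 0.5 7'; python3 -c "
from h import *
go([505.4,-349.6,235],-91)
go([505.4,-349.6,224.5],-91)
im,d=grab_frame('side')
cv2.imwrite('pics/s8.png',im)"
```

```text
clock: 13.25
eef_pos: [505.6, -348.7, 385.0]
tcp_rot: [-3.132, 0.001, -1.586]
contact_force: [0.4, 0.1, -3.2]
opening: 0.1
shift cm [ 0.11  0.15 15.  ] roll 0.1 | pos [ 505.6 -348.7  385. ] rpy [-1.7948e+02  8.0000e-02 -9.0870e+01] F [ 0.4  0.1 -3.2] open 0.1 q6 0.97 t 13.25
shift cm [ 0.11  0.16 16.05] roll 0.1 | pos [ 505.6 -348.7  385. ] rpy [-1.7948e+02  8.0000e-02 -9.0870e+01] F [ 0.4  0.1 -3.2] open 0.1 q6 0.97 t 13.25
```

```bash
python3 -m creep '0 0.1 0.1 4 0; 0 0.1 0.1 8 0; 0 0.1 0.1 12 0; 0 0.1 0.1 14 0; 0 0.1 0.15 15 0; 0 0.1 0.15 15.5 0; 0 0.1 0.15 15.9 0; 0 0.1 0.15 16.1 0; 0 0.1 0.15 16.1 0;0 0.1 0.15 16.1 0'; python3 -c "
from h import *
go([505.4,-349.6,224.5],-91)"
```

```text
clock: 14.3
eef_pos: [506.0, -349.8, 225.1]
tcp_rot: [-3.131, 0.0, -1.586]
contact_force: [0.8, -0.1, -2.8]
opening: 0.098
shift cm [-0.02  0.06  0.06] roll 0.1 | pos [ 506.  -349.8  225.1] rpy [-1.7939e+02  2.0000e-02 -9.0860e+01] F [ 0.8 -0.1 -2.8] open 0.098 q6 0.97 t 14.3
```

Still carrying the weight; go down slightly further until it stands, then release.

```bash
python3 -m creep '0 0 0 0.1 0; 0 0 0 0.2 0; 0 0 0 0.2 0';  python3 -m creep '0 0 0 0.1 0; 0 0 0 0.2 0; 0 0 0 0.2 0'
```

```text
clock: 14.6
eef_pos: [506.2, -349.9, 224.4]
tcp_rot: [-3.13, -0.0, -1.586]
contact_force: [-1.6, 2.2, 7.8]
opening: 0.098
clock: 14.9
eef_pos: [506.2, -349.9, 224.3]
tcp_rot: [-3.13, -0.0, -1.586]
contact_force: [-5.5, 5.7, 16.5]
opening: 0.1
```

```bash
python3 -m creep '0 0 0 -0.2 0; 60 0 0 -0.2 0; 60 0 0 -0.2 0; 60 0 0 -0.2 0; 60 0 0 -0.2 0; 60 0 0 -4 0; 60 0 0 -8 0; 60 0 0 -12 0; 60 0 0 -16 0; 60 -5 0 -18 0; 60 -10 0 -18 0; 60 -15 0 -18 0; 60 -20 0 -18 0; 60 -25 0 -18 0; 60 -25 0 -18 0; 60 -25 0 -18 0'; python3 -c "
from h import *
go([480,330,400],-84)
im,d=grab_frame('top')
cv2.imwrite('pics/t9.png',im); np.save('t9d.npy',d); np.save('t9.npy',im)
im,d=grab_frame('side')
cv2.imwrite('pics/s9.png',im);np.save('s9d.npy',d); np.save('s9.npy',im)"
```

```text
clock: 16.5
eef_pos: [508.0, -98.7, 404.3]
tcp_rot: [-3.13, -0.0, -1.583]
contact_force: [0.3, -0.6, 0.3]
opening: 0.6
shift cm [-42.83   3.33   0.37] roll -6.7 | pos [508.  -98.7 404.3] rpy [-1.7932e+02 -3.0000e-02 -9.0700e+01] F [ 0.3 -0.6  0.3] open 0.6 q6 1.39 t 16.5
```

```bash
python3 -m creep '60 -5 0.4 0 -1; 60 -10 0.8 0 -2; 60 -15 1.2 0 -3; 60 -20 1.6 0 -4; 50 -25 0 0 -5; 50 -30 -1 0 -6; 40 -35 -2 0 -6.7; 40 -40 -3 0 -6.7; 40 -42.8 -3.1 0 -6.7; 40 -42.8 -3.1 0 -6.7; 40 -42.8 -3.1 0 -6.7;40 -42.8 -3.1 0 -6.7'; python3 -c "
from h import *
go([544,331,400],-84)
go([544,331,269],-84)
im,d=grab_frame('top')
crop(im,230,160,330,295,4.4,'t10.png');cv2.imwrite('pics/t10f.png',im); np.save('t10d.npy',d)
im,d=grab_frame('side')
cv2.imwrite('pics/s10.png',im)
crop(im,250,190,390,290,5.5,'s10c.png')"
```

```text
clock: 17.8
eef_pos: [546.1, 325.2, 404.0]
tcp_rot: [-3.131, -0.003, -1.471]
contact_force: [-0.1, -0.5, -0.0]
opening: 0.403
shift cm [-0.6   0.15  0.39] roll -0.3 | pos [546.1 325.2 404. ] rpy [-1.7937e+02 -1.7000e-01 -8.4260e+01] F [-0.1 -0.5 -0. ] open 0.403 q6 2.01 t 17.8
shift cm [-0.64  0.3  13.49] roll -0.3 | pos [546.1 325.2 404. ] rpy [-1.7937e+02 -1.7000e-01 -8.4260e+01] F [-0.1 -0.5 -0. ] open 0.403 q6 2.01 t 17.8
```

```bash
python3 -c "
from h import *
np.set_printoptions(precision=1,suppress=True)
for a,b in [(190,131),(197,192),(204,252),(211,314),(219,375)]: print(px2w('top',230+a/4.4,160+b/4.4,z=63))
for a,b in [(179,196),(246,216),(316,237),(387,258),(461,278)]: print(px2w('side',250+a/5.5,190+b/5.5,z=63))
"
```

```text
[663.9 -21.2  63. ]
[623.7 -25.6  63. ]
[584.3 -30.   63. ]
[543.9 -34.4  63. ]
[504.3 -39.3  63. ]
[658.6 -14.1  63. ]
[619.8 -18.2  63. ]
[579.9 -22.3  63. ]
[540.4 -26.6  63. ]
[500.7 -32.4  63. ]
```

```bash
python3 -c "
from h import *
np.set_printoptions(precision=1,suppress=True)
f=lambda n,l,u,v,k,z:[px2w(n,u+(a+.5)/k-.5,v+(b+.5)/k-.5,z=z)[:2].round(1) for a,b in l]
print(f('top',[(190,131),(204,252),(219,375)],230,160,4.4,63),f('side', [(179,196),(316,237),(461,278)],250,190,5.5,63))
print(f('top',[(200,299),(200,441),(58,446)],110,180,6,150),f('side',[(204,88),(325,142),(246,237)],205,275,5,150))
im,d=grab_frame('side'); crop(im,290,215,325,245,18,'s10d.png')
"
```

```text
[array([665. , -20.1]), array([585.5, -28.9]), array([505.4, -38.2])] [array([660.6, -15.1]), array([581.9, -23.3]), array([502.5, -33.4])]
[array([545.5, 331.8]), array([482.1, 330.5]), array([480.1, 393.6])] [array([543.3, 332.4]), array([479.8, 331.3]), array([478.6, 394. ])]
```

```bash
python3 -c "
from h import *
go([544.8,331.8,400],-84)
go([544.8,331.8,269],-84)"; python3 -m creep '40 -0.7 0.1 0 0; 40 -0.7 0.1 0 0;40 -0.7 0.1 0 0;40 -0.7 0.1 0 0; 40 -0.7 0.2 3 0; 40 -0.7 0.2 6 0; 40 -0.7 0.2 6 0;  40 -0.7 0.2 6 0' 60; python3 -c "
from h import *
go([544.8,331.8,269],-84)
im,d=grab_frame('side')
crop(im,180,170,320,385,2.7,'s11.png')"
```

```text
shift cm [-0.64  0.05  0.44] roll -0.3 | pos [545.9 325.5 404.5] rpy [-1.7933e+02 -1.3000e-01 -8.4270e+01] F [ 0.5  0.2 -0. ] open 0.405 q6 2.01 t 17.95
shift cm [-0.67  0.2  13.54] roll -0.3 | pos [545.9 325.5 404.5] rpy [-1.7933e+02 -1.3000e-01 -8.4270e+01] F [ 0.5  0.2 -0. ] open 0.405 q6 2.01 t 17.95
clock: 18.75
eef_pos: [544.0, 332.2, 344.6]
tcp_rot: [-3.131, -0.003, -1.471]
contact_force: [0.6, -0.6, 0.8]
opening: 0.401
shift cm [0.03 0.   7.56] roll -0.3 | pos [544.  332.2 344.6] rpy [-1.7937e+02 -1.6000e-01 -8.4270e+01] F [ 0.6 -0.6  0.8] open 0.401 q6 2.02 t 18.75
```

```bash
python3 -m creep '40 0 0 3 0; 40 0 0 5 0; 40 0 0 7 0; 40 0 0 7.5 0; 40 0 0 7.5 0; 40 0 0 7.5 0; 0 0 0 7.5 0; 0 0 0 7.5 0; 0 0 0 7.5 0; 0 0 0 7.5 0; 0 0 0 7.5 0; 0 0 0 7.5 0' 60; python3 -c "
from h import *
go([544.8,331.8,269],-84)
im,d=grab_frame('side')
crop(im,180,170,320,385,2.7,'s12.png')"
```

```text
clock: 20.0
eef_pos: [545.7, 332.6, 271.6]
tcp_rot: [-3.127, -0.001, -1.471]
contact_force: [0.1, -0.0, 6.8]
opening: 0.133
shift cm [0.07 0.1  0.26] roll -0.3 | pos [545.7 332.6 271.6] rpy [-1.7918e+02 -7.0000e-02 -8.4270e+01] F [ 0.1 -0.   6.8] open 0.133 q6 2.02 t 20.0
```

```bash
python3 -m creep '0 0 0 -2 0; 0 0 0 -4 0; 0 0 0 -6 0; 0 0 0 -9 0; 0 0 0 -12 0; 0 0 0 -15 0; 0 0 0 -15.4 0; 0 0 0 -15.4 0; 0 0 0 -15.4 0'; python3 -c "
from h import *
go([664.5,-20.8,425],-84)
im,d=grab_frame('side')
crop(im,180,100,320,385,2,'s13.png')"
```

```text
clock: 20.95
eef_pos: [543.1, 332.3, 424.2]
tcp_rot: [-3.129, -0.002, -1.471]
contact_force: [-0.3, -0.9, -1.2]
opening: 0.129
shift cm [36.35 -8.55  0.1 ] roll -0.3 | pos [543.1 332.3 424.2] rpy [-1.7928e+02 -1.2000e-01 -8.4270e+01] F [-0.3 -0.9 -1.2] open 0.129 q6 2.02 t 20.95
```

```bash
python3 -m creep '0 4 -1 0 0; 0 8 -2 0 0; 0 12 -3 0 0; 0 16 -4 0 0; 0 20 -5 0 0; 0 24 -6 0 0; 0 28 -7 0 0; 0 32 -7.6 0 0; 0 35 -8.3 0 -0.3; 0 36.4 -8.5 0 -0.3; 0 36.4 -8.5 0 -0.3; 0 36.4 -8.5 0 -0.3; 0 36.4 -8.5 0 -0.3'; python3 -c "
from h import *
go([664.5,-20.8,340],-84)
im,d=grab_frame('side')
crop(im,220,100,360,285,3,'s14.png')
im,d=grab_frame('top')
crop(im,220,110,330,295,3,'t14.png')"
```

```text
clock: 22.3
eef_pos: [663.7, -20.0, 425.3]
tcp_rot: [-3.13, -0.002, -1.464]
contact_force: [0.5, 0.2, -0.2]
opening: 0.125
shift cm [0.07 0.02 8.53] roll 0.1 | pos [663.7 -20.  425.3] rpy [-1.7936e+02 -1.0000e-01 -8.3910e+01] F [ 0.5  0.2 -0.2] open 0.125 q6 1.43 t 22.3
```

```bash
python3 -m creep '0 0.1 0 4 0; 0 0.1 0.1 7 0; 0 0.1 0.1 9 0; 0 0.1 0.1 9.2 0; 0 0.1 0.1 9.2 0; 0 0.1 0.1 9.2 0'; python3 -c "
from h import *
go([665,-20.3,300],-84)
im,d=grab_frame('side')
crop(im,255,185,325,245,11,'s15.png')
print(w2px('side',[664.5,-20.8,72]),w2px('side',[664.5,-20.8,63]))"
```

```text
clock: 23.0
eef_pos: [664.5, -20.8, 335.2]
tcp_rot: [-3.128, -0.002, -1.464]
contact_force: [0.2, 0.3, 0.4]
opening: 0.133
shift cm [-0.06 -0.    3.52] roll 0.1 | pos [664.5 -20.8 335.2] rpy [-1.792e+02 -1.400e-01 -8.386e+01] F [0.2 0.3 0.4] open 0.133 q6 1.43 t 23.0
[282.03408893 221.34691538] [282.01527267 223.79294559]
```

```bash
python3 -m creep '0 -0.13 -0.16 0 0; 0 -0.13 -0.16 0.5 0; 0 -0.13 -0.16 1 0; 0 -0.13 -0.16 1.5 0; 0 -0.13 -0.16 1.8 0; 0 -0.13 -0.16 1.8 0'; python3 -c "
from h import *
go([665,-20.3,300],-84)
im,d=grab_frame('side')
crop(im,255,185,325,245,11,'s16.png')"
```

```text
clock: 23.65
eef_pos: [666.0, -19.6, 316.5]
tcp_rot: [-3.129, -0.002, -1.464]
contact_force: [-0.3, 0.5, -0.1]
opening: 0.13
shift cm [0.06 0.13 1.65] roll 0.1 | pos [666.  -19.6 316.5] rpy [-1.7926e+02 -1.3000e-01 -8.3870e+01] F [-0.3  0.5 -0.1] open 0.13 q6 1.43 t 23.65
```

```bash
python3 -m creep '0 0 0 0.4 0; 0 0 0 0.8 0; 0 0 0 0.9 0; 0 0 0 0.9 0'; python3 -m creep '0 0 0 0.4 0; 0 0 0 0.8 0; 0 0 0 0.9 0; 0 0 0 0.9 0'
```

```text
clock: 24.1
eef_pos: [666.2, -19.5, 307.6]
tcp_rot: [-3.129, -0.002, -1.464]
contact_force: [-0.1, -0.5, -0.8]
opening: 0.124
clock: 24.5
eef_pos: [666.6, -19.5, 299.4]
tcp_rot: [-3.127, -0.002, -1.464]
contact_force: [-1.6, 0.6, 5.4]
opening: 0.127
```

```bash
python3 -m creep '0 0 0 0.4 0; 0 0 0 0.7 0; 0 0 0 0.7 0; 0 0 0 0.7 0' 80; python3 -m creep '0 0 0 0.2 0; 0 0 0 0.4 0; 0 0 0 0.4 0'; python3 -m creep '0 0 0 0.2 0; 0 0 0 0.3 0; 0 0 0 0.3 0';python3 -c "
from h import *
go([665,-20.3,290.6],-84)
im,d=grab_frame('side')
crop(im,255,165,325,245,8,'s17.png')"
```

```text
clock: 24.9
eef_pos: [666.8, -19.5, 293.0]
tcp_rot: [-3.127, -0.002, -1.464]
contact_force: [-2.6, -0.1, 4.8]
opening: 0.125
clock: 25.2
eef_pos: [667.0, -19.5, 290.4]
tcp_rot: [-3.126, -0.003, -1.464]
contact_force: [-4.3, 1.5, 11.4]
opening: 0.122
clock: 25.5
eef_pos: [668.0, -19.6, 289.6]
tcp_rot: [-3.123, -0.003, -1.464]
contact_force: [-1.4, -0.6, 13.0]
opening: 0.122
shift cm [ 0.04  0.3  -0.11] roll 0.1 | pos [668.  -19.6 289.6] rpy [-178.92   -0.18  -83.86] F [-1.4 -0.6 13. ] open 0.122 q6 1.43 t 25.5
```

```bash
python3 -m creep '40 0 0 0 0; 40 0 0 0 0; 40 0 0 0 0; 40 0 0 0 0; 40 0 0 -3 0; 40 0 0 -7 0; 40 0 0 -11 0; 40 -6 0 -13 0; 40 -11 0 -13 0; 40 -16 0 -13 0;40 -21 0 -13 0;40 -26 0 -13 0; 40 -31 0 -13 0; 40 -35 12 -13 0;40 -35 16 -13 0;40 -35 18 -13 0;40 -35 18 -13 0' 60; python3 -c "
from h import *
go([480.9,330.9,400],-84)
im,d=grab_frame('side'); np.save('s18d.npy',d)
crop(im,255,165,325,245,8,'s18.png')
crop(im,180,250,320,385,4,'s18c.png')
im,d=grab_frame('top'); np.save('t18d.npy',d)
crop(im,230,160,330,295,4.4,'t18.png')
print(w2px('side',[664.5,-20.8,169]),w2px('top',[664.5,-20.8,169]))"
```

```text
clock: 27.25
eef_pos: [446.4, 309.4, 414.4]
tcp_rot: [-3.124, -0.004, -1.463]
contact_force: [-0.7, -0.3, -0.1]
opening: 0.399
shift cm [-1.77 -3.64  1.5 ] roll 0.2 | pos [446.4 309.4 414.4] rpy [-179.01   -0.2   -83.82] F [-0.7 -0.3 -0.1] open 0.399 q6 2.08 t 27.25
[282.24626325 193.76519648] [273.84708836 184.4044065 ]
```

```bash
python3 -c "
from h import *
np.set_printoptions(precision=1,suppress=True)
d=np.load('t18d.npy')
for v in range(183,192):
  print([ (u,round(float(px2w('top',u,v,d=d[v,u])[2]))) for u in range(269,278)])
"
```

```text
[(269, 56), (270, 51), (271, 43), (272, 1590), (273, 46), (274, 53), (275, 62), (276, 61), (277, 53)]
[(269, 61), (270, 57), (271, 59), (272, 53), (273, 57), (274, 57), (275, 64), (276, 65), (277, 60)]
[(269, 163), (270, 162), (271, 165), (272, 165), (273, 163), (274, 52), (275, 52), (276, 60), (277, 58)]
[(269, 168), (270, 171), (271, 170), (272, 169), (273, 163), (274, 69), (275, 52), (276, 57), (277, 61)]
[(269, 165), (270, 175), (271, 166), (272, 169), (273, 173), (274, 58), (275, 62), (276, 63), (277, 58)]
[(269, 168), (270, 164), (271, 163), (272, 166), (273, 161), (274, 55), (275, 62), (276, 65), (277, 55)]
[(269, 161), (270, 166), (271, 167), (272, 163), (273, 156), (274, 99), (275, 56), (276, 63), (277, 52)]
[(269, 65), (270, 58), (271, 132), (272, 130), (273, 118), (274, 92), (275, 46), (276, 55), (277, 55)]
[(269, 65), (270, 62), (271, 83), (272, 101), (273, 90), (274, 68), (275, 57), (276, 64), (277, 55)]
```

```bash
cat >> h.py <<'E'
def gog(p,yaw,L=155):
    "p = wanted grasp point; keeps present tilt"
    s=sense(); z=Ro.from_euler("xyz",s["tcp_rot"]).apply([0,0,1]); print("grasp now",np.round(s["eef_pos"]+L*z,1)); go(np.array(p,float)-L*z,yaw)
E
python3 -c "
from h import *
gog([480.9,330.9,240],-84)
gog([480.9,330.9,114],-84)"
```

```text
grasp now [447.5 309.1 259.7]
shift cm [-1.81 -3.52  2.02] roll 0.3 | pos [445.  309.4 414.7] rpy [-179.09   -0.22  -83.73] F [ 0.9 -0.5 -0.3] open 0.398 q6 2.07 t 27.35
grasp now [447.5 309.1 259.7]
shift cm [-1.86 -3.32 14.62] roll 0.3 | pos [445.  309.4 414.7] rpy [-179.09   -0.22  -83.73] F [ 0.9 -0.5 -0.3] open 0.398 q6 2.07 t 27.35
```

```bash
python3 -m creep '40 -1.8 -3.5 0 0.3; 40 -1.8 -3.5 2 0.3; 40 -1.8 -3.5 4 0.3; 40 -1.85 -3.4 7 0.3; 40 -1.85 -3.4 7 0.3; 40 -1.85 -3.4 7 0.3'; python3 -c "
from h import *
gog([480.9,330.9,114],-84)
im,d=grab_frame('side'); np.save('s19.npy',im)
crop(im,255,165,325,245,8,'s19.png')
crop(im,180,190,320,385,3,'s19c.png')"
```

```text
clock: 27.95
eef_pos: [478.4, 331.3, 345.1]
tcp_rot: [-3.126, -0.004, -1.467]
contact_force: [-0.0, -0.4, -0.2]
opening: 0.402
grasp now [480.8 330.9 190.2]
shift cm [-0.03  0.11  7.62] roll -0.0 | pos [478.4 331.3 345.1] rpy [-179.13   -0.24  -84.04] F [-0.  -0.4 -0.2] open 0.402 q6 2.08 t 27.95
```

```bash
python3 -m creep '40 0 0 3 0; 40 0 0.1 5 0; 40 0 0.1 7 0; 40 0 0.1 7.6 0; 40 0 0.1 7.6 0; 40 0 0.1 7.6 0; 0 0 0.1 7.6 0; 0 0 0.1 7.6 0; 0 0 0.1 7.6 0; 0 0 0.1 7.6 0; 0 0 0.1 7.6 0; 0 0 0.1 7.6 0' 60; python3 -c "
from h import *
gog([480.9,330.9,114],-84)"; python3 -m creep '0 0 0 -2 0; 0 0 0 -4 0; 0 0 0 -6 0; 0 0 0 -9 0; 0 0 0 -12 0; 0 0 0 -15 0; 0 0 0 -15.4 0; 0 0 0 -15.4 0; 0 0 0 -15.4 0'; python3 -c "
from h import *
gog([585,-29.3,270],-84)
im,d=grab_frame('side')
crop(im,180,100,320,385,2,'s20.png')"
```

```text
clock: 29.2
eef_pos: [479.4, 331.3, 271.1]
tcp_rot: [-3.123, -0.003, -1.467]
contact_force: [0.5, -2.6, 7.3]
opening: 0.128
grasp now [482.3 331.2 116.1]
shift cm [0.01 0.14 0.21] roll -0.0 | pos [479.4 331.3 271.1] rpy [-178.95   -0.18  -84.03] F [ 0.5 -2.6  7.3] open 0.128 q6 2.08 t 29.2
clock: 30.1
eef_pos: [476.1, 331.3, 423.9]
tcp_rot: [-3.125, -0.004, -1.467]
contact_force: [0.4, 0.0, -0.4]
opening: 0.127
grasp now [478.8 331.  268.9]
shift cm [36.94 -6.81  0.15] roll -0.0 | pos [476.1 331.3 423.9] rpy [-179.04   -0.22  -84.03] F [ 0.4  0.  -0.4] open 0.127 q6 2.08 t 30.1
```

```bash
python3 -m creep '0 4 -0.8 0 0; 0 8 -1.6 0 0; 0 12 -2.4 0 0; 0 16 -3.2 0 0; 0 20 -4 0 0; 0 24 -4.8 0 0; 0 28 -5.6 0 0; 0 32 -6.2 0 0; 0 35 -6.7 0 0; 0 36.9 -6.9 0 0; 0 36.9 -6.9 0 0; 0 36.9 -6.9 0 0; 0 36.9 -6.9 0 0'; python3 -c "
from h import *
gog([586.4,-29.3,180],-84)
im,d=grab_frame('side'); np.save('s21d.npy',d)
crop(im,255,155,325,245,8,'s21.png')
im,d=grab_frame('top'); np.save('t21d.npy',d)
crop(im,220,110,330,295,3,'t21.png')"
```

```text
clock: 31.45
eef_pos: [582.9, -27.8, 425.5]
tcp_rot: [-3.127, -0.004, -1.466]
contact_force: [0.2, 0.3, -0.8]
opening: 0.126
grasp now [585.2 -28.1 270.5]
shift cm [0.1  0.03 9.05] roll 0.0 | pos [582.9 -27.8 425.5] rpy [-179.15   -0.2   -84.  ] F [ 0.2  0.3 -0.8] open 0.126 q6 1.42 t 31.45
```

```bash
python3 -c "
import cv2
a=cv2.imread('pics/t18.png')
cv2.imwrite('pics/t18z.png',cv2.resize(a[80:260,140:300],None,fx=4,fy=3.3,interpolation=cv2.INTER_CUBIC)[:, :]) 
b=cv2.imread('pics/s21.png'); cv2.imwrite('pics/s21z.png',cv2.resize(b[300:640,140:460],None,fx=1.7,fy=1.7))
"
python3 -c "
from h import *
np.set_printoptions(precision=1,suppress=True)
print(px2w('top',271.0,186.4,z=169),px2w('top',272.8,189.3,z=63), -cam('top')[2][:3,:3].T@cam('top')[2][:3,3])
print(px2w('top',271.0,186.4,z=174))
# side: head in zoom (142,55)
a,b=140+142/1.7,300+58/1.7; u,v=255+(a+.5)/8-.5,155+(b+.5)/8-.5; print(u,v,px2w('side',u,v,z=169))
a,b=140+133/1.7,300+455/1.7; u,v=255+(a+.5)/8-.5,155+(b+.5)/8-.5; print('ring',u,v,px2w('side',u,v,z=63))
"
```

```text
[659.1 -13.1 169. ] [665.3 -20.1  63. ] [ 462.8   11.4 1590.2]
[658.4 -13.  174. ]
282.50367647058823 196.32720588235293 [657.2 -10.4 169. ]
ring 281.84191176470586 225.51838235294116 [660.6 -13.5  63. ]
```

```bash
python3 -c "
from h import *
np.set_printoptions(precision=1,suppress=True)
u,v=255+436.5/8-.5,155+385/8-.5; print(u,v,w2px('side',[585,-29,164.5]),w2px('side',[584,-28.4,164.5]), w2px('side',[585.2,-28.1,252]))
print(px2w('side',u,v-1.2,z=164.5))
"
```

```text
309.0625 202.625 [308.4 202.4] [308.6 202.6] [309.4 175.4]
[585.6 -33.8 164.5]
```

```bash
python3 -m creep '0 0.05 0 4 0; 0 0.05 0 7 0; 0 0.05 0 9 0; 0 0.05 0 9.2 0; 0 0.05 0 9.2 0; 0 0.05 0 9.2 0'; python3 -c "
from h import *
gog([586.4,-29.3,148],-84)
im,d=grab_frame('side')
crop(im,280,185,350,245,11,'s22.png')"
```

```text
clock: 32.15
eef_pos: [585.0, -28.0, 335.3]
tcp_rot: [-3.124, -0.004, -1.465]
contact_force: [-0.1, 0.5, 0.3]
opening: 0.121
grasp now [587.8 -28.3 180.3]
shift cm [0.07 0.21 3.23] roll 0.1 | pos [585.  -28.  335.3] rpy [-178.99   -0.23  -83.94] F [-0.1  0.5  0.3] open 0.121 q6 1.42 t 32.15
```

```bash
python3 -m creep '0 0 -0.03 0.6 0; 0 0 -0.03 1.2 0; 0 0 -0.03 1.8 0; 0 0 -0.03 1.8 0';  python3 -m creep '0 0 0 0.5 0; 0 0 0 0.9 0; 0 0 0 0.9 0'; python3 -c "
from h import *
s=sense(); print(s['contact_force'],s['wrist_torque'])
im,d=grab_frame('side')
crop(im,280,185,350,245,11,'s23.png')"
```

```text
clock: 32.6
eef_pos: [585.2, -28.1, 316.3]
tcp_rot: [-3.125, -0.004, -1.465]
contact_force: [0.4, 0.2, -0.9]
opening: 0.13
clock: 32.9
eef_pos: [585.1, -28.1, 306.5]
tcp_rot: [-3.127, -0.004, -1.465]
contact_force: [-0.9, 0.9, 0.4]
opening: 0.127
[-0.85286276  0.94248768  0.44073047] [ 0.0218268  -0.0285044  -0.02097721]
```

```bash
python3 -m creep '0 0 0 0.4 0; 0 0 0 0.8 0; 0 0 0 1 0; 0 0 0 1 0' 80; python3 -m creep '0 0 0 0.4 0; 0 0 0 0.7 0; 0 0 0 0.7 0; 0 0 0 0.7 0';  python3 -m creep '0 0 0 0.2 0; 0 0 0 0.4 0; 0 0 0 0.4 0'
```

```text
clock: 33.35
eef_pos: [585.6, -28.2, 297.6]
tcp_rot: [-3.125, -0.004, -1.465]
contact_force: [-1.2, -0.5, 4.5]
opening: 0.124
clock: 33.75
eef_pos: [585.7, -28.2, 291.2]
tcp_rot: [-3.125, -0.004, -1.465]
contact_force: [-3.0, -0.6, 6.4]
opening: 0.121
clock: 34.05
eef_pos: [586.1, -28.2, 289.7]
tcp_rot: [-3.124, -0.004, -1.465]
contact_force: [-6.8, -0.6, 22.8]
opening: 0.124
```

```bash
python3 -m creep '0 0 0 -0.1 0; 40 0 0 -0.1 0; 40 0 0 -0.1 0; 40 0 0 -0.1 0; 40 0 0 -0.1 0; 40 0 0 -3 0; 40 0 0 -7 0; 40 0 0 -11 0; 40 -6 1 -13 0; 40 -11 2 -13 0; 40 -16 3 -13 0;40 -21 4 -13 0;40 -26 5 -13 0; 40 -31 6 -13 0; 40 -36 6 -13 0;40 -41 6 -13 0;40 -43 6 -13 0;40 -43 6 -13 0;40 -43 6 -13 0;40 -43 6 -13 0' 60; python3 -c "
from h import *
gog([479.4,393.8,190],-84)
gog([479.4,393.8,114],-84)
im,d=grab_frame('side'); np.save('s24d.npy',d)
crop(im,255,155,345,245,7,'s24.png')
crop(im,180,190,320,385,3,'s24c.png')
im,d=grab_frame('top'); np.save('t24d.npy',d)
crop(im,245,170,300,260,8,'t24.png')"
```

```text
clock: 36.05
eef_pos: [478.9, 392.5, 416.5]
tcp_rot: [-3.125, -0.005, -1.466]
contact_force: [0.2, -0.3, -0.3]
opening: 0.399
grasp now [481.6 392.1 261.6]
shift cm [-0.23  0.32  7.15] roll 0.0 | pos [478.9 392.5 416.5] rpy [-179.03   -0.28  -83.97] F [ 0.2 -0.3 -0.3] open 0.399 q6 2.16 t 36.05
grasp now [481.6 392.1 261.6]
shift cm [-0.27  0.45 14.75] roll 0.0 | pos [478.9 392.5 416.5] rpy [-179.03   -0.28  -83.97] F [ 0.2 -0.3 -0.3] open 0.399 q6 2.16 t 36.05
```

```bash
python3 -c "
from h import *
np.set_printoptions(precision=1,suppress=True)
for h,r in (((208,130),(226,157)),((253,347),(251,376))):
  f=lambda p:(245+(p[0]+.5)/8-.5,170+(p[1]+.5)/8-.5)
  H=px2w('top',*f(h),z=169);R=px2w('top',*f(r),z=63); print(H,R,H-R)
f=lambda p:(255+(p[0]+.5)/7-.5,155+(p[1]+.5)/7-.5)
for h,r in (((197,293),(190,498)),((376,333),(367,547))):
  H=px2w('side',*f(h),z=169);R=px2w('side',*f(r),z=63); print(H,R,H-R)
d=np.load('t24d.npy')
for (u,v) in ((271,186),(276,213)):
  print([round(float(px2w('top',a,b,d=d[b,a])[2])) for b in range(v-2,v+4) for a in range(u-2,u+3)])
"
```

```text
[660.7 -12.  169. ] [665.6 -20.2  63. ] [ -4.9   8.2 106. ]
[587.5 -26.7 169. ] [586.4 -28.8  63. ] [  1.1   2.1 106. ]
[656.5 -10.3 169. ] [660.4 -12.5  63. ] [ -3.9   2.3 106. ]
[582.8 -24.  169. ] [581.9 -23.1  63. ] [  0.9  -0.8 106. ]
[56, 50, 54, 57, 64, 156, 171, 175, 166, 161, 167, 168, 173, 166, 163, 168, 168, 168, 165, 166, 161, 163, 169, 163, 161, 164, 165, 166, 165, 159]
[58, 57, 161, 162, 65, 162, 168, 167, 169, 163, 162, 171, 168, 163, 169, 169, 169, 163, 171, 166, 160, 163, 168, 166, 165, 114, 163, 166, 163, 155]
```

```bash
python3 -m creep '40 -0.25 0.3 3 0; 40 -0.25 0.3 6 0; 40 -0.25 0.3 7 0; 40 -0.25 0.3 7 0; 40 -0.25 0.3 7 0'; python3 -c "
from h import *
gog([479.4,393.8,114],-84)
im,d=grab_frame('side')
crop(im,180,190,320,385,3,'s25c.png')"
```

```text
clock: 36.65
eef_pos: [477.7, 394.0, 347.8]
tcp_rot: [-3.123, -0.004, -1.467]
contact_force: [-0.0, -0.0, 1.1]
opening: 0.4
grasp now [480.6 393.7 192.9]
shift cm [-0.05  0.26  7.88] roll -0.1 | pos [477.7 394.  347.8] rpy [-178.96   -0.22  -84.07] F [-0.  -0.   1.1] open 0.4 q6 2.17 t 36.65
```

```bash
python3 -m creep '40 -0.05 0.2 3 0; 40 -0.05 0.25 5 0; 40 -0.05 0.25 7 0; 40 -0.05 0.25 7.8 0; 40 -0.05 0.25 7.8 0; 40 -0.05 0.25 7.8 0; 0 -0.05 0.25 7.8 0; 0 -0.05 0.25 7.8 0; 0 -0.05 0.25 7.8 0; 0 -0.05 0.25 7.8 0; 0 -0.05 0.25 7.8 0; 0 -0.05 0.25 7.8 0' 60; python3 -c "
from h import *
gog([479.4,393.8,114],-84)"; python3 -m creep '0 0 0 -2 0; 0 0 0 -4 0; 0 0 0 -6 0; 0 0 0 -9 0; 0 0 0 -12 0; 0 0 0 -15 0; 0 0 0 -15.4 0; 0 0 0 -15.4 0; 0 0 0 -15.4 0'; python3 -c "
from h import *
gog([545.6,-33,270],-84)
im,d=grab_frame('side')
crop(im,180,100,320,385,2,'s26.png')"
```

```text
clock: 37.9
eef_pos: [477.1, 394.7, 271.3]
tcp_rot: [-3.121, -0.002, -1.467]
contact_force: [0.1, -0.6, 6.3]
opening: 0.132
grasp now [480.3 394.6 116.3]
shift cm [0.07 0.1  0.23] roll -0.1 | pos [477.1 394.7 271.3] rpy [-1.7883e+02 -1.3000e-01 -8.4050e+01] F [ 0.1 -0.6  6.3] open 0.132 q6 2.17 t 37.9
clock: 38.8
eef_pos: [473.6, 394.4, 424.0]
tcp_rot: [-3.123, -0.003, -1.467]
contact_force: [-0.5, -0.4, -1.6]
opening: 0.13
grasp now [476.6 394.2 269. ]
shift cm [43.2  -2.44  0.1 ] roll -0.1 | pos [473.6 394.4 424. ] rpy [-178.91   -0.19  -84.06] F [-0.5 -0.4 -1.6] open 0.13 q6 2.17 t 38.8
```

```bash
python3 -m creep '0 4 -0.2 0 0; 0 8 -0.4 0 0; 0 12 -0.6 0 0; 0 16 -0.8 0 0; 0 20 -1 0 0; 0 24 -1.2 0 0; 0 28 -1.5 0 0; 0 32 -1.8 0 0; 0 36 -2 0 0; 0 40 -2.2 0 0; 0 42.5 -2.5 0 0; 0 43.2 -2.5 0 0; 0 43.2 -2.5 0 0; 0 43.2 -2.5 0 0; 0 43.2 -2.5 0 0'; python3 -c "
from h import *
gog([546.5,-33,180],-84)"
```

```text
clock: 40.35
eef_pos: [543.0, -31.6, 425.4]
tcp_rot: [-3.124, -0.003, -1.466]
contact_force: [0.7, -0.3, -0.1]
opening: 0.123
grasp now [545.8 -31.8 270.5]
shift cm [0.1  0.1  9.05] roll 0.0 | pos [543.  -31.6 425.4] rpy [-178.98   -0.19  -83.99] F [ 0.7 -0.3 -0.1] open 0.123 q6 1.41 t 40.35
```

```bash
python3 -m creep '0 0.08 0.1 4 0; 0 0.08 0.1 7 0; 0 0.08 0.1 9 0; 0 0.08 0.1 9.2 0; 0 0.08 0.1 9.2 0; 0 0.08 0.1 9.2 0'; python3 -c "
from h import *
gog([546.5,-33,148],-84)
im,d=grab_frame('side')
crop(im,280,185,350,245,11,'s27.png')"
```

```text
clock: 40.95
eef_pos: [544.3, -32.2, 334.7]
tcp_rot: [-3.122, -0.004, -1.465]
contact_force: [0.3, 0.2, -0.5]
opening: 0.126
grasp now [547.4 -32.4 179.8]
shift cm [0.04 0.15 3.17] roll 0.1 | pos [544.3 -32.2 334.7] rpy [-178.87   -0.2   -83.95] F [ 0.3  0.2 -0.5] open 0.126 q6 1.4 t 40.95
```

```bash
python3 -m creep '0 0 -0.03 0.6 0; 0 0 -0.03 1.2 0; 0 0 -0.03 1.8 0; 0 0 -0.03 1.8 0';  python3 -m creep '0 0 0 0.5 0; 0 0 0 0.9 0; 0 0 0 0.9 0'
```

```text
clock: 41.4
eef_pos: [544.5, -32.3, 315.8]
tcp_rot: [-3.123, -0.003, -1.465]
contact_force: [-0.5, 0.3, 0.2]
opening: 0.13
clock: 41.7
eef_pos: [544.6, -32.4, 306.3]
tcp_rot: [-3.124, -0.003, -1.465]
contact_force: [-1.3, -0.4, -1.0]
opening: 0.126
```

```bash
python3 -m creep '0 0 0 0.4 0; 0 0 0 0.8 0; 0 0 0 1 0; 0 0 0 1 0' 80; python3 -m creep '0 0 0 0.4 0; 0 0 0 0.7 0; 0 0 0 0.7 0; 0 0 0 0.7 0';  python3 -m creep '0 0 0 0.2 0; 0 0 0 0.4 0; 0 0 0 0.4 0'
```

```text
clock: 42.1
eef_pos: [544.9, -32.4, 296.7]
tcp_rot: [-3.124, -0.003, -1.466]
contact_force: [-1.3, -0.1, 4.1]
opening: 0.123
clock: 42.5
eef_pos: [545.0, -32.5, 290.2]
tcp_rot: [-3.123, -0.003, -1.466]
contact_force: [-2.5, -0.9, 6.8]
opening: 0.125
clock: 42.8
eef_pos: [546.7, -32.6, 288.9]
tcp_rot: [-3.118, -0.004, -1.466]
contact_force: [-1.6, -0.4, 22.3]
opening: 0.123
```

Bottomed (22 N). Release, retreat clear to the −y side and check everything.

```bash
python3 -m creep '0 0 0 -0.1 0; 40 0 0 -0.1 0; 40 0 0 -0.1 0; 40 0 0 -0.1 0; 40 0 0 -0.1 0; 40 0 0 -3 0; 40 0 0 -7 0; 40 0 0 -11 0; 40 5 2 -13 0; 40 10 4 -13 0; 40 15 6 -13 0;40 20 8 -13 0;40 25 10 -13 0; 40 25 10 -13 0; 40 25 10 -13 0' 40; python3 -c "
from h import *
go([440,-46,400],6)
im,d=grab_frame('side'); cv2.imwrite('pics/s28.png',im)
crop(im,255,155,345,245,7,'s28c.png')
im,d=grab_frame('top'); np.save('t28d.npy',d);cv2.imwrite('pics/t28.png',im)
crop(im,245,170,300,260,8,'t28c.png')
for (u,v) in ((271,186),(276,213),(278,227)):
  print([round(float(px2w('top',a,b,d=d[b,a])[2])) for b in range(v-2,v+4) for a in range(u-2,u+3)])"
```

```text
clock: 44.3
eef_pos: [469.5, -294.2, 417.4]
tcp_rot: [-3.118, -0.005, -1.469]
contact_force: [0.6, 0.2, 0.2]
opening: 0.399
shift cm [-25.     0.45   1.6 ] roll -90.2 | pos [ 469.5 -294.2  417.4] rpy [-178.68   -0.29  -84.17] F [0.6 0.2 0.2] open 0.399 q6 0.9 t 44.3
[55, 54, 58, 56, 56, 165, 167, 165, 167, 167, 166, 170, 169, 163, 168, 171, 171, 170, 172, 163, 169, 168, 168, 168, 167, 159, 164, 162, 160, 157]
[56, 59, 59, 57, 59, 56, 170, 166, 166, 161, 58, 162, 168, 166, 167, 63, 163, 170, 169, 170, 154, 167, 172, 173, 166, 53, 161, 165, 167, 164]
[57, 60, 55, 56, 55, 62, 61, 51, 55, 57, 78, 73, 80, 77, 77, 83, 83, 78, 77, 81, 86, 82, 83, 81, 79, 82, 85, 73, 72, 76]
```

```bash
python3 - <<'E'
from h import *
np.set_printoptions(precision=1,suppress=True)
C=np.array([585.3,-29.0]); a=np.radians(6.2); ex=np.array([np.cos(a),np.sin(a)]); ey=np.array([-np.sin(a),np.cos(a)])
D=[np.load('t28d.npy')]
for k in range(3): D.append(grab_frame('top')[1])
d=np.median(D,0)
im,ds=grab_frame('side'); np.save('s29.npy',im)
crop(im,285,210,345,255,13,'s29.png')
im,_=grab_frame('top'); crop(im,240,215,310,245,11,'t29.png')
for v in range(225,237):
    print(v,[ (u,round(float(px2w('top',u,v,d=d[v,u])[2]))) for u in range(246,300,3)])
E
```

```text
225 [(246, 100), (249, 97), (252, 47), (255, 45), (258, 49), (261, 48), (264, 47), (267, 47), (270, 44), (273, 57), (276, 57), (279, 56), (282, 58), (285, 46), (288, 45), (291, 46), (294, 47), (297, 43)]
226 [(246, 95), (249, 96), (252, 46), (255, 46), (258, 48), (261, 45), (264, 45), (267, 46), (270, 43), (273, 54), (276, 60), (279, 53), (282, 55), (285, 45), (288, 66), (291, 66), (294, 45), (297, 48)]
227 [(246, 95), (249, 97), (252, 46), (255, 46), (258, 47), (261, 48), (264, 48), (267, 44), (270, 46), (273, 57), (276, 79), (279, 77), (282, 77), (285, 71), (288, 67), (291, 65), (294, 47), (297, 45)]
228 [(246, 97), (249, 97), (252, 47), (255, 44), (258, 46), (261, 45), (264, 91), (267, 90), (270, 89), (273, 83), (276, 86), (279, 78), (282, 74), (285, 75), (288, 69), (291, 67), (294, 47), (297, 48)]
229 [(246, 94), (249, 109), (252, 44), (255, 100), (258, 101), (261, 95), (264, 94), (267, 91), (270, 88), (273, 87), (276, 85), (279, 81), (282, 75), (285, 73), (288, 67), (291, 67), (294, 46), (297, 46)]
230 [(246, 97), (249, 113), (252, 112), (255, 105), (258, 104), (261, 97), (264, 
[... 649 characters left out ...]
 59), (276, 59), (279, 1), (282, 57), (285, 45), (288, 46), (291, 43), (294, 48), (297, 45)]
234 [(246, -1), (249, 111), (252, 96), (255, 49), (258, 49), (261, 45), (264, 47), (267, 45), (270, 47), (273, 56), (276, 65), (279, 62), (282, 58), (285, 47), (288, 48), (291, 48), (294, 48), (297, 55)]
235 [(246, 2), (249, 95), (252, 99), (255, 51), (258, 44), (261, 48), (264, 47), (267, 45), (270, 48), (273, 54), (276, 59), (279, 59), (282, 53), (285, 46), (288, 44), (291, 49), (294, 47), (297, 45)]
236 [(246, 3), (249, 97), (252, 95), (255, 47), (258, 45), (261, 43), (264, 46), (267, 43), (270, 46), (273, 59), (276, 58), (279, 53), (282, 56), (285, 47), (288, 44), (291, 46), (294, 45), (297, 45)]
```

```bash
python3 - <<'E'
from h import *
np.set_printoptions(precision=1,suppress=True)
C=np.array([585.3,-29.0]); a=np.radians(6.2); ex=np.array([np.cos(a),np.sin(a)]); ey=np.array([-np.sin(a),np.cos(a)])
H=px2w('top',247.6,231,z=106);B=px2w('top',293,227.3,z=59); M=px2w('top',255,230.8,z=98)
for p in(H,M,B): print(p,(p[:2]-C)@ex,(p[:2]-C)@ey)
print(np.linalg.norm(H-B), np.degrees(np.arctan2((H-B)[1],(H-B)[0])),np.degrees(np.arcsin((H-B)[2]/np.linalg.norm(H-B))))
E
```

```text
[542.9  51.3 106. ] -33.520741652264974 84.42952460864545
[543.8  30.9  98. ] -34.80227492318836 63.989593677983294
[555.7 -77.8  59. ] -34.731358882964024 -45.28389738884564
137.97114713003756 95.66527319227123 19.91653738010918
```

```bash
python3 -c "
from h import *
gog([544.4,24.9,240],5.7)"
```

```text
grasp now [ 474.6 -290.8  262.7]
shift cm [-30.65 -10.25   2.38] roll -89.6 | pos [ 470.9 -290.5  417.6] rpy [-178.65   -0.25  -83.88] F [1.  0.3 0.9] open 0.401 q6 0.9 t 44.65
```

```bash
python3 -m creep '40 -4 -1.3 0 -8; 40 -8 -2.6 0 -16; 40 -12 -4 0 -24; 40 -16 -5.3 0 -32; 40 -20 -6.6 0 -40; 40 -24 -8 0 -48; 40 -28 -9.3 0 -56; 40 -30.6 -10.2 0 -64; 40 -30.6 -10.2 0 -72; 40 -30.6 -10.2 1 -80; 40 -30.6 -10.2 2 -88; 40 -30.6 -10.2 2.4 -89.6; 40 -30.6 -10.2 2.4 -89.6; 40 -30.6 -10.2 2.4 -89.6'; python3 -c "
from h import *
gog([544.4,24.9,150],5.7);gog([544.4,24.9,102],5.7)"
```

```text
clock: 46.05
eef_pos: [540.3, 24.8, 395.1]
tcp_rot: [3.137, -0.024, 0.097]
contact_force: [0.5, -0.8, 1.2]
opening: 0.402
grasp now [544.   24.6 240.1]
shift cm [-0.18 -0.07  9.01] roll -0.1 | pos [540.3  24.8 395.1] rpy [179.76  -1.37   5.57] F [ 0.5 -0.8  1.2] open 0.402 q6 -0.05 t 46.05
grasp now [544.   24.6 240.1]
shift cm [-0.29 -0.09 13.81] roll -0.1 | pos [540.3  24.8 395.1] rpy [179.76  -1.37   5.57] F [ 0.5 -0.8  1.2] open 0.402 q6 -0.05 t 46.05
```

```bash
python3 -m creep '40 -0.1 0 4 0; 40 -0.2 -0.1 8 0; 40 -0.2 -0.1 10 0; 40 -0.2 -0.1 10 0;40 -0.2 -0.1 10 0'; python3 -c "
from h import *
gog([544.4,24.9,102],5.7)
im,d=grab_frame('side')
crop(im,265,150,345,260,5.4,'s30.png')
im,d=grab_frame('top')
crop(im,240,175,310,245,8,'t30.png')"
```

```text
clock: 46.55
eef_pos: [541.1, 25.4, 295.8]
tcp_rot: [3.138, -0.024, 0.096]
contact_force: [0.5, -1.7, 1.3]
opening: 0.402
grasp now [544.9  25.2 140.9]
shift cm [-0.15  0.01  3.88] roll -0.2 | pos [541.1  25.4 295.8] rpy [179.77  -1.39   5.5 ] F [ 0.5 -1.7  1.3] open 0.402 q6 -0.05 t 46.55
```

```bash
python3 -m creep '40 -0.05 0 1.5 0; 40 -0.1 0 3 0; 40 -0.15 0 3.6 0; 40 -0.15 0 3.9 0;40 -0.15 0 3.9 0'; python3 -c "
from h import *
gog([544.4,24.9,102],5.7)
im,d=grab_frame('side')
crop(im,275,180,345,260,7,'s31.png')"
```

```text
clock: 47.15
eef_pos: [541.3, 25.3, 258.3]
tcp_rot: [3.137, -0.027, 0.096]
contact_force: [-0.5, -0.7, 0.1]
opening: 0.4
grasp now [545.5  25.  103.4]
shift cm [-0.12  0.    0.13] roll -0.2 | pos [541.3  25.3 258.3] rpy [179.76  -1.56   5.52] F [-0.5 -0.7  0.1] open 0.4 q6 -0.05 t 47.15
```

Fingers straddle the tube just inside the lip. Close firmly and lift straight up.

```bash
python3 -m creep '0 0 0 0.1 0; 0 0 0 0.1 0; 0 0 0 0.1 0; 0 0 0 0.1 0; 0 0 0 0.1 0; 0 0 0 0.1 0; 0 0 0 0.1 0; 0 0 0 0.1 0' 60; python3 -m creep '0 0 0 -1 0; 0 0 0 -2 0; 0 0 0 -4 0; 0 0 0 -4 0'; python3 -c "
from h import *
im,d=grab_frame('side')
crop(im,275,160,345,260,6,'s32.png')"
```

```text
clock: 48.0
eef_pos: [541.6, 25.3, 257.7]
tcp_rot: [3.137, -0.028, 0.096]
contact_force: [0.3, -1.2, 5.4]
opening: 0.112
clock: 48.4
eef_pos: [541.3, 25.4, 300.2]
tcp_rot: [3.137, -0.032, 0.096]
contact_force: [0.8, 0.9, -0.6]
opening: 0.111
```

```bash
python3 -m creep '0 0 0 -4 0; 0 0 0 -8 0; 0 0 0 -12 0; 0 0 0 -12 0; 0 0 0 -12 0'; python3 -c "
from h import *
gog([380,285,262],90)
im,d=grab_frame('side')
crop(im,255,100,345,260,5,'s33.png')
crop(im,180,280,420,419,3,'s33c.png')
im,d=grab_frame('top');np.save('t33d.npy',d)
crop(im,90,190,200,370,3,'t33.png')"
```

```text
clock: 48.95
eef_pos: [537.0, 25.6, 419.1]
tcp_rot: [3.137, -0.032, 0.096]
contact_force: [-0.0, 0.2, -0.8]
opening: 0.113
grasp now [542.   25.3 264.2]
shift cm [-13.63 -27.4   -0.34] roll -84.5 | pos [537.   25.6 419.1] rpy [179.74  -1.84   5.52] F [-0.   0.2 -0.8] open 0.113 q6 -0.05 t 48.95
```

```bash
python3 -m creep '0 -2 -4 0 -8; 0 -4 -8 0 -16; 0 -6 -12 0 -24; 0 -8 -16 0 -32; 0 -10 -20 0 -40; 0 -12 -24 0 -48; 0 -13.6 -27 0 -56; 0 -13.6 -26 0 -64; 0 -13.6 -26 0 -72; 0 -13.6 -26 0 -80; 0 -13.6 -26 0 -84.5; 0 -13.6 -26 0 -84.5; 0 -13.6 -26 0 -84.5'; python3 -c "
from h import *
gog([340,275,72],90)
im,d=grab_frame('side')
crop(im,180,120,420,419,2,'s34.png')
im,d=grab_frame('top');np.save('t34d.npy',d)
crop(im,90,190,250,370,3,'t34.png')"
```

```text
clock: 50.35
eef_pos: [376.0, 271.1, 411.2]
tcp_rot: [3.115, 0.003, 1.569]
contact_force: [0.9, 0.5, -0.9]
opening: 0.114
grasp now [380.2 270.6 256.3]
shift cm [ 0.48 -4.51 18.31] roll -0.1 | pos [376.  271.1 411.2] rpy [1.7846e+02 1.6000e-01 8.9870e+01] F [ 0.9  0.5 -0.9] open 0.114 q6 -0.93 t 50.35
```

```bash
python3 -c "
from h import *
np.set_printoptions(precision=1,suppress=True)
d=np.load('t34d.npy')
for v in range(250,288,3):
  l=[px2w('top',u,v,d=d[v,u]) for u in range(153,167)]
  l=[p for p in l if 150<p[2]<300]
  if l: print(v,np.mean(l,0),len(l))
"
```

```text
253 [481.2 269.7 222.6] 4
256 [473.6 271.1 221.7] 5
259 [466.  270.3 225.1] 5
262 [458.4 269.8 226.8] 5
265 [450.9 270.2 230.8] 4
268 [443.4 271.3 230.9] 4
271 [436.  270.1 236.3] 5
274 [428.6 269.5 238.9] 5
277 [421.2 269.9 242.7] 4
280 [413.9 270.8 243.9] 5
283 [406.5 270.6 244.1] 5
286 [399.2 267.4 247.1] 3
```

```bash
python3 -m creep '0 0.2 -1.5 4 0; 0 0.5 -3 8 0; 0 0.5 -4.5 12 0; 0 0.5 -4.5 16 0; 0 0.5 -4.5 17.5 0; 0 0.5 -4.5 18 0; 0 0.5 -4.5 18 0; 0 0.5 -4.5 18 0'; python3 -c "
from h import *
gog([346,275,56],90)
im,d=grab_frame('side')
crop(im,200,200,400,400,3,'s35.png')
im,d=grab_frame('top');np.save('t35d.npy',d)
crop(im,90,190,250,370,3,'t35.png')"
```

```text
clock: 51.25
eef_pos: [336.6, 276.1, 231.3]
tcp_rot: [3.113, 0.001, 1.568]
contact_force: [0.8, 0.2, 0.4]
opening: 0.112
grasp now [341.1 275.9  76.4]
shift cm [-0.09  0.44  2.05] roll -0.1 | pos [336.6 276.1 231.3] rpy [1.7836e+02 7.0000e-02 8.9870e+01] F [0.8 0.2 0.4] open 0.112 q6 -0.85 t 51.25
```

```bash
python3 -m creep '0 -0.1 0.05 1.5 0; 0 -0.1 0.1 2.4 0; 0 -0.1 0.1 2.8 0; 0 -0.1 0.1 2.9 0; 0 -0.1 0.1 2.9 0' 40; python3 -m creep '0 0 0 0.2 0; 0 0 0 0.3 0; 0 0 0 0.3 0'; python3 -c "
from h import *
gog([346,275,45],90)
im,d=grab_frame('side')
crop(im,260,280,360,350,7,'s36.png')"
```

```text
clock: 51.85
eef_pos: [338.5, 275.1, 202.7]
tcp_rot: [3.112, 0.001, 1.569]
contact_force: [-0.4, -0.7, -0.1]
opening: 0.117
clock: 52.15
eef_pos: [338.7, 275.3, 199.9]
tcp_rot: [3.112, 0.001, 1.569]
contact_force: [-0.9, 1.0, 1.8]
opening: 0.112
grasp now [343.2 275.2  44.9]
shift cm [-0.02  0.28  0.  ] roll -0.1 | pos [338.7 275.3 199.9] rpy [1.7831e+02 3.0000e-02 8.9880e+01] F [-0.9  1.   1.8] open 0.112 q6 -0.85 t 52.15
```

```bash
python3 -m creep '0 0 0.3 0 0; 0 0 0.6 0 0; 0 0 0.7 0 0; 0 0 0.7 0 0';python3 -m creep '0 0 0.2 0 0; 0 0 0.3 0 0; 0 0 0.3 0 0';python3 -m creep '0 0 0.2 0 0; 0 0 0.3 0 0; 0 0 0.3 0 0'
```

```text
clock: 52.6
eef_pos: [346.1, 275.3, 200.1]
tcp_rot: [3.111, 0.0, 1.569]
contact_force: [0.1, -1.0, 0.8]
opening: 0.113
clock: 52.9
eef_pos: [347.6, 274.6, 199.8]
tcp_rot: [3.115, 0.002, 1.568]
contact_force: [-9.3, 1.2, 4.6]
opening: 0.11
clock: 53.2
eef_pos: [348.5, 273.9, 199.3]
tcp_rot: [3.121, 0.005, 1.568]
contact_force: [-14.6, 3.5, 7.2]
opening: 0.117
```

```bash
python3 -m creep '0 0 0.08 -0.35 0; 0 0 0.17 -0.7 0; 0 0 0.27 -1.05 0; 0 0 0.38 -1.39 0; 0 0 0.38 -1.39 0' 30; python3 -c "
from h import *
im,d=grab_frame('side')
crop(im,260,270,360,350,6,'s37.png')"
```

```text
clock: 53.7
eef_pos: [351.4, 273.4, 213.3]
tcp_rot: [3.123, 0.007, 1.567]
contact_force: [-6.2, 0.2, -2.1]
opening: 0.115
```

```bash
cat >> h.py <<'E'
def onplane_y(n,u,v,y):
    c,f,T=cam(n); r=np.array([(u-c["cx"])/f,(v-c["cy"])/f,1]); R=T[:3,:3]; o=-R.T@T[:3,3]; dr=R.T@r
    return o+dr*(y-o[1])/dr[1]
E
python3 -c "
from h import *
np.set_printoptions(precision=1,suppress=True)
f=lambda a,b:(260+(a+.5)/6-.5,270+(b+.5)/6-.5)
print(onplane_y('side',*f(203,375),275),onplane_y('side',*f(475,420),275),onplane_y('side',*f(380,407),275))
"
```

```text
[449.7 275.   16.1] [332.7 275.   63.9] [371.7 275.   46.4]
```

```bash
python3 -m creep '0 0 0 0.3 0; 0 0 0 0.6 0; 0 0 0 0.7 0; 0 0 0 0.7 0' 30; python3 -c "
from h import *
im,d=grab_frame('side')
crop(im,260,270,360,350,6,'s38.png')"
```

```text
clock: 54.15
eef_pos: [350.6, 272.8, 205.9]
tcp_rot: [3.125, 0.008, 1.567]
contact_force: [-6.3, -0.1, 2.2]
opening: 0.109
```

```bash
python3 -m creep '0 0 0.2 -0.1 0; 0 0 0.4 -0.3 0; 0 0 0.6 -0.6 0; 0 0 0.8 -1.0 0; 0 0 1.0 -1.4 0; 0 0 1.0 -1.4 0' 20; python3 -c "
from h import *
im,d=grab_frame('side')
crop(im,260,270,360,350,6,'s39.png')
gog([350,275,60],90)"
```

```text
clock: 54.8
eef_pos: [359.3, 272.5, 220.3]
tcp_rot: [3.129, 0.009, 1.566]
contact_force: [-12.7, 3.6, 3.6]
opening: 0.113
grasp now [361.2 271.1  65.2]
shift cm [ 0.39 -1.13  0.5 ] roll -0.2 | pos [359.2 272.5 220.2] rpy [179.26   0.53  89.76] F [-12.9   3.6   3.9] open 0.116 q6 -0.89 t 54.85
```

```bash
python3 -m creep '0 0 0.3 -0.5 0; 0 0 0.6 -1 0; 0 0 0.9 -1.5 0; 0 0 1.2 -1.9 0; 0 0 1.5 -2.2 0; 0 0 1.5 -2.2 0' 20; python3 -c "
from h import *
im,d=grab_frame('side')
crop(im,260,270,360,350,6,'s40.png')
gog([350,275,60],90)"
```

```text
clock: 55.45
eef_pos: [373.8, 272.6, 242.8]
tcp_rot: [3.13, 0.009, 1.566]
contact_force: [-5.1, 1.4, -0.5]
opening: 0.113
grasp now [375.6 271.1  87.7]
shift cm [ 0.41 -2.6   2.73] roll -0.3 | pos [373.7 272.5 242.7] rpy [179.31   0.53  89.73] F [-5.2  0.4 -0.4] open 0.113 q6 -0.92 t 55.5
```

```bash
python3 -m creep '0 0 0.6 -0.5 0; 0 0 1.1 -0.9 0; 0 0 1.7 -1.2 0; 0 0 2.3 -1.5 0; 0 0 2.3 -1.5 0' 20;  python3 -m creep '0 0 0.6 -0.3 0; 0 0 1.2 -0.5 0; 0 0 1.8 -0.7 0; 0 0 2.5 -0.9 0; 0 0 2.5 -0.9 0' 20; python3 -c "
from h import *
im,d=grab_frame('side')
crop(im,250,250,350,350,6,'s41.png')
gog([350,275,60],90)"
```

```text
clock: 56.0
eef_pos: [397.3, 272.6, 258.4]
tcp_rot: [3.129, 0.009, 1.566]
contact_force: [-2.0, -0.9, -1.3]
opening: 0.113
clock: 56.5
eef_pos: [423.4, 272.9, 268.2]
tcp_rot: [3.127, 0.008, 1.565]
contact_force: [-2.7, 1.1, -0.8]
opening: 0.115
grasp now [425.1 271.5 113. ]
shift cm [ 0.35 -7.59  5.19] roll -0.3 | pos [422.9 272.8 268. ] rpy [179.18   0.46  89.68] F [-0.6  0.9 -0.1] open 0.119 q6 -0.98 t 56.55
```

```bash
python3 -m creep '0 0 0.8 -0.2 0; 0 0 1.6 -0.3 0; 0 0 2.3 -0.3 0; 0 0 2.7 -0.3 0; 0 0 2.7 -0.3 0' 20;  python3 -m creep '0 0 0.2 0 0; 0 0 0.4 0 0; 0 0 0.4 0 0' 20; python3 -c "
from h import *
im,d=grab_frame('side')
crop(im,250,230,350,350,5,'s42.png')
gog([350,275,60],90)"
```

```text
clock: 57.05
eef_pos: [450.8, 272.7, 271.5]
tcp_rot: [3.126, 0.007, 1.565]
contact_force: [-0.3, 0.6, 0.4]
opening: -0.003
clock: 57.35
eef_pos: [455.0, 272.7, 271.6]
tcp_rot: [3.126, 0.007, 1.565]
contact_force: [-0.5, -0.1, 0.5]
opening: -0.001
grasp now [457.3 271.5 116.6]
shift cm [  0.32 -10.82   5.49] roll -0.3 | pos [454.9 272.7 271.6] rpy [179.11   0.43  89.65] F [0.8 0.3 0.8] open 0.002 q6 -1.01 t 57.4
```

```bash
python3 -m creep '40 0 0 -5 0; 40 0 0 -10 0; 40 0 0 -14 0; 40 0 -5 -14 0; 40 0 -5 -14 0'; python3 -c "
from h import *
im,d=grab_frame('side'); cv2.imwrite('pics/s43.png',im); np.save('s43d.npy',d);np.save('s43.npy',im)
im,d=grab_frame('top');np.save('t43d.npy',d);cv2.imwrite('pics/t43.png',im);np.save('t43.npy',im)"
```

```text
clock: 57.9
eef_pos: [399.0, 273.3, 411.3]
tcp_rot: [3.128, 0.008, 1.565]
contact_force: [-0.3, -1.1, -1.2]
opening: 0.404
```

```bash
python3 - <<'E'
from h import *
crop(np.load('t43.npy'),150,255,200,330,8,'t43c.png'); crop(np.load('s43.npy'),285,320,365,375,9,'s43c.png')
im,d=grab_frame('side'); crop(im,285,320,365,375,9,'s44c.png')
E
python3 -c "
from h import *
np.set_printoptions(precision=1,suppress=True)
f=lambda a,b:(285+(a+.5)/9-.5,320+(b+.5)/9-.5)
T=px2w('side',*f(130,150),z=6);H=px2w('side',*f(583,372),z=8);print(T,H,np.linalg.norm(T-H),np.degrees(np.arctan2((T-H)[1],(T-H)[0])))
g=lambda a,b:(150+(a+.5)/8-.5,255+(b+.5)/8-.5)
print(px2w('top',*g(190,113),z=6),px2w('top',*g(175,425),z=6))
u=(H-T)/np.linalg.norm(H-T); p=T+105*u; print(p)
go(p,90)"
```

```text
[436.  271.4   6. ] [301.7 273.9   8. ] 134.30177073505067 -1.051690734002687
[438.  272.3   6. ] [325.  276.1   6. ]
[331.  273.3   7.6]
shift cm [ 0.2 -7.8 40.2] roll -0.3 | pos [402.6 274.1 410.8] rpy [179.1   0.4  89.7] F [ 0.2 -0.4  0.6] open 0.402 q6 -0.96 t 58.05
```

```bash
python3 -c "
from h import *
gog([333,274.6,2],88.7,172); gog([333,274.6,30],88.7,172)"
```

```text
grasp now [405.4 272.9 238.9]
shift cm [ 0.31 -7.62 23.56] roll 1.0 | pos [402.6 274.1 410.8] rpy [179.08   0.42  89.7 ] F [ 0.2 -0.4  0.6] open 0.402 q6 -0.96 t 58.05
grasp now [405.4 272.9 238.9]
shift cm [ 0.29 -7.57 20.77] roll 1.0 | pos [402.6 274.1 410.8] rpy [179.08   0.42  89.7 ] F [ 0.2 -0.4  0.6] open 0.402 q6 -0.96 t 58.05
```

```bash
python3 -m creep '40 0.3 -3 3 1; 40 0.3 -6 7 1; 40 0.3 -7.6 11 1; 40 0.3 -7.6 15 1; 40 0.3 -7.6 18 1; 40 0.3 -7.6 20 1; 40 0.3 -7.6 20.8 1; 40 0.3 -7.6 20.8 1;40 0.3 -7.6 20.8 1'; python3 -c "
from h import *
gog([333,274.6,2],88.7,172)
im,d=grab_frame('side'); crop(im,285,290,375,375,7,'s45.png')
im,d=grab_frame('top'); crop(im,110,240,210,360,5,'t45.png')"
```

```text
clock: 58.95
eef_pos: [330.6, 276.3, 202.0]
tcp_rot: [3.125, 0.007, 1.548]
contact_force: [-0.4, -0.3, -0.2]
opening: 0.402
grasp now [333.4 275.   30. ]
shift cm [-0.03 -0.08  2.8 ] roll -0.0 | pos [330.6 276.3 202. ] rpy [179.05   0.38  88.68] F [-0.4 -0.3 -0.2] open 0.402 q6 -0.82 t 58.95
```

Lower, touch, and close on it with 50 N.

```bash
python3 -m creep '40 0 -0.05 1.5 0; 40 0 -0.08 2.4 0; 40 0 -0.08 2.7 0; 40 0 -0.08 2.8 0; 40 0 -0.08 2.8 0'; python3 -m creep '0 0 0 0 0; 0 0 0 0 0; 0 0 0 0 0; 0 0 0 0 0; 0 0 0 0 0; 0 0 0 0 0; 0 0 0 0 0' 50;  python3 -c "
from h import *
gog([333,274.6,2],88.7,172)
im,d=grab_frame('side'); crop(im,285,290,375,375,7,'s46.png')"
```

```text
clock: 59.55
eef_pos: [330.3, 276.3, 174.7]
tcp_rot: [3.124, 0.006, 1.548]
contact_force: [0.2, -0.3, -0.0]
opening: 0.401
clock: 60.25
eef_pos: [330.4, 276.4, 175.0]
tcp_rot: [3.123, 0.005, 1.548]
contact_force: [-1.0, -0.4, 5.7]
opening: 0.112
grasp now [333.5 275.4   3.1]
shift cm [-0.08 -0.05  0.11] roll -0.0 | pos [330.4 276.4 175. ] rpy [178.96   0.31  88.7 ] F [-1.  -0.4  5.7] open 0.112 q6 -0.82 t 60.25
```

```bash
python3 -m creep '0 0 0.3 -0.2 0; 0 0 0.8 -0.3 0; 0 0 1.3 -0.3 0; 0 0 1.6 -0.3 0; 0 0 1.7 -0.3 0; 0 0 1.7 -0.3 0' 40; python3 -m creep '0 0 0.2 0 0; 0 0 0.4 0 0; 0 0 0.4 0 0'; python3 -m creep '0 0 0.2 0 0; 0 0 0.3 0 0; 0 0 0.3 0 0'
```

```text
clock: 60.9
eef_pos: [347.5, 275.9, 178.3]
tcp_rot: [3.124, 0.005, 1.548]
contact_force: [0.3, -0.5, -0.5]
opening: 0.114
clock: 61.2
eef_pos: [349.9, 275.0, 177.7]
tcp_rot: [3.128, 0.008, 1.548]
contact_force: [-8.8, 1.6, 0.9]
opening: 0.108
clock: 61.5
eef_pos: [350.8, 274.1, 177.0]
tcp_rot: [3.133, 0.011, 1.548]
contact_force: [-11.1, 3.4, 1.0]
opening: 0.113
```

```bash
python3 -m creep '0 0 0.1 -0.4 0; 0 0 0.2 -0.8 0; 0 0 0.25 -1.2 0; 0 0 0.3 -1.6 0; 0 0 0.3 -1.6 0' 30; python3 -c "
from h import *
im,d=grab_frame('side'); crop(im,275,280,365,365,7,'s47.png')"
```

```text
clock: 62.0
eef_pos: [353.1, 273.8, 193.3]
tcp_rot: [3.135, 0.012, 1.547]
contact_force: [-5.5, -0.9, -1.4]
opening: 0.112
```

```bash
python3 -m creep '0 0 0.3 0 0; 0 0 0.5 -0.3 0; 0 0 0.6 -0.6 0; 0 0 0.7 -1 0; 0 0 0.8 -1.4 0; 0 0 0.8 -1.4 0' 25; python3 -c "
from h import *
im,d=grab_frame('side'); crop(im,275,280,365,365,7,'s48.png')"
```

```text
clock: 62.65
eef_pos: [359.1, 272.6, 207.0]
tcp_rot: [3.14, 0.016, 1.546]
contact_force: [-10.0, -3.4, 0.1]
opening: 0.118
```

```bash
python3 -m creep '0 0 -0.5 0 0; 0 0 -1.5 0 0; 0 0 -2 -3 0; 0 0 -2 -7 0; 0 0 -2 -12 0; 0 0 -2 -17 0; 0 0 -2 -21 0; 0 0 -2 -21 0; 0 0 -2 -21 0' 40; python3 -c "
from h import *
im,d=grab_frame('side'); crop(im,255,200,375,335,5,'s49.png')
im,d=grab_frame('top');
np.set_printoptions(precision=1,suppress=True)
for v in range(240,300,4):
  l=[px2w('top',u,v,d=d[v,u]) for u in range(140,185)]
  l=[p for p in l if 130<p[2]<330 and p[0]>330]
  if l: print(v,np.mean(l,0),len(l))
C=np.array([585.3,-29.0]); a=np.radians(6.2); ex=np.array([np.cos(a),np.sin(a)]); ey=np.array([-np.sin(a),np.cos(a)])
t=C-64*ex+30*ey; print(t); gog([*t,270],6.2)"
```

```text
clock: 63.6
eef_pos: [338.6, 276.5, 417.6]
tcp_rot: [3.137, 0.014, 1.547]
contact_force: [1.6, -0.0, -1.5]
opening: 0.117
272 [433.5 269.8 237.8] 5
276 [423.5 269.9 236.2] 5
280 [413.7 271.6 239.6] 5
284 [403.9 271.  241.8] 5
288 [394.  270.8 242.2] 5
292 [384.4 272.2 246.5] 5
296 [374.6 272.2 245.7] 5
[518.4  -6.1]
grasp now [338.4 273.5 260.6]
shift cm [-27.5  18.7  -0.5] roll 82.4 | pos [338.3 276.1 415.6] rpy [179.9   1.   88.6] F [-1.  -0.4 -1. ] open 0.115 q6 -0.85 t 63.7
```

```bash
cat >> h.py <<'E'
_C0=np.array([585.3,-29.0]); _a=np.radians(6.2); _ex=np.array([np.cos(_a),np.sin(_a)]); _ey=np.array([-np.sin(_a),np.cos(_a)])
def loc(x,y): return _C0+x*_ex+y*_ey
def golo(x,y,tz,yaw,L=167):
    "tube axis point in grip at local x,y; TCP height about tz"
    s=sense(); z=Ro.from_euler("xyz",s["tcp_rot"]).apply([0,0,1]); p=s["eef_pos"]+L*z
    print("grip local",np.round([(p[:2]-_C0)@_ex,(p[:2]-_C0)@_ey,p[2]],1)); w=loc(x,y); go([w[0]-L*z[0],w[1]-L*z[1],tz],yaw)
E
python3 -c "
from h import *
golo(-71,31,417,26.2)"
```

```text
grip local [-212.8  327.1  248.6]
shift cm [-27.48  17.97   0.34] roll 62.4 | pos [338.3 276.1 415.6] rpy [179.95   0.97  88.61] F [-1.  -0.4 -1. ] open 0.115 q6 -0.85 t 63.7
```

```bash
python3 -m creep '0 -3 2 0 6; 0 -7 4.5 0 14; 0 -11 7 0 22; 0 -15 10 0 30; 0 -19 12.5 0 38; 0 -23 15 0 46; 0 -26 17 0 54; 0 -27.5 18 0 62.4; 0 -27.5 18 0 62.4; 0 -27.5 18 0 62.4;0 -27.5 18 0 62.4;0 -27.5 18 0 62.4'; python3 -c "
from h import *
golo(-71,31,263,26.2)
im,d=grab_frame('side'); crop(im,255,120,395,290,4,'s50.png')
im,d=grab_frame('top'); crop(im,230,160,330,295,4.4,'t50.png')"
```

```text
clock: 64.9
eef_pos: [511.0, -2.3, 420.1]
tcp_rot: [3.127, 0.008, 0.46]
contact_force: [0.2, -0.5, 0.6]
opening: 0.114
grip local [-71.3  31.8 253.1]
shift cm [ 0.12 -0.15 15.71] roll 0.2 | pos [511.   -2.3 420.1] rpy [179.14   0.44  26.38] F [ 0.2 -0.5  0.6] open 0.114 q6 -0.45 t 64.9
```

```bash
python3 -m creep '0 0.8 0.3 4 0; 0 0.85 0.25 8 0; 0 0.85 0.25 11 0; 0 0.85 0.25 12 0; 0 0.85 0.25 12 0;0 0.85 0.25 12 0'; python3 -c "
from h import *
golo(-63,31,263,26.2)
im,d=grab_frame('side'); crop(im,265,150,375,280,5,'s51.png')
im,d=grab_frame('top'); crop(im,230,160,330,295,4.4,'t51.png')"
```

```text
clock: 65.6
eef_pos: [520.6, -2.7, 301.7]
tcp_rot: [3.126, 0.006, 0.46]
contact_force: [1.0, 0.3, -0.2]
opening: 0.11
grip local [-61.4  30.3 134.7]
shift cm [-0.1  -0.18  3.87] roll 0.2 | pos [520.6  -2.7 301.7] rpy [179.08   0.32  26.36] F [ 1.   0.3 -0.2] open 0.11 q6 -0.45 t 65.6
```

```bash
python3 -c "
from h import *
im,d=grab_frame('side'); crop(im,310,195,350,245,12,'s52.png')
for y in (-60,-67,-75): 
  w=loc(-27,y); print(y,w2px('side',[*w,118]))
for s in (30,): 
  w=loc(-61.4-12,30.3+33); print('head',w2px('side',[*w,140]))"
```

```text
-60 [324.49329754 207.14926194]
-67 [325.38370279 205.88006743]
-75 [326.39355109 204.44061731]
head [324.19295016 229.32848232]
```

```bash
python3 -m creep '0 -0.1 -0.1 1 0; 0 -0.1 -0.15 2 0; 0 -0.1 -0.18 3 0; 0 -0.1 -0.18 3.6 0; 0 -0.1 -0.18 3.6 0'; python3 -c "
from h import *
golo(-63,31,263,26.2)
im,d=grab_frame('side'); crop(im,290,180,350,250,9,'s53.png')"
```

```text
clock: 66.25
eef_pos: [518.6, -2.3, 264.7]
tcp_rot: [3.126, 0.007, 0.46]
contact_force: [-0.4, 0.2, -1.0]
opening: 0.111
grip local [-63.6  30.9  97.7]
shift cm [0.06 0.01 0.17] roll 0.1 | pos [518.6  -2.3 264.7] rpy [179.11   0.38  26.34] F [-0.4  0.2 -1. ] open 0.111 q6 -0.44 t 66.25
```

```bash
python3 -c "
from h import *
for s,z in ((105,82),(0,97.7),(-35,103)):
  w=loc(-63.6+s*.34,30.9-s*.93); print(s,w2px('side',[*w,z]))
im,d=grab_frame('side'); crop(im,305,200,345,250,14,'s54.png')
"
```

```text
105 [324.91333516 216.01179067]
0 [324.32125532 233.9164301 ]
-35 [324.10695808 240.42085042]
```

```bash
python3 -c "
from h import *
np.set_printoptions(precision=1,suppress=True)
D=[]
for k in range(3):
  im,d=grab_frame('side'); D.append(d)
d=np.median(D,0)
for v in range(214,246,2):
  r=[]
  for u in (322,323,324,325,326,327):
    p=px2w('side',u,v,d=d[v,u]); r.append((round((p[:2]-_C0)@_ex) if 0 else int((p[:2]-np.array([585.3,-29]))@np.array([.994,.108])),int((p[:2]-np.array([585.3,-29]))@np.array([-.108,.994])),int(p[2])))
  print(v,r)
"
```

```text
214 [(-60, 51, 178), (-60, 44, 173), (-62, 43, 173), (-64, 40, 172), (-67, 41, 173), (-70, 41, 174)]
216 [(-60, 50, 171), (-60, 44, 167), (-62, 42, 166), (-65, 40, 166), (-67, 39, 166), (-69, 38, 166)]
218 [(-59, 48, 162), (-14, -89, 54), (-31, -49, 87), (-33, -51, 86), (-36, -53, 86), (-37, -58, 83)]
220 [(-61, 50, 158), (-31, -41, 85), (-35, -38, 89), (-38, -38, 89), (-39, -44, 86), (-40, -52, 81)]
222 [(-59, 46, 148), (-36, -29, 87), (-39, -29, 89), (-42, -27, 91), (-44, -32, 88), (-29, -83, 48)]
224 [(-60, 46, 141), (-56, 26, 126), (-44, -16, 92), (-48, -13, 96), (-49, -18, 92), (-66, 21, 126)]
226 [(-60, 44, 133), (-45, -6, 92), (-49, -2, 96), (-51, -5, 95), (-52, -9, 93), (-69, 30, 126)]
228 [(-59, 42, 125), (-48, 2, 93), (-51, 3, 94), (-55, 4, 97), (-56, 0, 94), (-72, 39, 127)]
230 [(-59, 41, 117), (-53, 15, 97), (-57, 17, 99), (-58, 13, 97), (-61, 11, 97), (-73, 38, 120)]
232 [(-61, 46, 114), (-57, 25, 98), (-61, 28, 101), (-63, 25, 100), (-64, 20, 97), (-73, 39, 113)]
234 [(-61, 42, 105), (-62, 38, 102), (-65, 37, 103), (-67, 36, 103), (-69, 34, 102), (-73, 36, 105)]
236 [(-62, 45, 100), (-66, 49, 105), (-69, 48, 105), (-71, 48, 105), (-72, 43, 102), (-73, 37, 98)]
238 [(-67, 59, 105), (-71, 63, 110), (-73, 60, 108), (-76, 59, 108), (-77, 55, 106), (-60, -4, 56)]
240 [(-71, 68, 106), (-73, 67, 106), (-76, 66, 106), (-78, 66, 107), (-80, 61, 105), (-63, 4, 56)]
242 [(-71, 66, 98), (-74, 69, 101), (-76, 66, 100), (-79, 65, 100), (-63, 12, 55), (-66, 10, 54)]
244 [(-53, 15, 46), (-56, 15, 47), (-59, 14, 48), (-62, 15, 49), (-65, 16, 51), (-67, 13, 50)]
```

```bash
python3 -m creep '0 0 0.4 0 0; 0 0 0.8 0 0; 0 0 1.2 0 0; 0 0 1.4 0 0; 0 0 1.4 0 0' 40; python3 -m creep '0 0 0.2 0 0; 0 0 0.3 0 0; 0 0 0.3 0 0'; python3 -m creep '0 0 0.2 0 0; 0 0 0.3 0 0; 0 0 0.3 0 0'
```

```text
clock: 67.0
eef_pos: [525.7, -15.2, 266.6]
tcp_rot: [3.125, 0.004, 0.459]
contact_force: [-0.5, -0.7, -1.4]
opening: 0.116
clock: 67.3
eef_pos: [527.0, -17.9, 266.6]
tcp_rot: [3.125, 0.004, 0.459]
contact_force: [0.2, 1.1, -1.5]
opening: 0.113
clock: 67.6
eef_pos: [528.5, -20.8, 266.7]
tcp_rot: [3.125, 0.004, 0.459]
contact_force: [-0.2, 0.7, -0.3]
opening: 0.117
```

```bash
python3 -m creep '0 0 0.2 0 0; 0 0 0.3 0 0; 0 0 0.3 0 0'; python3 -c "
from h import *
golo(-63,31,263,26.2)
im,d=grab_frame('side'); crop(im,290,180,350,250,9,'s55.png')"
```

```text
clock: 67.9
eef_pos: [529.9, -23.6, 266.7]
tcp_rot: [3.125, 0.004, 0.459]
contact_force: [0.4, 0.2, -0.8]
opening: 0.114
grip local [-54.1   8.5  99.8]
shift cm [-0.06 -2.43  0.33] roll 0.1 | pos [529.9 -23.6 266.7] rpy [179.02   0.21  26.3 ] F [ 0.4  0.2 -0.8] open 0.114 q6 -0.48 t 67.9
```

```bash
python3 -m creep '0 0 0 -0.3 0; 0 0 0 -0.6 0; 0 0 0 -0.8 0; 0 0 0 -0.8 0' 40; python3 -m creep '0 0 0.1 -0.4 0; 0 0 0.2 -0.8 0; 0 0 0.3 -1.2 0; 0 0 0.4 -1.5 0; 0 0 0.4 -1.5 0' 40
```

```text
clock: 68.35
eef_pos: [529.6, -23.2, 274.9]
tcp_rot: [3.125, 0.004, 0.459]
contact_force: [-1.2, 0.9, -2.6]
opening: 0.115
clock: 68.85
eef_pos: [531.5, -26.7, 290.5]
tcp_rot: [3.125, 0.003, 0.459]
contact_force: [-0.7, 2.1, -3.1]
opening: 0.11
```

```bash
cat > tube.py <<'E'
from h import *
D=[]
for k in range(2): im,d=grab_frame('side'); D.append(d)
d=np.max(D,0)*0+np.mean(D,0)
crop(im,290,160,350,250,8,'cur.png')
def L(p): q=p[:2]-np.array([585.3,-29]); return int(q@[.994,.108]),int(q@[-.108,.994]),int(p[2])
for v in range(190,246,3):
  print(v,[(u,)+L(px2w('side',u,v,d=d[v,u])) for u in range(318,330,2)])
golo(-40,0,300,26.2)
E
python3 tube.py
```

```text
190 [(318, -34, 23, 229), (320, -47, 42, 244), (322, -52, 43, 246), (324, -58, 43, 248), (326, -63, 42, 248), (328, -68, 42, 250)]
193 [(318, -35, 24, 220), (320, -40, 23, 221), (322, -45, 20, 221), (324, -51, 21, 223), (326, -54, 16, 221), (328, -60, 15, 222)]
196 [(318, -35, 22, 209), (320, -43, 30, 217), (322, -48, 28, 217), (324, -51, 22, 214), (326, -56, 18, 213), (328, -60, 13, 211)]
199 [(318, -37, 25, 202), (320, -44, 29, 207), (322, -50, 31, 210), (324, -50, 15, 200), (326, -56, 16, 203), (328, -61, 14, 203)]
202 [(318, 59, -238, -2), (320, -44, 28, 196), (322, -48, 24, 196), (324, -51, 17, 192), (326, -57, 17, 194), (328, -62, 15, 194)]
205 [(318, -31, 7, 169), (320, -44, 28, 187), (322, -49, 25, 186), (324, 33, -227, 0), (326, 29, -235, -3), (328, 19, -228, 3)]
208 [(318, -36, 18, 168), (320, -41, 19, 170), (322, -47, 17, 171), (324, -15, -88, 93), (326, 21, -216, -1), (328, -20, -110, 80)]
211 [(318, -36, 18, 158), (320, -42, 18, 160), (322, -227, 526, 552), (324, -21, -74, 92), (326, -26, -77, 92), (328, -62, 11, 162)]
214 [(318, 2, -89, 64), (320, -43, 20, 151), (322, -
[... 821 characters left out ...]
 -43, -41, 45), (328, -48, -44, 45)]
235 [(318, -32, -5, 56), (320, -37, -8, 55), (322, -43, -8, 58), (324, -50, -6, 61), (326, -46, -34, 40), (328, -53, -32, 44)]
238 [(318, -38, 11, 59), (320, -43, 8, 59), (322, -48, 4, 58), (324, -53, 1, 58), (326, -56, -7, 52), (328, -62, -8, 53)]
241 [(318, -40, 14, 51), (320, -46, 14, 53), (322, -52, 13, 55), (324, -56, 7, 52), (326, -62, 7, 54), (328, -66, 1, 51)]
244 [(318, -62, 73, 93), (320, -67, 73, 94), (322, -53, 16, 46), (324, -59, 15, 48), (326, -64, 13, 49), (328, -71, 14, 52)]
grip local [-52.8   5.4 123.2]
shift cm [ 1.01  0.96 -0.97] roll 0.1 | pos [531.5 -26.6 290.1] rpy [179.04   0.19  26.29] F [-0.4  1.9 -2.5] open 0.11 q6 -0.49 t 68.95
```

```bash
python3 -m creep '0 0 0.2 -0.45 0; 0 0 0.45 -0.9 0; 0 0 0.7 -1.3 0; 0 0 1.0 -1.7 0; 0 0 1.3 -2.1 0; 0 0 1.6 -2.5 0; 0 0 1.8 -2.8 0; 0 0 1.8 -2.8 0' 40; python3 tube.py | cut -c1-140
```

```text
clock: 69.75
eef_pos: [539.6, -42.5, 319.1]
tcp_rot: [3.124, 0.002, 0.458]
contact_force: [-1.0, 2.8, 0.2]
opening: 0.109
190 [(318, 85, -302, 0), (320, -36, 11, 222), (322, -39, 6, 220), (324, -45, 7, 223), (326, -48, 0, 219), (328, -52, -5, 217)]
193 [(318, -24, -6, 198), (320, -36, 10, 212), (322, -41, 10, 213), (324, 59, -293, 0), (326, 54, -300, -2), (328, 46, -298, 0)]
196 [(318, -28, 4, 196), (320, -34, 3, 198), (322, -39, 1, 198), (324, 53, -278, -1), (326, 47, -282, -2), (328, 40, -281, 0)]
199 [(318, -28, 1, 185), (320, -35, 4, 189), (322, -39, 1, 188), (324, -41, -8, 183), (326, 41, -267, -3), (328, -50, -16, 180)]
202 [(318, 58, -237, -1), (320, -33, 0, 176), (322, -40, 2, 179), (324, -45, -1, 178), (326, 34, -248, -1), (328, -55, -4, 179)]
205 [(318, 53, -225, -5), (320, -34, 0, 165), (322, -40, 1, 169), (324, 33, -227, 0), (326, 28, -231, -1), (328, -56, -3, 170)]
208 [(318, 0, -78, 94), (320, -34, 0, 155), (322, -41, 2, 160), (324, -16, -86, 94), (326, -60, 23, 179), (328, -61, 9, 170)]
211 [(318, 1, -85, 78), (320, -4, -85, 80), (322, -42, 2, 150), (324, -57, 28, 171)
[... 917 characters left out ...]
, -43, 43), (328, -47, -47, 42)]
235 [(318, -33, -2, 59), (320, -37, -7, 57), (322, -43, -8, 57), (324, -48, -9, 59), (326, -47, -32, 42), (328, -53, -32, 44)]
238 [(318, -39, 12, 61), (320, -44, 10, 61), (322, -49, 7, 60), (324, -53, 0, 57), (326, -56, -6, 53), (328, -62, -8, 54)]
241 [(318, -41, 15, 52), (320, -46, 13, 53), (322, -50, 9, 52), (324, -56, 9, 54), (326, -61, 5, 52), (328, -66, 4, 53)]
244 [(318, -61, 71, 91), (320, -67, 72, 94), (322, -53, 16, 47), (324, -58, 13, 46), (326, -66, 17, 52), (328, -71, 15, 53)]
grip local [-46.6 -11.1 151.6]
shift cm [ 1.01 -0.85  1.84] roll 0.1 | pos [539.4 -42.3 318.6] rpy [1.7902e+02 1.7000e-01 2.6280e+01] F [ 0.4  2.6 -0.2] open 0.112 q6 -0.5
```

```bash
python3 -m creep '0 0 0 -2 0; 0 0 0 -5 0; 0 0 -3 -8 4; 0 0 -6 -8 12; 0 0 -8 -8 20; 0 0 -8 -8 20; 0 0 -8 -8 20' 45; python3 -c "
from h import *
golo(-80,90,400,6.2)
D=[];T=[]
for k in range(2):
  im,d=grab_frame('side'); D.append(d); tm,t=grab_frame('top'); T.append(t)
d=np.mean(D,0); t=np.mean(T,0)
crop(im,265,100,385,260,5,'cur.png'); crop(tm,230,160,330,295,4.4,'curt.png')
np.save('cd.npy',d);np.save('ct.npy',t)"
```

```text
clock: 70.55
eef_pos: [503.6, 30.7, 397.2]
tcp_rot: [3.124, -0.003, 0.114]
contact_force: [0.5, -0.4, -0.2]
opening: 0.108
grip local [-74.2  65.2 230.2]
shift cm [-0.57 -2.48 -0.33] roll 0.3 | pos [503.6  30.7 397.2] rpy [178.98  -0.19   6.53] F [ 0.5 -0.4 -0.2] open 0.108 q6 -0.04 t 70.55
```

```bash
python3 -c "
from h import *
d=np.load('cd.npy')
def L(p): q=p[:2]-np.array([585.3,-29]); return int(q@[.994,.108]),int(q@[-.108,.994]),int(p[2])
for v in range(192,210):
  print(v,[(u,)+L(px2w('side',u,v,d=d[v,u])) for u in range(319,331)])
im=cv2.imread('pics/cur.png'); cv2.imwrite('pics/curz.png',cv2.resize(im[440:560,250:380],None,fx=4.5,fy=4.5,interpolation=cv2.INTER_CUBIC))
"
```

```text
192 [(319, 76, -289, 1), (320, -233, 554, 601), (321, -62, 77, 263), (322, -65, 76, 263), (323, -65, 70, 260), (324, -68, 70, 261), (325, -69, 67, 259), (326, -69, 58, 253), (327, 53, -306, -2), (328, 49, -306, 0), (329, -83, 77, 269), (330, -86, 78, 271)]
193 [(319, 75, -288, -1), (320, -58, 71, 256), (321, -60, 70, 256), (322, -65, 75, 260), (323, -66, 72, 258), (324, -69, 72, 259), (325, -69, 65, 255), (326, -69, 59, 251), (327, 51, -300, -1), (328, 48, -304, -3), (329, -83, 75, 265), (330, -86, 77, 267)]
194 [(319, 73, -283, -2), (320, -59, 73, 254), (321, -61, 71, 253), (322, -64, 74, 256), (323, -67, 75, 258), (324, -68, 71, 255), (325, -69, 66, 253), (326, -69, 57, 247), (327, 48, -293, -1), (328, -79, 71, 259), (329, -83, 76, 263), (330, -86, 77, 264)]
195 [(319, 70, -274, 0), (320, -58, 71, 249), (321, -61, 71, 250), (322, -64, 73, 252), (323, -67, 75, 255), (324, -68, 70, 252), (325, -70, 67, 250), (326, -69, 56, 243), (327, 44, -283, 2), (328, -81, 76, 259), (329, -82, 71, 257), (330, -87, 78, 263)]
196 [(319, -56, 72, 246), (320, -58, 70, 246), (321, -60, 70, 246), (322, 
[... 2841 characters left out ...]
9, 92), (322, -8, -89, 93), (323, 32, -216, 0), (324, 30, -220, -3), (325, 27, -220, -1), (326, 24, -222, -1), (327, 21, -224, -2), (328, -29, -83, 104), (329, -74, 42, 199), (330, -75, 37, 196)]
208 [(319, -2, -83, 92), (320, -5, -82, 93), (321, -7, -84, 92), (322, -10, -85, 93), (323, -13, -86, 93), (324, -16, -85, 95), (325, -19, -87, 94), (326, 22, -217, -2), (327, 19, -218, -2), (328, 16, -220, -2), (329, 13, -221, -2), (330, 9, -221, 0)]
209 [(319, -4, -76, 94), (320, -8, -75, 95), (321, -9, -79, 93), (322, -13, -78, 94), (323, -14, -84, 91), (324, -18, -81, 94), (325, -20, -85, 92), (326, -23, -84, 94), (327, -25, -87, 93), (328, -28, -88, 93), (329, -31, -88, 94), (330, 8, -219, -3)]
```

```bash
python3 -c "
from h import *
d=np.load('cd.npy')
def L(p): q=p[:2]-np.array([585.3,-29]); return int(q@[.994,.108]),int(q@[-.108,.994]),int(p[2])
for v in range(199,209):
  print(v,[(u,)+L(px2w('side',u,v,d=d[v,u])) for u in range(329,340)])
"
```

```text
199 [(329, -84, 76, 248), (330, -85, 70, 245), (331, -87, 70, 245), (332, -91, 72, 248), (333, -92, 68, 246), (334, -92, 59, 240), (335, 12, -274, 1), (336, 8, -272, 3), (337, 5, -276, 2), (338, 2, -276, 3), (339, -1, -274, 5)]
200 [(329, -84, 76, 245), (330, -85, 70, 242), (331, -88, 72, 244), (332, -90, 69, 243), (333, -91, 65, 240), (334, -91, 58, 236), (335, 8, -262, 5), (336, 7, -270, 1), (337, 5, -275, -1), (338, -1, -265, 7), (339, -2, -270, 4)]
201 [(329, -83, 73, 240), (330, -85, 70, 239), (331, -88, 69, 239), (332, -90, 70, 240), (333, -92, 66, 239), (334, -92, 58, 234), (335, 6, -258, 4), (336, 4, -263, 2), (337, 0, -261, 4), (338, -2, -263, 4), (339, -4, -267, 2)]
202 [(329, -85, 75, 239), (330, -86, 71, 237), (331, -88, 71, 237), (332, -91, 72, 239), (333, -91, 63, 233), (334, 7, -250, 5), (335, 5, -255, 3), (336, 1, -255, 4), (337, -1, -256, 4), (338, -4, -256, 5), (339, -207, 387, 473)]
203 [(329, -84, 74, 235), (330, -85, 68, 231), (331, -88, 71, 234), (332, -91, 72, 236), (333, 8, -245, 3), (334, 4, -243, 6), (335, 1, -245, 6), (336, 0, -250, 3), (337, -3, -250, 4), 
[... 491 characters left out ...]
242, 5)]
206 [(329, -85, 74, 226), (330, -78, 46, 206), (331, -77, 35, 198), (332, -77, 25, 192), (333, -77, 16, 186), (334, -75, 4, 178), (335, -4, -229, 6), (336, -7, -229, 7), (337, -9, -235, 4), (338, -11, -236, 4), (339, -16, -234, 6)]
207 [(329, -74, 42, 199), (330, -75, 37, 196), (331, -76, 30, 192), (332, -76, 22, 186), (333, -75, 11, 179), (334, -75, 2, 173), (335, -4, -228, 2), (336, -8, -227, 5), (337, -12, -226, 6), (338, -14, -230, 4), (339, -17, -230, 5)]
208 [(329, 13, -221, -2), (330, 9, -221, 0), (331, 8, -227, -4), (332, 3, -222, 0), (333, 0, -223, 0), (334, -3, -222, 2), (335, -7, -221, 4), (336, -10, -220, 6), (337, -13, -224, 4), (338, -16, -224, 5), (339, -19, -224, 6)]
```

```bash
python3 -c "
from h import *
golo(-79.2,73.8,300,6.2)"; 
```

```text
grip local [-74.   64.6 230. ]
shift cm [-0.54 -1.09  9.68] roll 0.1 | pos [503.9  30.1 397. ] rpy [ 1.7901e+02 -1.6000e-01  6.3200e+00] F [ 0.4  0.7 -1.4] open 0.112 q6 -0.04 t 70.75
```

```bash
cat > tube2.py <<'E'
import sys
from h import *
D=[]
for k in range(3):
  im,d=grab_frame('side'); D.append(d)
d=np.median(D,0)
u0,v0,u1,v1=300,190,360,255
crop(im,u0,v0,u1,v1,9,'cur.png')
def L(p): q=p[:2]-np.array([585.3,-29]); return int(q@[.994,.108]),int(q@[-.108,.994]),int(p[2])
for v in range(int(sys.argv[1]),int(sys.argv[2]),int(sys.argv[5])):
  print(v,[(u,)+L(px2w('side',u,v,d=d[v,u])) for u in range(int(sys.argv[3]),int(sys.argv[4]))])
golo(-80,90,300,6.2)
E
python3 -m creep '0 -0.2 -0.4 3 0; 0 -0.4 -0.9 6 0; 0 -0.54 -1.1 8 0; 0 -0.54 -1.1 9 0; 0 -0.54 -1.1 9 0; 0 -0.54 -1.1 9 0' 45; python3 tube2.py 220 244 326 340 2
```

```text
clock: 71.35
eef_pos: [498.4, 38.6, 307.4]
tcp_rot: [3.124, -0.004, 0.11]
contact_force: [1.1, -0.1, -0.1]
opening: 0.11
220 [(326, -24, -90, 49), (327, -86, 86, 190), (328, -89, 84, 190), (329, -92, 86, 192), (330, -95, 87, 194), (331, -97, 85, 194), (332, -96, 73, 185), (333, -98, 73, 185), (334, -101, 75, 188), (335, -104, 73, 188), (336, -107, 76, 191), (337, -113, 86, 199), (338, -115, 85, 199), (339, -118, 86, 201)]
222 [(326, -25, -89, 43), (327, -87, 86, 184), (328, -90, 86, 186), (329, -92, 87, 187), (330, -94, 85, 186), (331, -96, 82, 185), (332, -98, 80, 184), (333, -101, 80, 185), (334, -103, 78, 184), (335, -108, 85, 190), (336, -110, 84, 191), (337, -113, 84, 191), (338, -116, 87, 195), (339, -117, 81, 191)]
224 [(326, -28, -80, 42), (327, -87, 86, 178), (328, -89, 84, 178), (329, -92, 84, 178), (330, -95, 84, 179), (331, -97, 83, 179), (332, -99, 80, 178), (333, -103, 85, 183), (334, -106, 86, 184), (335, -108, 86, 185), (336, -111, 86, 186), (337, -113, 84, 185), (338, -117, 87, 188), (339, -119, 85, 188)]
226 [(326, -84, 82, 168), (327, -88, 86, 172), (328, -90, 86, 
[... 2050 characters left out ...]
7, -62, 0, 52), (328, -65, 0, 53), (329, -67, -1, 53), (330, -72, 4, 59), (331, -72, -5, 51), (332, -75, -5, 53), (333, -77, -8, 51), (334, -79, -9, 51), (335, -83, -9, 53), (336, -86, -8, 54), (337, -91, -1, 62), (338, -90, -14, 51), (339, -94, -11, 55)]
242 [(326, -63, 9, 52), (327, -66, 11, 55), (328, -67, 5, 51), (329, -71, 7, 54), (330, -73, 6, 54), (331, -78, 11, 59), (332, -80, 10, 59), (333, -83, 9, 60), (334, -86, 9, 61), (335, -88, 5, 59), (336, -91, 7, 61), (337, -92, 0, 57), (338, -94, -2, 55), (339, -110, 41, 93)]
grip local [-78.3  73.9 140.9]
shift cm [-0.17 -1.63  0.76] roll 0.1 | pos [498.4  38.8 307.9] rpy [179.    -0.27   6.32] F [ 0.6  0.3 -0.3] open 0.111 q6 -0.02 t 71.5
```

```bash
python3 -m creep '0 -0.3 0.1 0.7 0; 0 -0.35 0.15 1.4 0; 0 -0.35 0.15 2 0; 0 -0.35 0.15 2 0' 45;python3 -m creep '0 0 0 0.3 0; 0 0 0 0.5 0; 0 0 0 0.5 0'; python3 tube2.py 232 250 328 340 2
```

```text
clock: 71.9
eef_pos: [494.8, 36.4, 286.9]
tcp_rot: [3.124, -0.003, 0.11]
contact_force: [-0.5, -1.2, 0.2]
opening: 0.108
clock: 72.2
eef_pos: [494.8, 36.3, 281.7]
tcp_rot: [3.124, -0.003, 0.111]
contact_force: [0.4, -1.9, 1.1]
opening: 0.112
232 [(328, -91, 84, 152), (329, -94, 84, 153), (330, -96, 84, 154), (331, -98, 82, 153), (332, -101, 81, 153), (333, -103, 80, 154), (334, -105, 77, 152), (335, -110, 84, 158), (336, -112, 84, 159), (337, -116, 86, 162), (338, -117, 81, 159), (339, -120, 84, 162)]
234 [(328, -90, 80, 142), (329, -93, 81, 144), (330, -97, 84, 147), (331, -99, 84, 148), (332, -101, 79, 145), (333, -99, 67, 136), (334, -67, -45, 43), (335, -70, -44, 45), (336, -112, 81, 151), (337, -116, 85, 155), (338, -118, 83, 154), (339, -80, -51, 43)]
236 [(328, -91, 83, 138), (329, -93, 80, 136), (330, -96, 78, 136), (331, -99, 80, 138), (332, -100, 76, 137), (333, -100, 67, 130), (334, -70, -35, 44), (335, -73, -36, 45), (336, -76, -38, 44), (337, -78, -39, 44), (338, -79, -45, 40), (339, -83, -42, 43)]
238 [(328, -91, 81, 130), (329, -93, 77, 128), (330, -96, 77, 129), (331,
[... 894 characters left out ...]
49, 92), (339, -113, 48, 92)]
246 [(328, -71, 14, 44), (329, -75, 16, 47), (330, -77, 14, 47), (331, -80, 13, 47), (332, -82, 13, 48), (333, -86, 15, 51), (334, -88, 13, 50), (335, -92, 16, 54), (336, -109, 63, 95), (337, -111, 59, 93), (338, -114, 58, 94), (339, -116, 58, 94)]
248 [(328, -92, 76, 93), (329, -95, 78, 95), (330, -96, 73, 91), (331, -100, 74, 94), (332, -102, 73, 93), (333, -104, 71, 93), (334, -89, 15, 44), (335, -109, 69, 93), (336, -112, 68, 94), (337, -113, 65, 91), (338, -116, 65, 93), (339, -118, 62, 91)]
grip local [-82.4  71.7 115. ]
shift cm [ 0.25 -1.8  -1.84] roll 0.1 | pos [494.8  36.3 282. ] rpy [178.98  -0.18   6.33] F [ 0.4 -2.2  0.7] open 0.113 q6 -0.02 t 72.35
```

```bash
cat tube2.py; python3 - <<'E'
from h import *
from rig import *
s=sense();print(s['clock'],s['eef_pos'],s['tcp_rot'],s['contact_force'],s['opening'])
E
python3 tube2.py 150 300 200 360 8 | head -30
```

```text
import sys
from h import *
D=[]
for k in range(3):
  im,d=grab_frame('side'); D.append(d)
d=np.median(D,0)
u0,v0,u1,v1=300,190,360,255
crop(im,u0,v0,u1,v1,9,'cur.png')
def L(p): q=p[:2]-np.array([585.3,-29]); return int(q@[.994,.108]),int(q@[-.108,.994]),int(p[2])
for v in range(int(sys.argv[1]),int(sys.argv[2]),int(sys.argv[5])):
  print(v,[(u,)+L(px2w('side',u,v,d=d[v,u])) for u in range(int(sys.argv[3]),int(sys.argv[4]))])
golo(-80,90,300,6.2)
72.35 [494.80159233  36.27370352 281.96015462] [ 3.12383868 -0.00312921  0.11055697] [ 0.41039218 -2.19637954  0.67622847] 0.1129882992350334
150 [(200, 1396, -1454, -738), (201, 1391, -1459, -739), (202, 1391, -1470, -745), (203, 1386, -1475, -746), (204, 1387, -1488, -753), (205, 1383, -1495, -755), (206, 1369, -1487, -748), (207, 1373, -1504, -758), (208, 1357, -1493, -748), (209, 1358, -1507, -755), (210, 1352, -1510, -755), (211, 1344, -1510, -753), (212, 1342, -1520, -758), (213, 1337, -1525, -759), (214, 1333, -1531, -761), (215, 1322, -1528, -757), (216, 1307, -1518, -748), (217, 1304, -1527, -752), (218, 1303, -1537, -757), (219, 12
[... 28228 characters left out ...]
, 138, -1), (336, -145, 137, -1), (337, -147, 135, -1), (338, -149, 134, -1), (339, -151, 133, -1), (340, -154, 130, -3), (341, -156, 128, -4), (342, -158, 128, -2), (343, -161, 128, -1), (344, -163, 127, -2), (345, -166, 126, -1), (346, -169, 126, 0), (347, -171, 124, -1), (348, -173, 122, -2), (349, -176, 122, 0), (350, -178, 122, 0), (351, -180, 117, -3), (352, -182, 116, -3), (353, -185, 117, -1), (354, -188, 117, 0), (355, -190, 117, 0), (356, -193, 115, 0), (357, -195, 113, 0), (358, -197, 109, -3), (359, -199, 109, -2)]
grip local [-82.4  71.7 115. ]
shift cm [ 0.25 -1.79 -1.83] roll 0.1 | pos [494.8  36.3 282. ] rpy [178.99  -0.18   6.32] F [-0.6 -1.8  0.1] open 0.106 q6 -0.02 t 72.5
```

```bash
python3 - <<'E'
from h import *
im,d=grab_frame('side'); crop(im,270,150,380,260,7,'a1.png')
im,d=grab_frame('top'); 
for n in [(-80,0,63)]:
  p=np.r_[loc(-80,0)[:2],63.]; u,v=w2px('top',p)[:2]; print(u,v, w2px('side',p))
u=int(u);v=int(v);crop(im,u-60,v-50,u+50,v+50,7,'a2.png')
E
```

```text
279.17303904336194 244.71472959538116 [333.05372008 238.93969311]
```

View pics/a1.png

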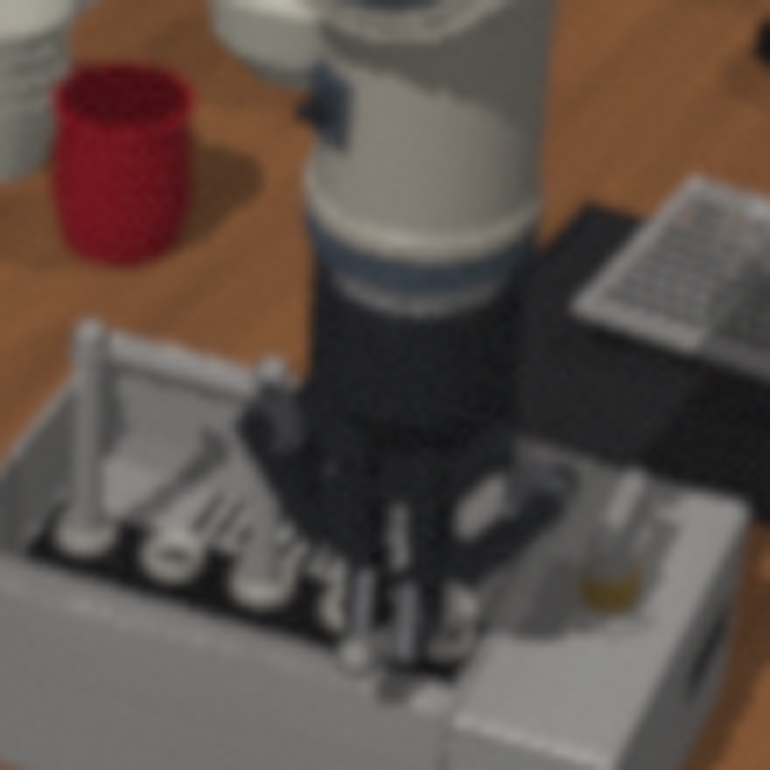

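View pics/a2.png

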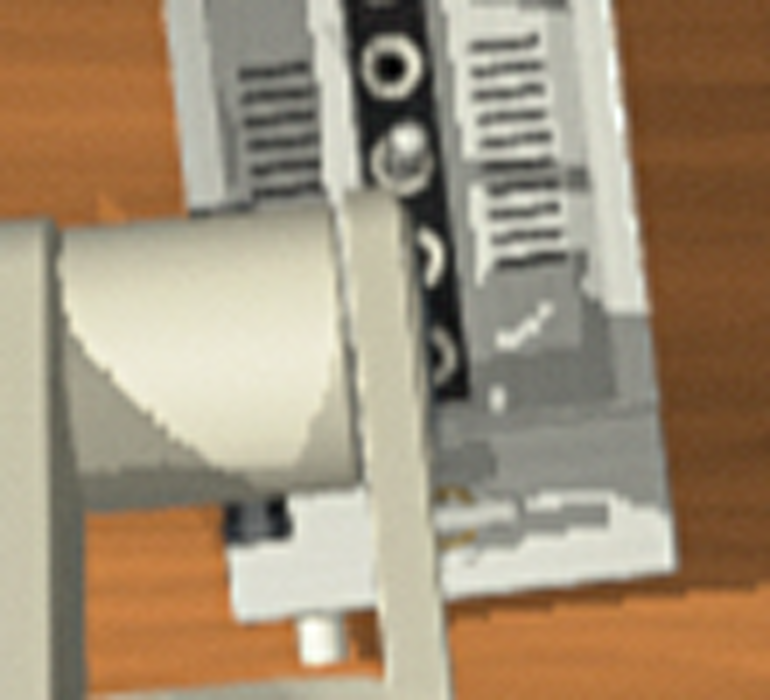

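```bash
python3 - <<'E'
from h import *
def pr(x,y,z):
  p=np.r_[loc(x,y)[:2],z]; u,v=w2px('side',p)[:2]; return round((u-270+.5)*7-.5),round((v-150+.5)*7-.5)
import math
for th in (20,28,34):
  for s in (0,40,70,89,110,140):
    print(th,s,pr(-82,s*math.cos(math.radians(th)),63+s*math.sin(math.radians(th))))
print('ring',pr(-80,0,63),pr(-80,73,95))
im,d=grab_frame('side')
im=im.astype(float); 
crop(np.clip(im*1.0,0,255).astype(np.uint8),305,205,360,260,14,'a3.png')
E
```

```text
20 0 (449, 627)
20 40 (418, 655)
20 70 (393, 676)
20 89 (377, 691)
20 110 (358, 707)
20 140 (331, 731)
28 0 (449, 627)
28 40 (420, 641)
28 70 (398, 653)
28 89 (383, 660)
28 110 (367, 668)
28 140 (342, 681)
34 0 (449, 627)
34 40 (423, 631)
34 70 (403, 634)
34 89 (389, 636)
34 110 (374, 639)
34 140 (351, 642)
ring (444, 626) (382, 670)
```

View pics/a3.png

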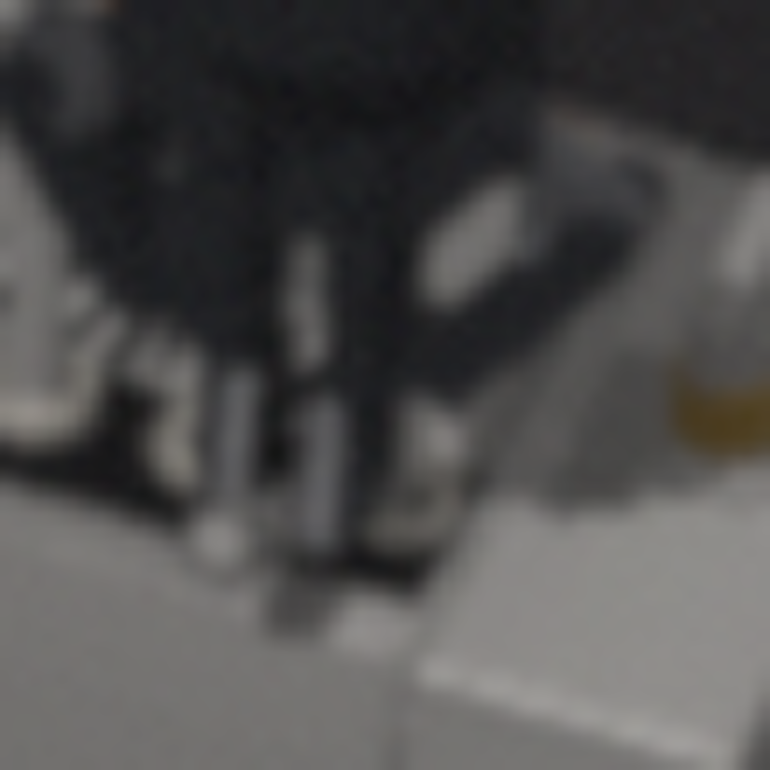

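```bash
python3 -m creep '0 0.2 0 0.1 0; 0 0.3 0 0.3 0; 0 0.3 0 0.4 0; 0 0.3 0 0.4 0'; python3 - <<'E'
from h import *
im,d=grab_frame('side'); crop(im,305,205,360,260,14,'a4.png')
E
```

```text
clock: 73.05
eef_pos: [498.0, 36.6, 277.9]
tcp_rot: [3.124, -0.004, 0.111]
contact_force: [0.2, -0.8, 1.8]
opening: 0.106
```

View pics/a4.png

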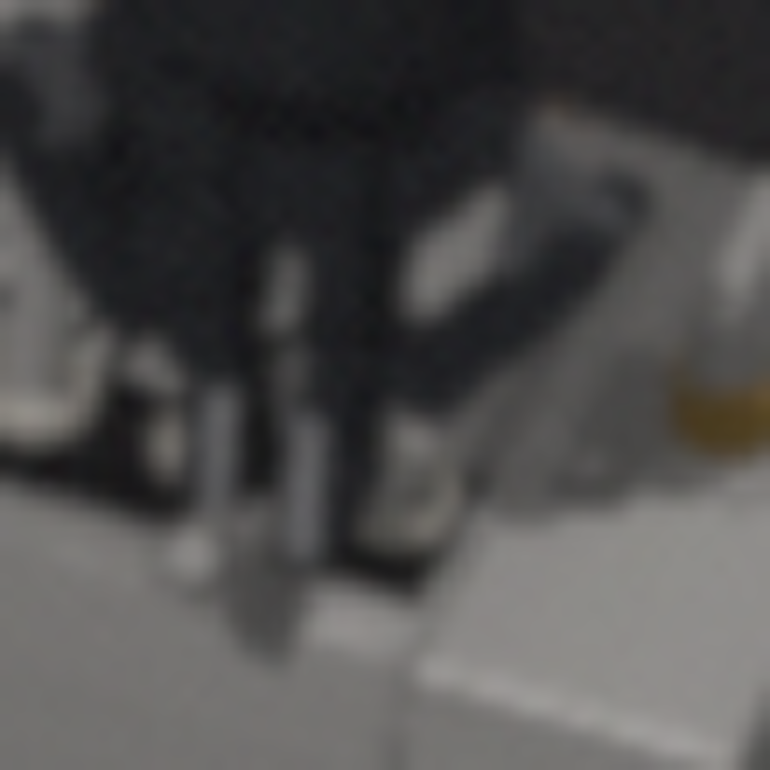

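```bash
python3 -m creep '0 0 0 0.15 0; 0 0 0 0.3 0; 0 0 0 0.3 0; 14 0 0 0.3 0; 20 0 0 0.3 0; 28 0 0 0.2 0; 28 0 0 0 0;28 0 0 0 0'; python3 - <<'E'
from h import *
im,d=grab_frame('side'); crop(im,305,205,360,260,14,'a5.png')
golo(-80,88,270,6.2)
E
```

```text
clock: 73.9
eef_pos: [498.0, 36.7, 278.2]
tcp_rot: [3.124, -0.004, 0.111]
contact_force: [0.1, 0.9, -0.5]
opening: 0.279
grip local [-79.   71.7 111.2]
shift cm [-0.1  -1.64  0.79] roll 0.1 | pos [498.   36.6 278.1] rpy [178.99  -0.22   6.34] F [-1.3 -0.1 -0.3] open 0.271 q6 -0.02 t 73.95
```

View pics/a5.png

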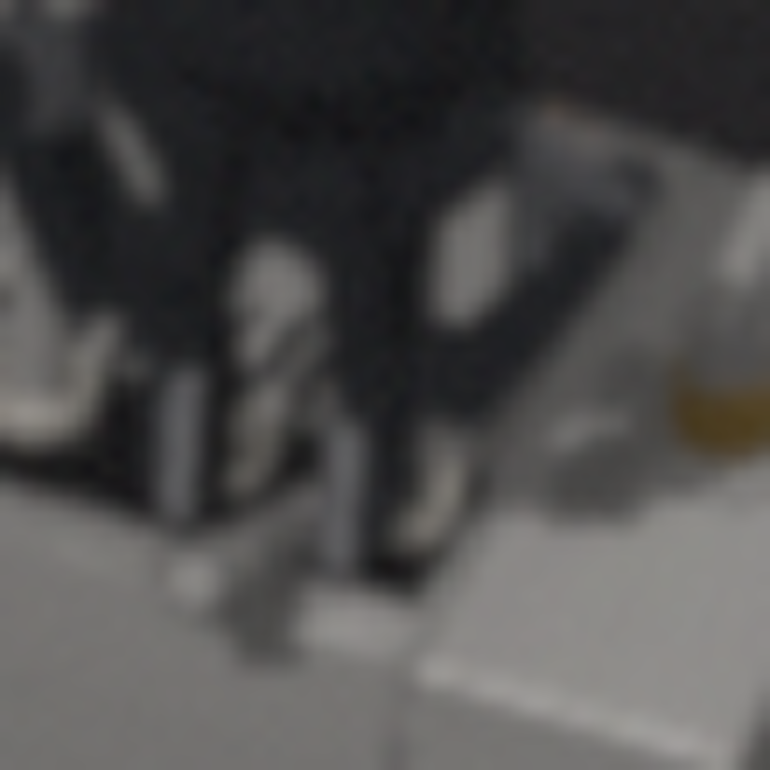

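```bash
python3 -m creep '28 0 -0.8 0 0; 28 -0.1 -1.6 0 0; 28 -0.1 -1.6 0.4 0; 28 -0.1 -1.6 0.8 0; 28 -0.1 -1.6 0.8 0; 5 -0.1 -1.6 0.8 0; 0 -0.1 -1.6 0.8 0; 0 -0.1 -1.6 0.8 0; 0 -0.1 -1.6 0.8 0; 0 -0.1 -1.6 0.8 0' 50; python3 - <<'E'
from h import *
im,d=grab_frame('side'); crop(im,305,205,360,260,14,'a6.png')
golo(-80,88,270,6.2)
E
```

```text
clock: 74.95
eef_pos: [495.3, 52.2, 269.9]
tcp_rot: [3.124, -0.004, 0.11]
contact_force: [-0.0, -0.3, -0.2]
opening: 0.12
grip local [-80.   87.6 102.9]
shift cm [ 0.   -0.04 -0.01] roll 0.1 | pos [495.3  52.3 269.9] rpy [178.99  -0.23   6.33] F [ 1.5 -0.2 -0.2] open 0.115 q6 0.02 t 75.0
```

View pics/a6.png

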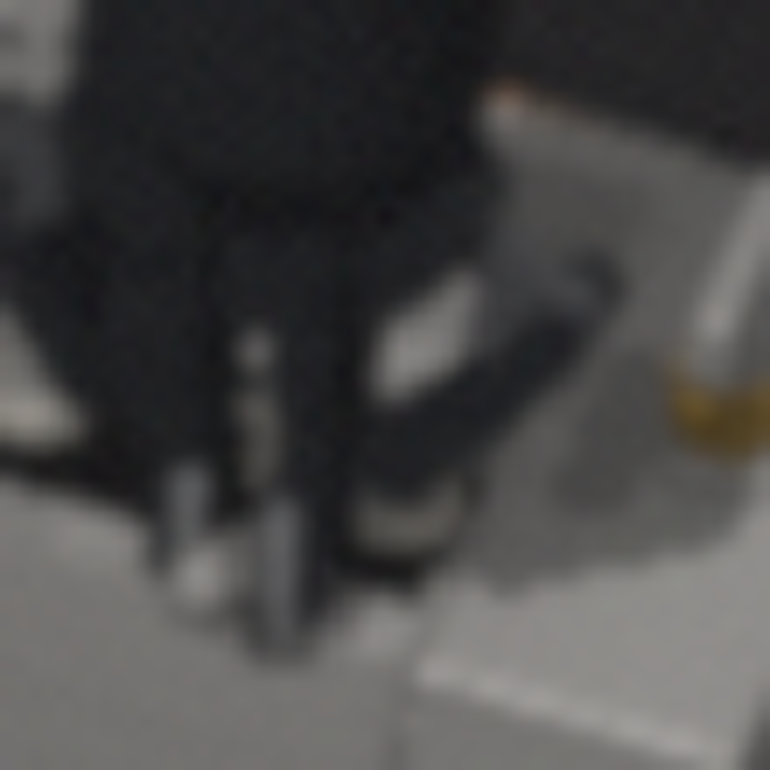

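```bash
python3 -m creep '0 0 0.42 -0.70 0; 0 0 0.91 -1.40 0; 0 0 1.45 -2.03 0; 0 0 2.05 -2.64 0; 0 0 2.05 -2.64 0' 35; python3 - <<'E'
from h import *
im,d=grab_frame('side'); crop(im,305,205,360,260,14,'a7.png')
E
```

```text
clock: 75.5
eef_pos: [497.9, 31.6, 297.8]
tcp_rot: [3.124, -0.006, 0.11]
contact_force: [-0.2, 0.7, -0.3]
opening: 0.115
```

View pics/a7.png

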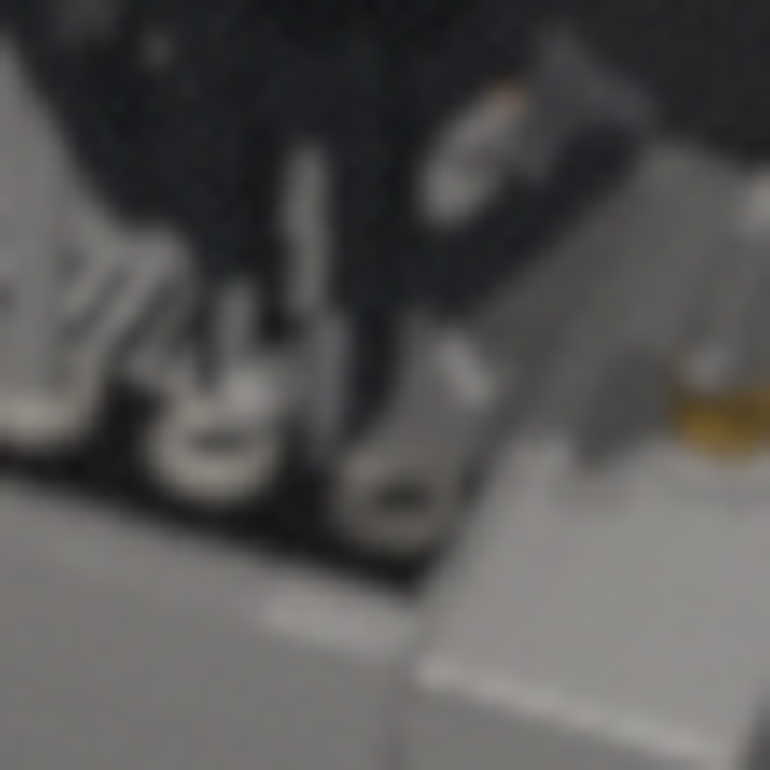

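```bash
python3 - <<'E'
from h import *
D=[];
for k in range(3):
  im,d=grab_frame('side'); D.append(d)
d=np.median(D,0)
def L(p): q=p[:2]-np.array([585.3,-29]); return int(q@[.994,.108]),int(q@[-.108,.994]),int(p[2])
for v in (228,230,232,234,236): print(v,[(u,)+L(px2w('side',u,v,d=d[v,u])) for u in list(range(319,325))+list(range(334,342))])
golo(-80,68,297.8,6.2)
E
```

```text
228 [(319, -61, 72, 147), (320, -64, 72, 147), (321, -69, 78, 154), (322, -71, 75, 152), (323, -74, 77, 154), (324, -74, 69, 149), (334, -98, 59, 150), (335, -84, 6, 108), (336, -110, 79, 168), (337, -113, 80, 170), (338, -115, 79, 170), (339, -69, -81, 40), (340, -73, -79, 43), (341, -75, -82, 42)]
230 [(319, -62, 73, 141), (320, -64, 71, 140), (321, -70, 78, 147), (322, -72, 78, 148), (323, -75, 78, 149), (324, -75, 69, 142), (334, -85, 17, 109), (335, -84, 4, 100), (336, -65, -67, 41), (337, -67, -68, 42), (338, -71, -67, 43), (339, -73, -69, 43), (340, -76, -70, 43), (341, -79, -71, 43)]
232 [(319, -62, 72, 134), (320, -65, 73, 135), (321, -75, 92, 152), (322, -78, 92, 153), (323, -80, 91, 154), (324, -83, 91, 154), (334, -63, -54, 43), (335, -67, -53, 44), (336, -69, -54, 45), (337, -70, -60, 41), (338, -74, -58, 44), (339, -77, -60, 43), (340, -80, -58, 46), (341, -82, -63, 43)]
234 [(319, -34, -6, 60), (320, -66, 73, 129), (321, -77, 97, 150), (322, -79, 96, 150), (323, -82, 96, 151), (324, -84, 95, 151), (334, -67, -44, 44), (335, -70, -45, 44), (336, -71, -50, 41), (337, -75, -47, 44), (338, -76, -53, 41), (339, -80, -49, 45), (340, -83, -50, 45), (341, -85, -53, 44)]
236 [(319, -35, -4, 54), (320, -37, -9, 51), (321, -70, 76, 125), (322, -81, 98, 146), (323, -83, 97, 145), (324, -84, 94, 144), (334, -70, -36, 43), (335, -73, -37, 43), (336, -76, -37, 44), (337, -78, -41, 42), (338, -80, -43, 42), (339, -83, -43, 43), (340, -85, -46, 41), (341, -88, -46, 42)]
grip local [-80.3  67.6 129.5]
shift cm [ 0.03 -0.04 -0.13] roll 0.1 | pos [497.3  32.3 296.5] rpy [179.    -0.21   6.32] F [-0.1  0.8 -0.8] open 0.12 q6 -0.03 t 75.7
```

```bash
python3 -m creep '0 0.5 1.5 0 0; 0 1.0 3.0 0 0; 0 1.0 4.0 0 0; 0 1.0 4.0 1.2 0; 0 1.0 4.0 2.4 0; 0 1.0 4.0 3.4 0;0 1.0 4.0 3.4 0'; python3 - <<'E'
from h import *
im,d=grab_frame('side'); crop(im,300,195,360,255,12,'a8.png')
golo(-70,28,263,6.2)
E
```

```text
clock: 76.4
eef_pos: [510.8, -6.6, 261.1]
tcp_rot: [3.125, -0.0, 0.111]
contact_force: [0.6, -0.2, -0.7]
opening: 0.118
grip local [-71.   27.4  95. ]
shift cm [ 0.1  -0.06 -0.1 ] roll 0.1 | pos [511.2  -6.6 262. ] rpy [ 1.7902e+02 -7.0000e-02  6.3400e+00] F [ 0.1 -0.  -0.8] open 0.124 q6 -0.1 t 76.45
```

View pics/a8.png

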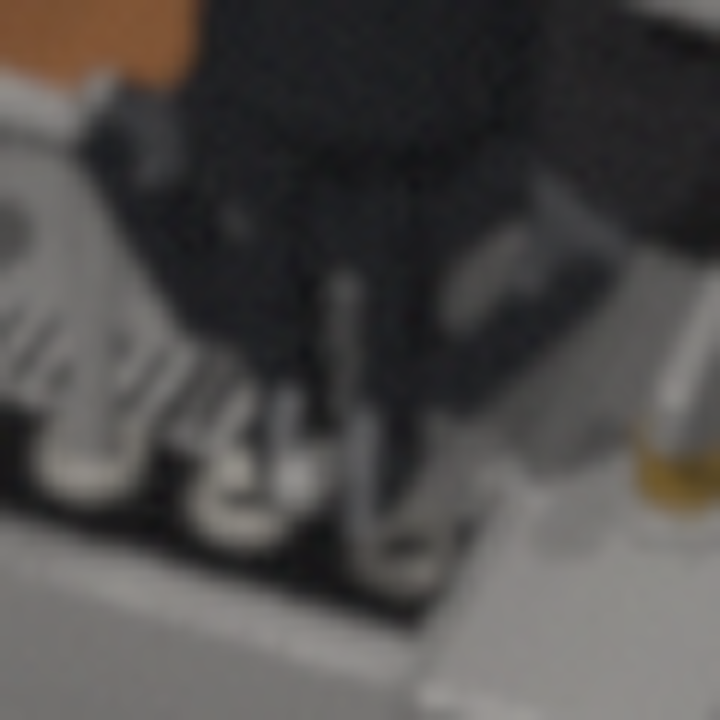

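```bash
python3 -m creep '0 0 0.8 0.2 0; 0 0 1.6 0.2 0; 0 0 2.2 0.2 0; 0 0 2.6 0.2 0; 0 0 2.6 0.2 0'
```

```text
clock: 76.95
eef_pos: [514.3, -29.9, 261.8]
tcp_rot: [3.132, -0.002, 0.106]
contact_force: [-4.1, 34.3, 15.1]
opening: 0.122
```

```bash
python3 -m creep '0 0 0 -0.3 0; 0 0 0.15 -0.6 0; 0 0 0.40 -0.9 0; 0 0 0.7 -1.3 0;0 0 1.0 -1.7 0;0 0 1.0 -1.7 0'; python3 - <<'E'
from h import *
im,d=grab_frame('side'); crop(im,300,195,360,255,12,'a9.png')
E
```

```text
clock: 77.55
eef_pos: [515.6, -39.4, 280.1]
tcp_rot: [3.134, -0.004, 0.105]
contact_force: [-2.4, 10.9, 5.9]
opening: 0.117
```

View pics/a9.png

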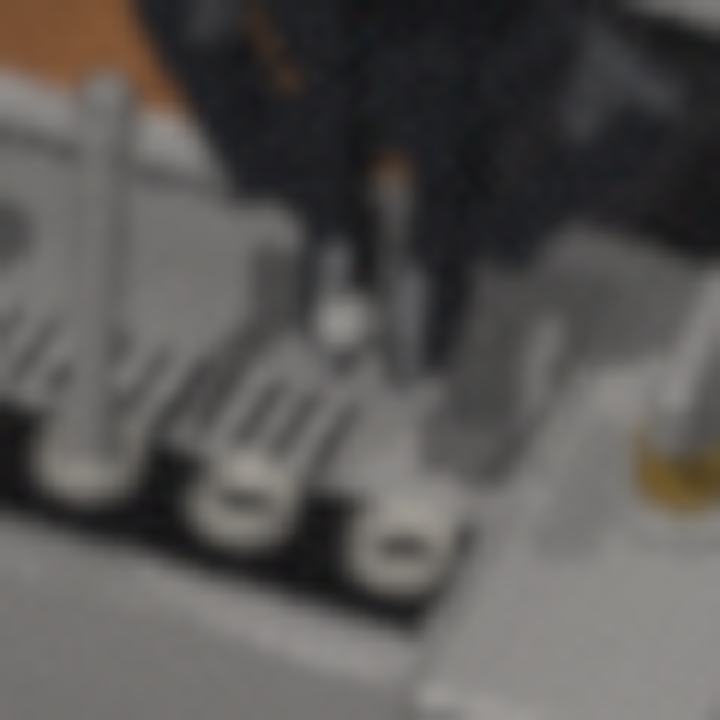

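```bash
cat > hd.py <<'E'
import sys
from h import *
D=[];
for k in range(2):
  im,d=grab_frame('side'); D.append(d)
d=np.median(D,0)
def L(p): q=p[:2]-np.array([585.3,-29]); return int(q@[.994,.108]),int(q@[-.108,.994]),int(p[2])
a,b,c,e=map(int,sys.argv[1:5])
for v in range(c,e,1): print(v,[(u,)+L(px2w('side',u,v,d=d[v,u])) for u in range(a,b)])
crop(im,300,195,360,255,12,'hd.png')
golo(-70,0,300,6.2)
E
python3 hd.py 327 332 217 227
```

```text
217 [(327, -58, 5, 136), (328, -62, 6, 139), (329, -65, 6, 139), (330, -65, 0, 135), (331, -65, -9, 129)]
218 [(327, -59, 5, 133), (328, -61, 4, 133), (329, -65, 5, 135), (330, -65, -2, 130), (331, -65, -9, 125)]
219 [(327, -60, 7, 131), (328, -63, 8, 133), (329, -65, 7, 133), (330, -65, -2, 126), (331, -64, -12, 119)]
220 [(327, -64, 20, 139), (328, -67, 21, 140), (329, -70, 21, 141), (330, -73, 20, 141), (331, -72, 11, 135)]
221 [(327, -66, 25, 139), (328, -69, 25, 140), (329, -71, 24, 140), (330, -74, 22, 140), (331, -75, 19, 138)]
222 [(327, -67, 26, 137), (328, -70, 28, 139), (329, -72, 25, 138), (330, -74, 23, 137), (331, -77, 22, 137)]
223 [(327, -67, 27, 134), (328, -70, 27, 135), (329, -74, 30, 138), (330, -75, 26, 136), (331, -77, 22, 134)]
224 [(327, -68, 29, 132), (328, -71, 29, 133), (329, -73, 27, 133), (330, -75, 25, 132), (331, -75, 16, 125)]
225 [(327, -61, 6, 110), (328, -63, 5, 111), (329, -68, 11, 116), (330, -40, -81, 42), (331, -44, -78, 46)]
226 [(327, -34, -72, 42), (328, -64, 6, 108), (329, -41, -71, 46), (330, -41, -79, 40), (331, -46, -75, 44)]
grip local [-70.   -4.1 112.7]
shift cm [ 0.01 -0.39 -2.03] roll -0.2 | pos [515.4 -39.4 279.7] rpy [179.55  -0.2    6.01] F [-0.6  8.7  3. ] open 0.118 q6 -0.18 t 77.7
```

```bash
python3 -m creep '0 0 0.35 -0.4 0; 0 0 0.7 -0.79 0; 0 0 1.05 -1.15 0; 0 0 1.45 -1.5 0; 0 0 1.85 -1.83 0; 0 0 2.29 -2.13 0; 0 0 2.75 -2.4 0; 0 0 3.2 -2.67 0; 0 0 3.65 -2.89 0; 0 0 3.65 -2.89 0'; python3 hd.py 331 336 207 216
```

```text
clock: 78.7
eef_pos: [519.1, -76.1, 309.2]
tcp_rot: [3.134, -0.004, 0.104]
contact_force: [-0.2, 3.0, 0.9]
opening: 0.12
207 [(331, -54, -35, 143), (332, -58, -32, 146), (333, -62, -29, 149), (334, -67, -23, 154), (335, -72, -16, 160)]
208 [(331, 7, -224, -2), (332, -59, -31, 143), (333, -62, -28, 146), (334, -65, -28, 147), (335, -70, -22, 152)]
209 [(331, 3, -214, 1), (332, -59, -29, 141), (333, -62, -29, 142), (334, -64, -33, 140), (335, -70, -24, 148)]
210 [(331, -38, -88, 93), (332, -59, -31, 136), (333, -63, -28, 139), (334, -64, -32, 137), (335, -68, -29, 140)]
211 [(331, -39, -84, 92), (332, -43, -80, 95), (333, -45, -84, 93), (334, -47, -87, 92), (335, -66, -37, 131)]
212 [(331, -41, -78, 93), (332, -44, -79, 93), (333, -46, -81, 93), (334, -49, -81, 93), (335, -52, -83, 93)]
213 [(331, -43, -72, 94), (332, -46, -75, 93), (333, -48, -78, 91), (334, -51, -77, 93), (335, -53, -78, 93)]
214 [(331, -39, -87, 79), (332, -42, -88, 79), (333, -48, -76, 89), (334, -52, -75, 91), (335, -55, -73, 93)]
215 [(331, -40, -84, 77), (332, -42, -87, 76), (333, -44, -89, 75), (334, -48, -87, 78), (335, -51, -89, 78)]
grip local [-70.3 -40.6 141.9]
shift cm [ 0.01 -4.07  0.86] roll -0.2 | pos [519.1 -75.7 308.9] rpy [179.55  -0.21   5.99] F [0.5 2.3 0.8] open 0.121 q6 -0.24 t 78.8
```

View pics/hd.png

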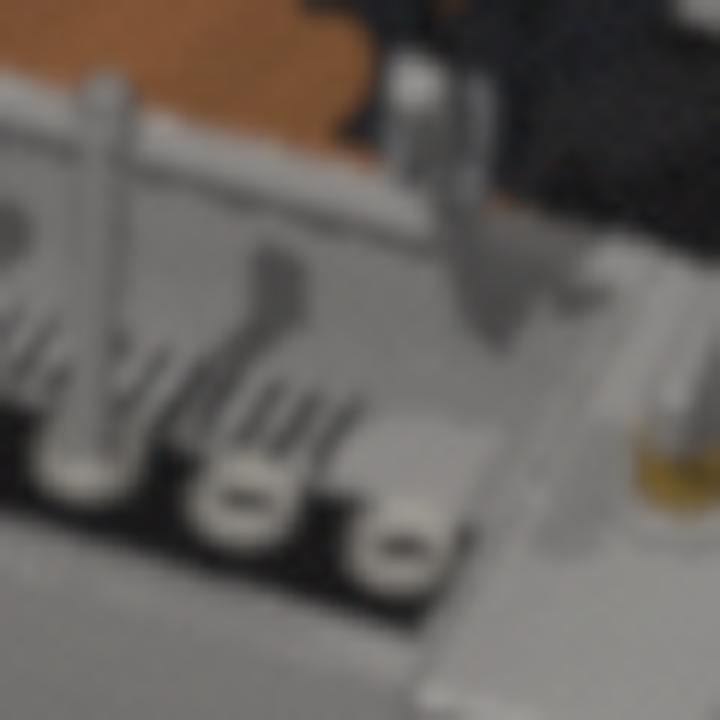

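```bash
python3 hd.py 332 338 199 207; python3 hd.py 335 340 212 226
```

```text
199 [(332, -58, -27, 175), (333, -61, -27, 177), (334, -61, -35, 171), (335, -64, -34, 173), (336, -65, -40, 170), (337, -65, -49, 164)]
200 [(332, -57, -30, 170), (333, -59, -32, 169), (334, -67, -16, 182), (335, -66, -30, 173), (336, -66, -38, 168), (337, -66, -47, 162)]
201 [(332, -56, -34, 164), (333, -65, -15, 179), (334, -69, -11, 182), (335, -72, -12, 183), (336, -75, -11, 184), (337, -65, -50, 157)]
202 [(332, -63, -12, 177), (333, -67, -9, 180), (334, -70, -8, 181), (335, -73, -9, 182), (336, -75, -10, 182), (337, -76, -18, 177)]
203 [(332, -64, -10, 175), (333, -68, -6, 179), (334, -70, -9, 178), (335, -73, -9, 178), (336, -76, -9, 179), (337, -79, -9, 180)]
204 [(332, -59, -26, 160), (333, -68, -7, 175), (334, -71, -7, 176), (335, -74, -8, 176), (336, -77, -7, 177), (337, -78, -11, 175)]
205 [(332, -57, -34, 151), (333, -68, -8, 171), (334, -71, -8, 171), (335, -74, -7, 174), (336, -75, -13, 170), (337, -77, -16, 169)]
206 [(332, -58, -30, 150), (333, -62, -29, 152), (334, -71, -10, 167), (335, -74, -10, 168), (336, -76, -11, 168), (337, -76, -20, 163)]
grip local [-70.3 -
[... 1177 characters left out ...]
0, 55), (336, -56, -88, 58), (337, -59, -87, 60), (338, -66, -74, 71), (339, -69, -74, 72)]
222 [(335, -53, -86, 55), (336, -56, -88, 54), (337, -59, -87, 55), (338, -63, -84, 59), (339, -70, -73, 69)]
223 [(335, -54, -86, 51), (336, -56, -87, 51), (337, -59, -88, 52), (338, -62, -88, 52), (339, -66, -86, 55)]
224 [(335, -55, -83, 50), (336, -57, -86, 49), (337, -60, -85, 50), (338, -63, -88, 48), (339, -65, -89, 49)]
225 [(335, -54, -87, 43), (336, -57, -87, 44), (337, -61, -86, 46), (338, -64, -86, 47), (339, -67, -86, 47)]
grip local [-70.3 -40.3 141.7]
shift cm [ 0.02 -4.04  0.84] roll -0.2 | pos [519.1 -75.4 308.7] rpy [179.55  -0.19   6.02] F [-0.7  2.1 -0.2] open 0.121 q6 -0.24 t 79.0
```

```bash
python3 -m creep '0 0 0.3 -0.1 0; 0 0 0.6 -0.22 0; 0 0 0.9 -0.35 0; 0 0 1.2 -0.42 0; 0 0 1.5 -0.5 0; 0 0 1.7 -0.55 0; 0 0 1.7 -0.55 0'; python3 hd.py 335 340 203 221 
```

```text
clock: 79.7
eef_pos: [520.9, -92.6, 314.5]
tcp_rot: [3.133, -0.004, 0.105]
contact_force: [-0.2, 3.1, -0.5]
opening: 0.115
203 [(335, -61, -45, 152), (336, -65, -43, 154), (337, -68, -42, 156), (338, -72, -38, 160), (339, -74, -41, 158)]
204 [(335, -62, -44, 149), (336, -65, -44, 150), (337, -69, -41, 153), (338, -72, -41, 155), (339, -74, -43, 154)]
205 [(335, -62, -45, 145), (336, -63, -51, 142), (337, -69, -43, 149), (338, -72, -40, 152), (339, -74, -45, 149)]
206 [(335, -3, -231, 5), (336, -65, -46, 142), (337, -69, -44, 145), (338, -71, -44, 146), (339, -74, -44, 146)]
207 [(335, -5, -227, 4), (336, -9, -225, 6), (337, -69, -43, 142), (338, -72, -44, 142), (339, -74, -46, 142)]
208 [(335, -6, -222, 3), (336, -9, -223, 3), (337, -68, -47, 136), (338, -71, -46, 137), (339, -73, -49, 136)]
209 [(335, -7, -220, 1), (336, -10, -223, 0), (337, -67, -50, 130), (338, -70, -50, 131), (339, -74, -49, 133)]
210 [(335, -9, -217, 0), (336, -11, -220, -1), (337, -67, -53, 124), (338, -71, -48, 129), (339, -73, -53, 126)]
211 [(335, -50, -88, 93), (336, -53, -88, 93), (337, -67, -52, 121), (33
[... 513 characters left out ...]
 77), (336, -54, -88, 76), (337, -65, -62, 96), (338, -70, -58, 101), (339, -73, -58, 102)]
217 [(335, -52, -87, 72), (336, -54, -89, 71), (337, -65, -66, 90), (338, -69, -60, 96), (339, -73, -59, 97)]
218 [(335, -52, -87, 68), (336, -56, -85, 71), (337, -58, -88, 69), (338, -69, -62, 90), (339, -71, -64, 90)]
219 [(335, -53, -87, 65), (336, -53, -93, 61), (337, -57, -92, 63), (338, -68, -67, 83), (339, -73, -60, 90)]
220 [(335, -53, -85, 63), (336, -57, -84, 65), (337, -59, -87, 63), (338, -68, -68, 79), (339, -71, -66, 81)]
grip local [-70.3 -57.4 147.4]
shift cm [ 0.   -5.75  1.39] roll -0.2 | pos [520.9 -92.4 314.4] rpy [179.54  -0.21   6.01] F [ 1.7  3.3 -1.3] open 0.116 q6 -0.28 t 79.8
```

View pics/hd.png

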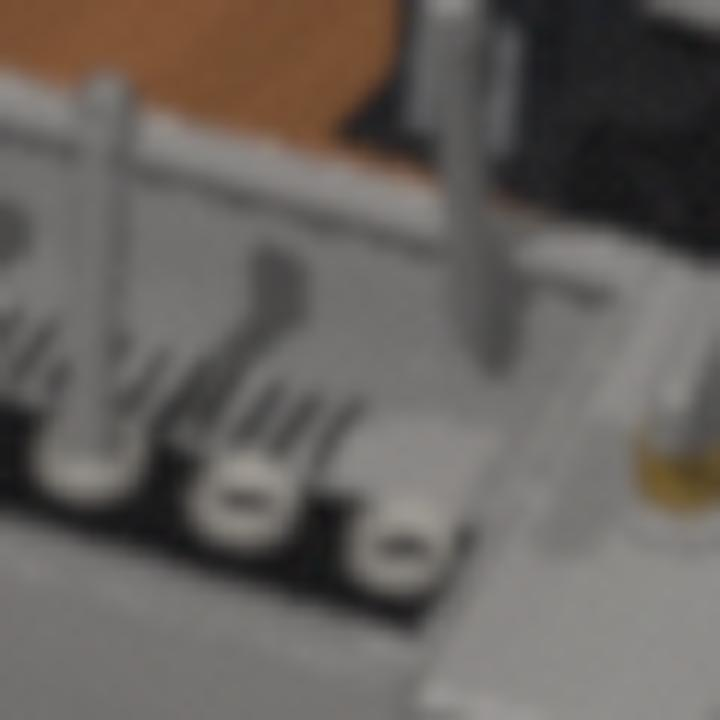

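```bash
python3 -m creep '0 0 -0.5 0.1 0; 0 0 -1.5 0 0; 0 0 -3 0 0; 0 0 -3 -1.2 0; 0 0 -3 -2.8 0; 0 -0.5 -4.5 -2.8 0; 0 -1.0 -6 -2.8 0; 0 -1.0 -7.5 -2.8 0; 0 -1.0 -8.2 -2.8 0; 0 -1.0 -8.2 -2.8 0'; python3 hd.py 332 345 222 232 
```

```text
clock: 80.8
eef_pos: [502.0, -10.4, 341.4]
tcp_rot: [3.134, -0.003, 0.107]
contact_force: [0.1, -1.3, -0.5]
opening: 0.115
222 [(332, -81, 27, 142), (333, -83, 25, 141), (334, -85, 21, 139), (335, -53, -86, 54), (336, -56, -86, 55), (337, -60, -86, 57), (338, -62, -88, 56), (339, -65, -87, 58), (340, -69, -85, 61), (341, -71, -89, 59), (342, -75, -87, 61), (343, -77, -88, 61), (344, -81, -87, 63)]
223 [(332, -80, 23, 136), (333, -83, 23, 137), (334, -85, 21, 136), (335, -69, -39, 89), (336, -57, -87, 51), (337, -60, -86, 53), (338, -62, -88, 52), (339, -65, -90, 52), (340, -69, -88, 54), (341, -72, -86, 57), (342, -75, -87, 57), (343, -78, -87, 58), (344, -81, -88, 58)]
224 [(332, -81, 25, 134), (333, -84, 25, 135), (334, -86, 22, 134), (335, -86, 16, 129), (336, -57, -87, 47), (337, -60, -87, 48), (338, -63, -88, 49), (339, -67, -84, 53), (340, -69, -87, 51), (341, -72, -89, 51), (342, -75, -88, 53), (343, -77, -90, 52), (344, -81, -89, 54)]
225 [(332, -80, 22, 128), (333, -82, 20, 127), (334, -84, 16, 125), (335, -86, 15, 125), (336, -57, -87, 44), (337, -61, -86, 46), (338, -64, -
[... 1255 characters left out ...]
-77, 8, 100), (333, -80, 9, 102), (334, -83, 10, 103), (335, -85, 8, 102), (336, -66, -64, 44), (337, -67, -69, 41), (338, -70, -69, 42), (339, -74, -66, 46), (340, -76, -70, 43), (341, -78, -73, 42), (342, -82, -72, 44), (343, -84, -74, 44), (344, -87, -76, 43)]
231 [(332, -77, 7, 96), (333, -81, 10, 99), (334, -82, 6, 96), (335, -85, 6, 98), (336, -68, -58, 45), (337, -69, -65, 41), (338, -73, -62, 45), (339, -75, -63, 44), (340, -78, -64, 45), (341, -82, -62, 47), (342, -83, -69, 43), (343, -86, -69, 43), (344, -88, -71, 43)]
grip local [-80.   25.1 174.5]
shift cm [1.   2.47 4.17] roll -0.1 | pos [502.3 -11.4 341.5] rpy [179.53  -0.19   6.07] F [-0.4  0.5 -0.6] open 0.119 q6 -0.12 t 80.9
```

View pics/hd.png

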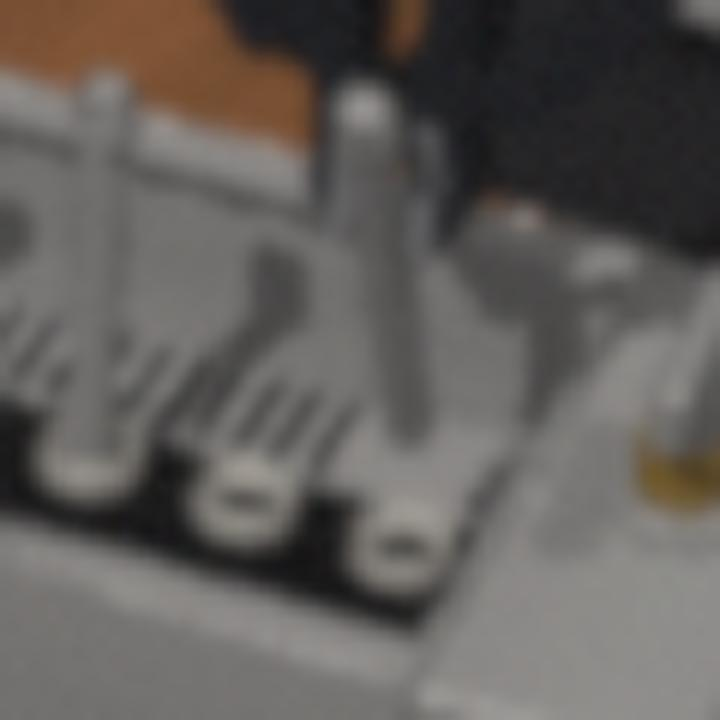

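```bash
python3 -m creep '0 0.1 0.2 0.6 0; 0 0.1 0.2 1.6 0; 0 0.1 0.2 2.6 0; 0 0.1 0.2 3.1 0; 0 0.1 0.2 3.1 0'; python3 - <<'E'
from h import *
im,d=grab_frame('side'); crop(im,310,205,360,255,14,'b1.png')
im,d=grab_frame('top'); crop(im,240,200,320,280,8,'b2.png')
E
```

```text
clock: 81.4
eef_pos: [503.2, -13.7, 309.2]
tcp_rot: [3.134, -0.001, 0.106]
contact_force: [-0.3, -0.6, -0.0]
opening: 0.114
```

View pics/b1.png

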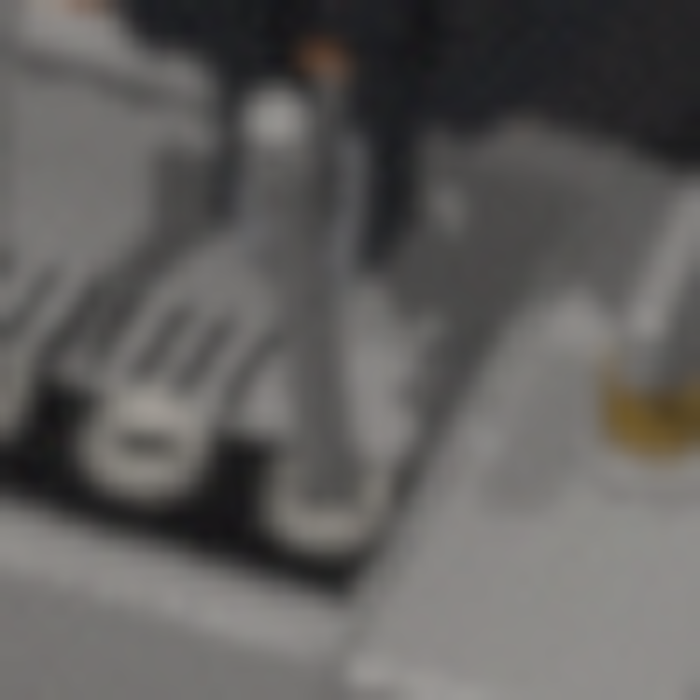

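View pics/b2.png

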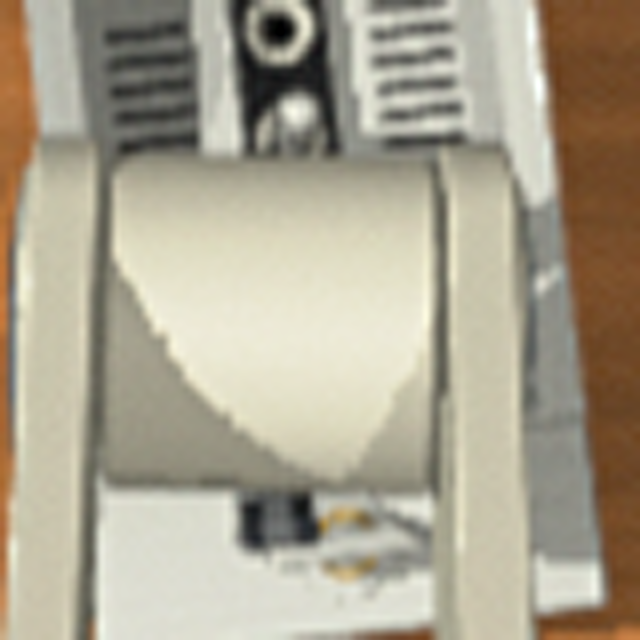

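```bash
python3 -m creep '0 0.1 0 0.2 0; 0 0.1 0 0.4 0; 0 0.1 0 0.6 0; 0 0.1 0 0.6 0'
```

```text
clock: 81.9
eef_pos: [504.6, -13.5, 304.1]
tcp_rot: [3.133, -0.003, 0.106]
contact_force: [-0.0, 0.9, -0.9]
opening: 0.117
```

```bash
python3 -m creep '0 0 0 0.2 0; 0 0 0 0.4 0; 0 0 0 0.5 0'; python3 - <<'E'
from h import *
im,d=grab_frame('side'); crop(im,310,205,360,255,14,'b3.png')
E
```

```text
clock: 82.2
eef_pos: [504.4, -13.6, 298.8]
tcp_rot: [3.134, -0.002, 0.106]
contact_force: [-0.3, -0.5, 1.3]
opening: 0.121
```

View pics/b3.png

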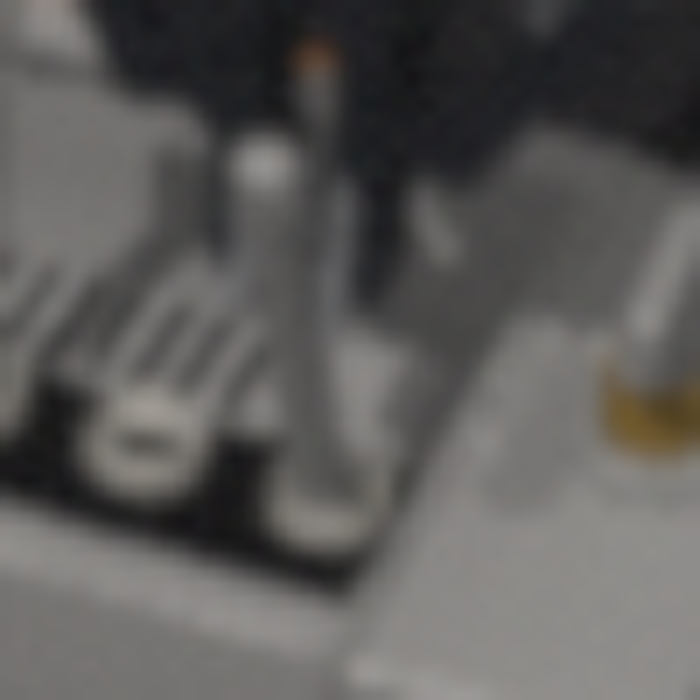

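```bash
python3 -m creep '0 0 0.35 -0.08 0; 0 0 0.73 -0.18 0; 0 0 1.1 -0.25 0; 0 0 1.48 -0.32 0;0 0 1.48 -0.32 0'; python3 - <<'E'
from h import *
im,d=grab_frame('side'); crop(im,310,205,360,255,14,'b4.png')
E
```

```text
clock: 82.75
eef_pos: [506.0, -28.7, 302.2]
tcp_rot: [3.134, -0.002, 0.105]
contact_force: [-1.6, 3.6, 1.9]
opening: 0.112
```

View pics/b4.png

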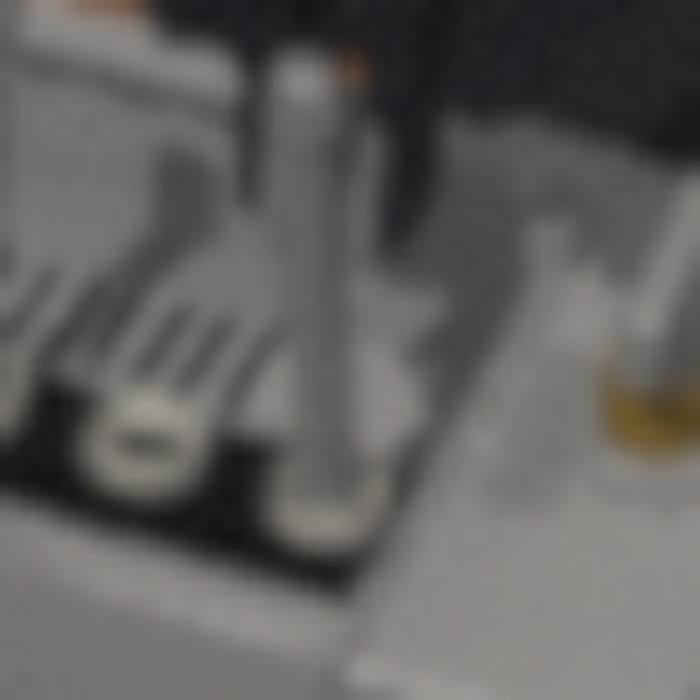

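```bash
python3 -c "
from h import *
golo(-80,-1,302,6.2)"
```

```text
grip local [-78.5   7.8 135.2]
shift cm [-0.15  0.88  0.02] roll -0.2 | pos [506.  -28.5 302.2] rpy [ 1.7955e+02 -1.1000e-01  6.0300e+00] F [-1.4  2.7  1.8] open 0.109 q6 -0.16 t 82.8
```

```bash
python3 -m creep '0 -0.05 0.3 -0.06 0; 0 -0.1 0.6 -0.1 0; 0 -0.1 0.9 -0.12 0; 0 -0.1 0.9 0 0; 0 -0.1 0.9 0.2 0;0 -0.1 0.9 0.4 0; 0 -0.1 0.9 0.6 0'; python3 - <<'E'
from h import *
im,d=grab_frame('side'); crop(im,310,195,360,245,14,'b5.png')
E
```

```text
clock: 83.5
eef_pos: [505.9, -37.7, 296.0]
tcp_rot: [3.134, -0.002, 0.105]
contact_force: [-0.0, -0.4, 0.0]
opening: 0.002
```

View pics/b5.png

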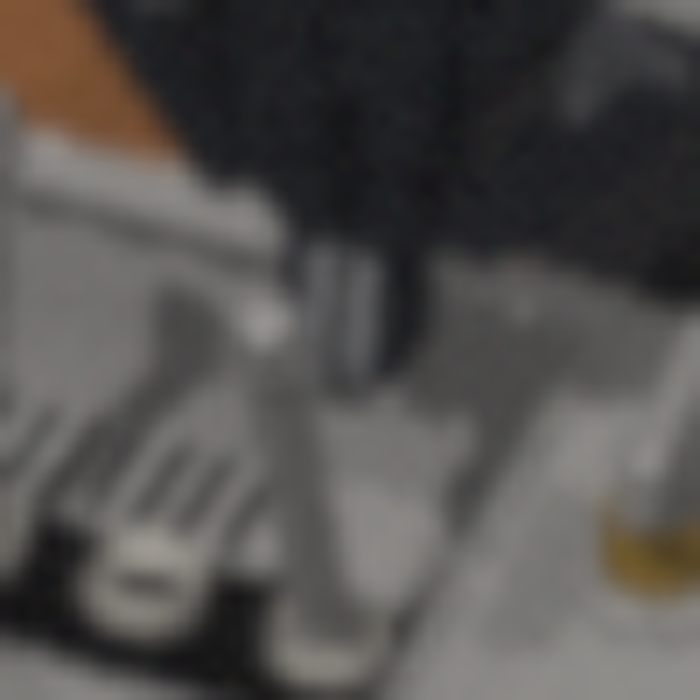

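```bash
python3 -m creep '0 0 0 -1 0; 0 0 0 -3 0; 10 0 0 -5 0; 25 0 0 -5 0; 28 0 0 -5 0;28 0 0 -5 0'; python3 - <<'E'
from h import *
im,d=grab_frame('side'); crop(im,300,195,360,255,12,'b6.png')
E
```

```text
clock: 84.15
eef_pos: [505.4, -37.2, 345.3]
tcp_rot: [3.134, -0.001, 0.105]
contact_force: [-0.1, -0.3, -0.1]
opening: 0.277
```

View pics/b6.png

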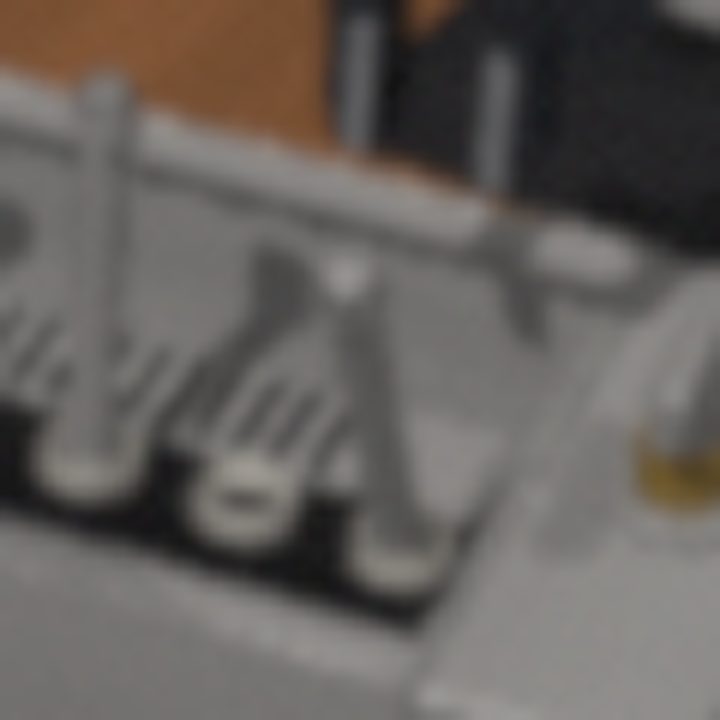

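```bash
python3 hd.py 326 335 215 224; python3 hd.py 331 337 226 241 | grep -v grip
```

```text
215 [(326, -24, -86, 71), (327, -27, -85, 72), (328, -30, -85, 74), (329, -32, -89, 71), (330, -36, -86, 75), (331, -38, -89, 74), (332, -43, -85, 78), (333, -45, -88, 76), (334, -47, -89, 76)]
216 [(326, -23, -88, 65), (327, -27, -87, 68), (328, -74, 45, 172), (329, -34, -84, 72), (330, -37, -84, 73), (331, -41, -83, 75), (332, -43, -86, 74), (333, -45, -87, 74), (334, -49, -86, 75)]
217 [(326, -24, -86, 64), (327, -74, 50, 172), (328, -77, 50, 173), (329, -79, 50, 173), (330, -82, 49, 174), (331, -83, 45, 172), (332, -43, -85, 71), (333, -46, -87, 70), (334, -49, -86, 72)]
218 [(326, -25, -85, 61), (327, -75, 53, 171), (328, -77, 51, 171), (329, -79, 50, 170), (330, -82, 50, 171), (331, -84, 49, 171), (332, -42, -88, 64), (333, -46, -87, 66), (334, -49, -86, 68)]
219 [(326, -72, 51, 165), (327, -75, 52, 167), (328, -78, 54, 169), (329, -81, 55, 171), (330, -83, 53, 170), (331, -84, 48, 167), (332, -43, -87, 61), (333, -46, -87, 62), (334, -50, -85, 65)]
220 [(326, -25, -85, 54), (327, -76, 55, 166), (328, -78, 52, 164), (329, -81, 53, 167), (330, -84, 53, 167), (331, -85, 49, 165),
[... 2194 characters left out ...]
3, 85), (335, -72, -40, 41), (336, -76, -37, 44)]
237 [(331, -79, 18, 83), (332, -82, 18, 84), (333, -84, 17, 84), (334, -85, 10, 79), (335, -80, -13, 60), (336, -77, -35, 43)]
238 [(331, -79, 16, 78), (332, -82, 17, 80), (333, -84, 14, 78), (334, -85, 8, 74), (335, -81, -12, 57), (336, -85, -8, 61)]
239 [(331, -77, 10, 69), (332, -81, 14, 73), (333, -83, 12, 73), (334, -85, 8, 71), (335, -82, -9, 56), (336, -85, -8, 58)]
240 [(331, -77, 8, 64), (332, -80, 9, 66), (333, -83, 10, 68), (334, -85, 8, 67), (335, -85, -1, 59), (336, -86, -6, 57)]
shift cm [ 1.01 -0.12  4.51] roll -0.2 | pos [505.5 -37.2 345.2] rpy [ 1.7956e+02 -2.0000e-02  6.0400e+00] F [ 0.8 -0.   0. ] open 0.278 q6 -0.17 t 84.4
```

```bash
python3 -m creep '40 0 0 -1.5 0; 40 0 -1 -2.5 0; 40 0 -3 -2.5 0; 40 -0.1 -4.1 -2.5 0; 40 -0.1 -4.1 -1.5 0; 40 -0.1 -4.1 1 0; 40 -0.1 -4.1 3 0; 40 -0.1 -4.1 4.0 0; 40 -0.1 -4.1 4 0'; python3 - <<'E'
from h import *
golo(-80.5,40,305,6.2)
im,d=grab_frame('side'); crop(im,300,195,360,255,12,'b7.png')
E
```

```text
clock: 85.3
eef_pos: [499.6, 3.0, 303.1]
tcp_rot: [3.134, 0.003, 0.105]
contact_force: [-0.5, -0.3, -0.4]
opening: 0.397
grip local [-82.2  39.8 136.1]
shift cm [ 0.17 -0.02 -0.19] roll -0.2 | pos [499.6   3.  303.1] rpy [1.7957e+02 1.7000e-01 6.0400e+00] F [-0.5 -0.3 -0.4] open 0.397 q6 -0.09 t 85.3
```

View pics/b7.png

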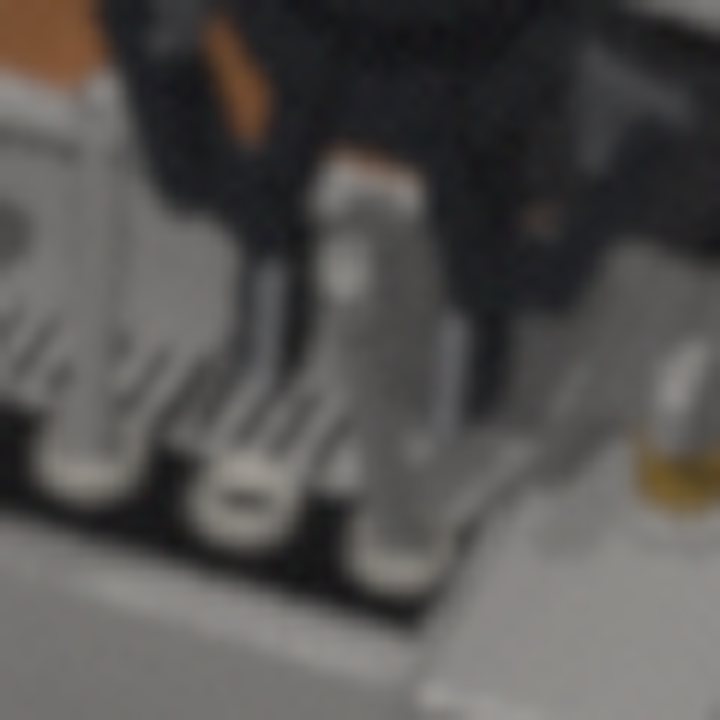

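```bash
python3 -m creep '20 0.1 0.2 0 0; 5 0.1 0.2 0 0; 0 0.1 0.2 0 0; 0 0.1 0.2 0 0; 0 0.1 0.2 0 0' 30; python3 -m creep '0 0.05 0.4 -0.1 0; 0 0.1 0.9 -0.2 0;0 0.1 1.4 -0.35 0;0 0.1 1.9 -0.45 0; 0 0.1 1.9 -0.45 0'; python3 - <<'E'
from h import *
golo(-80,0,305,6.2)
im,d=grab_frame('side'); crop(im,300,195,360,255,12,'b8.png')
E
```

```text
clock: 85.85
eef_pos: [501.6, 1.2, 304.7]
tcp_rot: [3.134, 0.0, 0.105]
contact_force: [0.3, 0.5, 2.3]
opening: 0.164
clock: 86.35
eef_pos: [505.1, -18.1, 310.3]
tcp_rot: [3.134, -0.002, 0.105]
contact_force: [-0.5, 2.1, 8.5]
opening: 0.16
grip local [-78.3  18.3 143.3]
shift cm [-0.17  1.82  0.54] roll -0.2 | pos [505.1 -18.1 310.3] rpy [ 1.7957e+02 -9.0000e-02  6.0000e+00] F [-0.5  2.1  8.5] open 0.16 q6 -0.14 t 86.35
```

View pics/b8.png

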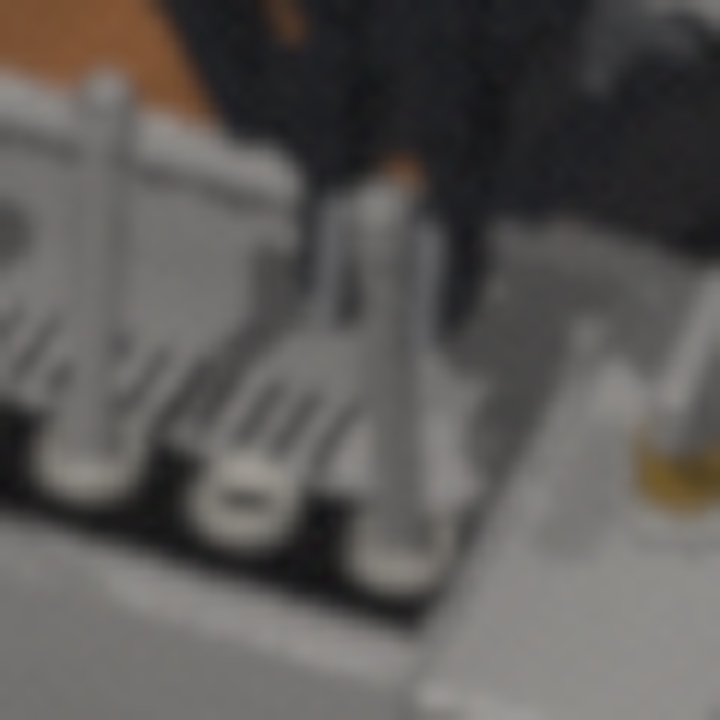

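```bash
python3 -m creep '0 -0.1 0.5 -0.15 0; 0 -0.15 1.0 -0.25 0;0 -0.15 1.5 -0.3 0;0 -0.15 1.8 -0.3 0; 0 -0.15 1.8 -0.1 0; 0 -0.15 1.8 0.1 0; 0 -0.15 1.8 0.3 0'; python3 - <<'E'
from h import *
golo(-80,0,305,6.2)
im,d=grab_frame('side'); crop(im,300,195,360,255,12,'b9.png')
E
```

```text
clock: 87.1
eef_pos: [506.1, -36.2, 308.1]
tcp_rot: [3.134, -0.003, 0.104]
contact_force: [-1.6, 1.3, 9.1]
opening: 0.158
grip local [-78.9   0.2 141.1]
shift cm [-0.11  0.01  0.31] roll -0.2 | pos [506.1 -36.2 308.1] rpy [179.57  -0.19   5.98] F [-1.6  1.3  9.1] open 0.158 q6 -0.17 t 87.1
```

View pics/b9.png

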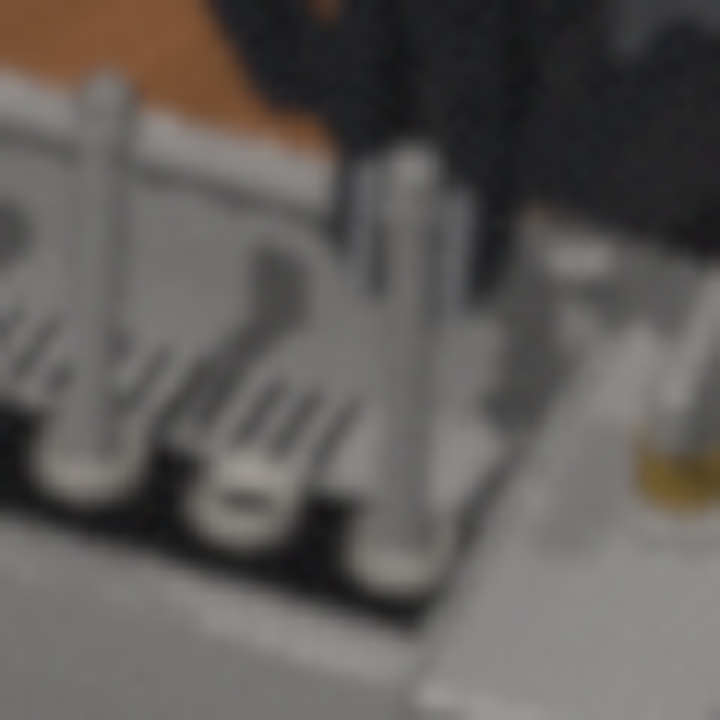

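```bash
python3 -m creep '0 -0.1 0 0.2 0; 0 -0.1 0 0.5 0;0 -0.1 0 0.8 0;0 -0.1 0 1.1 0;0 -0.1 0 1.1 0' 45
```

```text
clock: 87.65
eef_pos: [505.7, -36.4, 297.3]
tcp_rot: [3.134, -0.005, 0.104]
contact_force: [-0.1, 0.8, 5.8]
opening: 0.151
```

```bash
python3 hd.py 330 337 204 212
```

```text
204 [(330, -68, 16, 190), (331, -71, 17, 192), (332, -72, 11, 188), (333, -68, -9, 174), (334, -71, -8, 175), (335, 0, -242, 4), (336, -2, -243, 4)]
205 [(330, -68, 17, 187), (331, -71, 16, 188), (332, -71, 7, 182), (333, -68, -10, 170), (334, -72, -6, 173), (335, -1, -236, 5), (336, -3, -240, 3)]
206 [(330, -67, 12, 181), (331, -69, 10, 180), (332, -71, 6, 178), (333, -70, -3, 171), (334, -71, -7, 169), (335, -2, -233, 3), (336, -5, -235, 3)]
207 [(330, -66, 8, 175), (331, -70, 12, 178), (332, -71, 8, 176), (333, -71, -1, 170), (334, -2, -223, 5), (335, -5, -227, 4), (336, -7, -229, 3)]
208 [(330, -67, 10, 173), (331, -70, 12, 175), (332, -70, 2, 169), (333, -71, -1, 167), (334, -2, -225, 0), (335, -7, -221, 4), (336, -10, -222, 5)]
209 [(330, -67, 11, 170), (331, -71, 13, 173), (332, -71, 5, 168), (333, -70, -4, 161), (334, -73, -6, 160), (335, -7, -220, 1), (336, -11, -218, 4)]
210 [(330, -67, 9, 166), (331, -70, 10, 167), (332, -72, 7, 165), (333, -72, -1, 160), (334, -72, -9, 155), (335, -9, -216, 0), (336, -11, -220, -2)]
211 [(330, -67, 10, 163), (331, -69, 7, 162), (332, -71, 3, 159), (333, -76, 11, 166), (334, -79, 12, 168), (335, -81, 9, 167), (336, -52, -90, 92)]
grip local [-7.920e+01 -1.000e-01  1.303e+02]
shift cm [ 0.92 -0.01 -0.26] roll -0.2 | pos [505.7 -36.4 297.3] rpy [179.55  -0.27   5.98] F [0.9 0.7 5.3] open 0.145 q6 -0.17 t 87.75
```

View pics/hd.png

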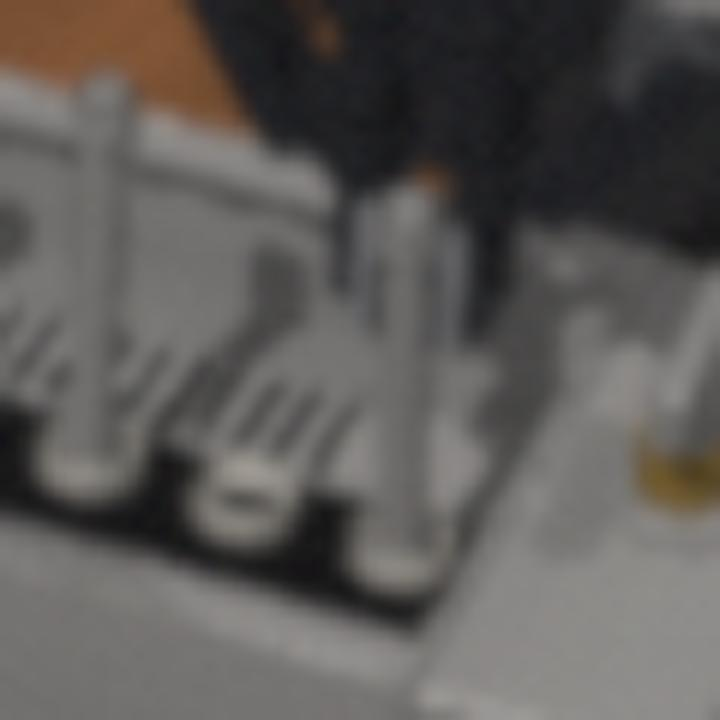

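```bash
python3 - <<'E'
from h import *
def pr(x,y,z):
  p=np.r_[loc(x,y)[:2],z]; u,v=w2px('side',p)[:2]; return round((u-300+.5)*12-.5),round((v-195+.5)*12-.5)
for z in (50,63,150,160,169,180): print(z,pr(0,0,z),pr(-80,0,z))
E
python3 -m creep '0 0 0 0.3 0; 0 0 0 0.6 0;0 0 0 0.9 0;0 0 0 0.9 0' 45
```

```text
50 (87, 483) (398, 575)
63 (89, 440) (402, 533)
150 (103, 145) (428, 235)
160 (105, 109) (432, 199)
169 (106, 77) (434, 167)
180 (108, 38) (438, 127)
clock: 88.15
eef_pos: [506.6, -38.3, 288.9]
tcp_rot: [3.129, -0.007, 0.106]
contact_force: [2.3, -15.3, 2.1]
opening: 0.001
```

```bash
python3 hd.py 327 338 210 214

```

```text
210 [(327, -57, 5, 160), (328, -59, 4, 160), (329, -64, 8, 164), (330, -66, 8, 164), (331, -69, 7, 165), (332, -73, 9, 168), (333, -75, 10, 169), (334, -76, 1, 163), (335, -76, -5, 159), (336, -84, 9, 171), (337, -86, 9, 171)]
211 [(327, -29, -77, 93), (328, -59, 2, 155), (329, -65, 11, 163), (330, -66, 7, 161), (331, -70, 8, 162), (332, -72, 8, 164), (333, -75, 8, 164), (334, -76, 3, 161), (335, -81, 8, 166), (336, -84, 9, 168), (337, -85, 5, 165)]
212 [(327, -30, -74, 92), (328, -34, -73, 94), (329, -64, 9, 158), (330, -68, 10, 160), (331, -70, 10, 161), (332, -73, 9, 160), (333, -76, 8, 161), (334, -242, 519, 550), (335, -82, 11, 165), (336, -84, 7, 163), (337, -87, 8, 165)]
213 [(327, -26, -88, 78), (328, -29, -87, 79), (329, -36, -76, 89), (330, -68, 10, 156), (331, -71, 12, 159), (332, -72, 7, 156), (333, -76, 9, 158), (334, -77, 3, 155), (335, -82, 11, 161), (336, -84, 7, 159), (337, -87, 8, 162)]
grip local [-78.   -2.9 122. ]
shift cm [ 0.81 -0.28 -1.1 ] roll -0.1 | pos [506.6 -38.4 289. ] rpy [179.28  -0.41   6.08] F [  1.4 -16.    3.1] open 0.001 q6 -0.17 t 88.25
```

View pics/hd.png

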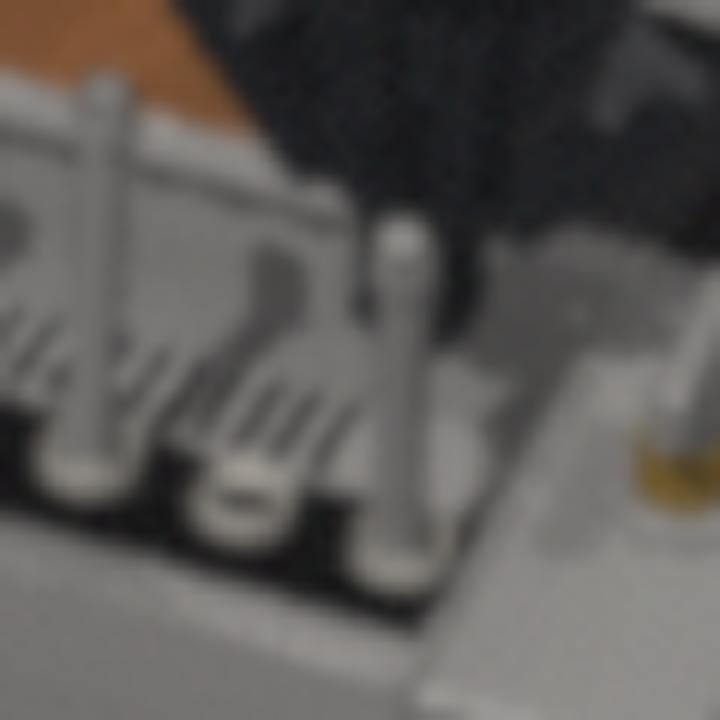

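```bash
python3 -m creep '0 0 0.4 0 0; 0 0 0.8 -0.5 0; 0 0 0.8 -3 0; 10 0 0.8 -6 0; 40 0 0.8 -7 0;40 0 0.8 -7 0'; python3 hd.py 330 337 213 219; python3 hd.py 330 337 228 236
```

```text
clock: 88.85
eef_pos: [507.3, -45.5, 360.4]
tcp_rot: [3.129, -0.01, 0.106]
contact_force: [-0.5, 0.5, -0.3]
opening: 0.391
213 [(330, -40, -73, 92), (331, -44, -71, 94), (332, -74, 12, 160), (333, -77, 12, 160), (334, -80, 14, 163), (335, -83, 13, 163), (336, -84, 8, 161)]
214 [(330, -36, -85, 79), (331, -38, -89, 77), (332, -75, 13, 158), (333, -77, 13, 158), (334, -81, 15, 161), (335, -84, 15, 162), (336, -85, 12, 160)]
215 [(330, -37, -85, 76), (331, -39, -85, 76), (332, -75, 14, 155), (333, -78, 14, 156), (334, -81, 16, 158), (335, -84, 15, 158), (336, -85, 9, 155)]
216 [(330, -36, -88, 70), (331, -39, -87, 72), (332, -75, 13, 151), (333, -78, 14, 152), (334, -81, 15, 154), (335, -84, 14, 154), (336, -86, 12, 154)]
217 [(330, -36, -88, 66), (331, -39, -87, 68), (332, -43, -87, 69), (333, -78, 13, 148), (334, -80, 9, 147), (335, -83, 11, 149), (336, -85, 9, 148)]
218 [(330, -36, -88, 63), (331, -40, -86, 65), (332, -42, -90, 63), (333, -77, 10, 143), (334, -81, 12, 145), (335, -84, 12, 146), (336, -85, 8, 144)]
grip local [-79.1  -9.9 191.4]
shift cm [ 0.87 -1.07  5.83] roll -0.1 
[... 733 characters left out ...]
, (332, -77, 6, 91), (333, -80, 7, 93), (334, -83, 6, 94), (335, -85, 5, 94), (336, -70, -53, 46)]
233 [(330, -55, -43, 44), (331, -57, -45, 43), (332, -77, 7, 88), (333, -80, 7, 89), (334, -83, 7, 90), (335, -85, 4, 89), (336, -71, -51, 44)]
234 [(330, -56, -40, 43), (331, -58, -42, 42), (332, -78, 7, 85), (333, -80, 5, 84), (334, -83, 7, 87), (335, -86, 5, 87), (336, -72, -47, 43)]
235 [(330, -58, -34, 44), (331, -60, -39, 42), (332, -77, 5, 80), (333, -81, 9, 84), (334, -83, 4, 81), (335, -85, 3, 82), (336, -74, -41, 45)]
grip local [-79.4  -9.8 190.8]
shift cm [ 0.91 -1.05  5.77] roll -0.1 | pos [506.4 -45.4 357.8] rpy [179.31  -0.29   6.08] F [-0.4 -0.6 -1. ] open 0.397 q6 -0.19 t 89.05
```

View pics/hd.png

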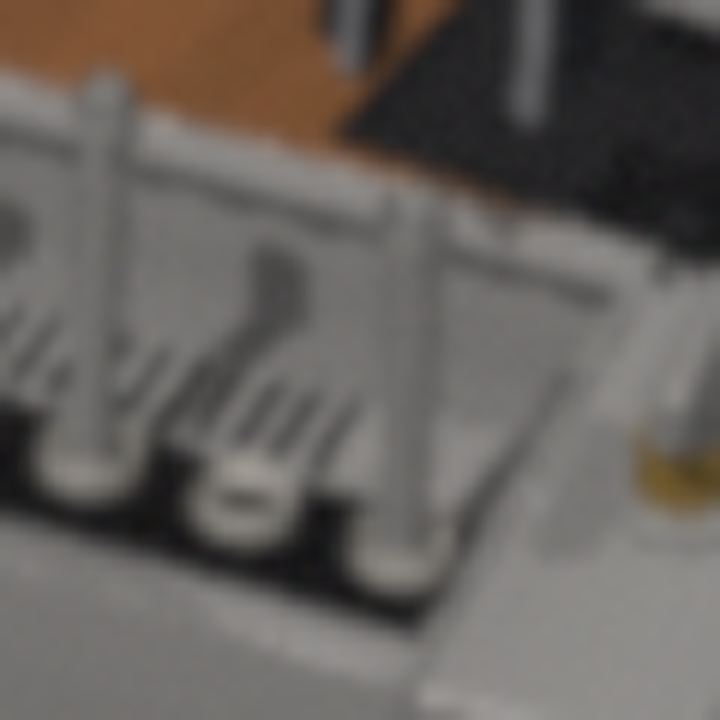

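```bash
python3 - <<'E'
from h import *
def pr(x,y,z):
  p=np.r_[loc(x,y)[:2],z]; u,v=w2px('side',p)[:2]; return round((u-300+.5)*12-.5),round((v-195+.5)*12-.5)
for z in (160,165,169,175): print(z,pr(-80,7,z),pr(-80,3,z))
D=[grab_frame('top') for _ in range(3)]
d=np.median([a[1] for a in D],0)
im=D[0][0]; u,v=w2px('top',np.r_[loc(-80,6)[:2],168.])[:2];print(u,v); u=int(u);v=int(v)
u2,v2=map(int,w2px('top',np.r_[loc(0,0)[:2],168.])[:2]);print(u2,v2)
for (a,b) in ((u,v),(u2,v2)): print([[int(px2w('top',i,j,d=d[j,i])[2]) for i in range(a-3,a+4)] for j in range(b-3,b+4)])
crop(im,u-45,v-60,u+45,v+30,8,'c1.png')
E
```

```text
160 (421, 216) (427, 206)
165 (422, 198) (429, 188)
169 (423, 183) (430, 174)
175 (425, 161) (432, 152)
278.19406613938605 243.84830422938876
277 213
[[572, 570, 572, 570, 571, 570, 571], [571, 570, 571, 570, 569, 570, 571], [571, 568, 570, 570, 572, 569, 567], [567, 569, 569, 569, 569, 569, 569], [567, 567, 568, 568, 566, 570, 568], [568, 567, 568, 566, 569, 567, 568], [567, 569, 568, 569, 566, 570, 568]]
[[59, 56, 56, 56, 57, 56, 50], [56, 56, 53, 60, 59, 52, 54], [59, 166, 163, 162, 166, 54, 53], [57, 166, 172, 168, 168, 159, 54], [64, 168, 168, 172, 164, 166, 60], [155, 161, 166, 173, 170, 166, 57], [543, 544, 542, 540, 543, 540, 539]]
```

View pics/c1.png

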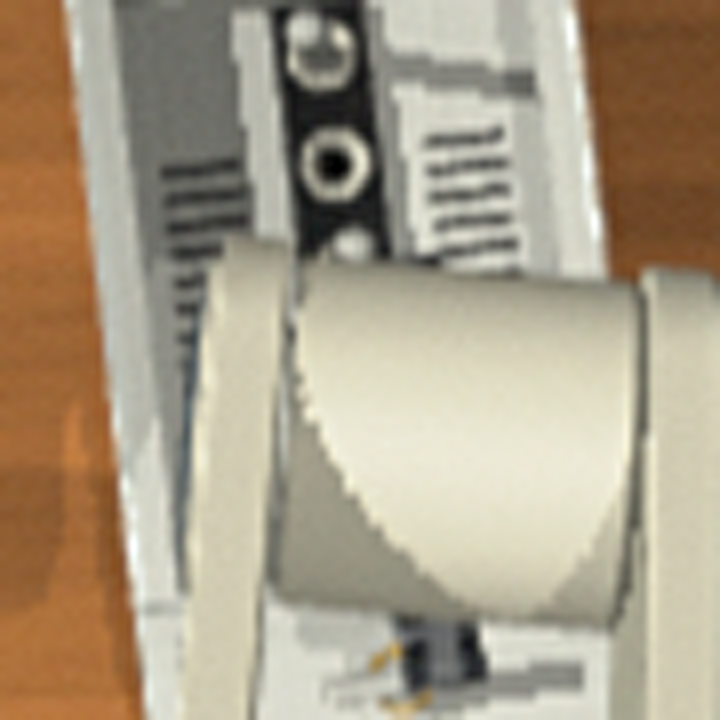

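```bash
python3 -m creep '40 0 0 -4 0; 40 -4 0 -8 0; 40 -9 0 -8 0; 40 -13 0 -8 0; 40 -13 0 -8 0'; python3 - <<'E'
from h import *
D=[grab_frame('top') for _ in range(3)]
d=np.median([a[1] for a in D],0)
im=D[0][0]; u,v=w2px('top',np.r_[loc(-80,4)[:2],168.])[:2];print(u,v); u=int(u);v=int(v)
for (a,b) in ((u,v),): print([[int(px2w('top',i,j,d=d[j,i])[2]) for i in range(a-4,a+5)] for j in range(b-4,b+5)])
crop(im,u-45,v-60,u+45,v+30,8,'c2.png')
def L(p): q=p[:2]-np.array([585.3,-29]); return q@[.994,.108],q@[-.108,.994]
for c in (80,0,-80):
  u,v=map(int,w2px('top',np.r_[loc(c,2)[:2],168.])[:2])
  P=[px2w('top',i,j,d=d[j,i]) for i in range(u-7,u+8) for j in range(v-7,v+8)]
  P=np.array([p for p in P if 150<p[2]<185]); m=P.mean(0); print(c,len(P),m.round(1),np.median(P[:,2]),np.round(L(m),1))
E
```

```text
clock: 89.7
eef_pos: [372.2, -58.3, 436.6]
tcp_rot: [3.13, -0.002, 0.105]
contact_force: [0.3, -0.5, 0.1]
opening: 0.395
278.94125734550784 243.76458981535683
[[56, 53, 54, 57, 54, 56, 57, 50, 55], [60, 52, 55, 58, 58, 58, 51, 54, 50], [54, 56, 52, 49, 58, 66, 66, 55, 49], [51, 161, 168, 167, 164, 157, 62, 59, 65], [56, 165, 166, 169, 166, 166, 39, 58, 57], [55, 168, 172, 171, 169, 165, 109, 34, 64], [55, 169, 169, 168, 168, 166, 109, 53, 60], [59, 158, 163, 165, 164, 158, 86, 39, 60], [53, 54, 64, 61, 54, 61, 36, 62, 63]]
80 25 [657.9 -13.2 165.9] 165.72549081792272 [73.9  7.9]
0 27 [584.  -28.4 165.9] 166.78216230044973 [-1.2  0.8]
-80 25 [504.8 -28.5 166.2] 166.77674479814323 [-80.    9.1]
```

View pics/c2.png

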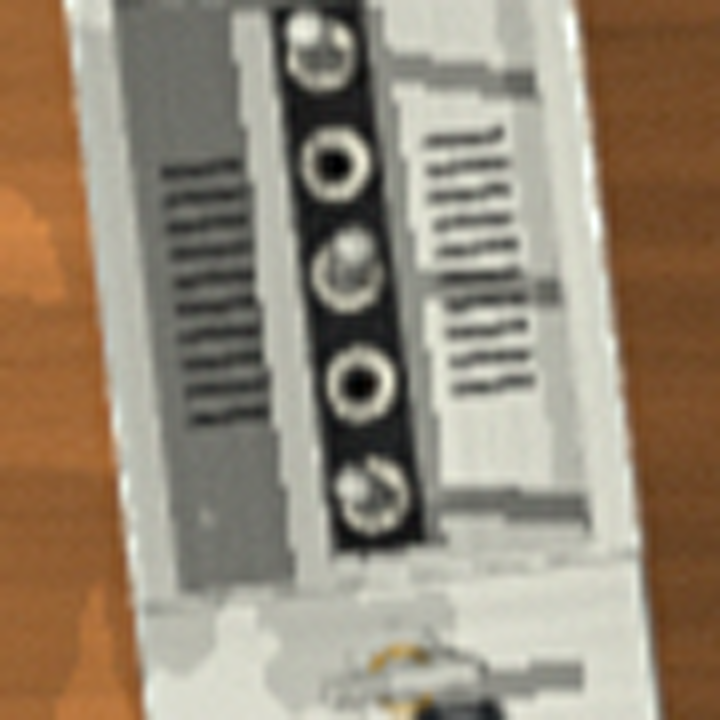

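```bash
python3 - <<'E'
from h import *
p=px2w('top',284.3-.5,268.6-.5,z=145);print(p)
p2=w2px('top',np.array([440,-46,145.]));print(p2)
gog((440,-46,301-165),6.2,165)
im,d=grab_frame('top'); crop(im,255,245,315,290,12,'c3.png')
E
grep -n "def gog" -A12 h.py
```

```text
[440.6768787  -47.11107452 145.        ]
[283.3886345  268.35491225]
grasp now [378.4 -60.3 272.5]
shift cm [ 6.19 -0.94 13.68] roll -0.1 | pos [377.1 -58.4 437.5] rpy [179.3   -0.37   6.06] F [-0.1  1.   0.5] open 0.399 q6 -0.25 t 89.85
20:def gog(p,yaw,L=155):
21-    "p = wanted grasp point; keeps present tilt"
22-    s=sense(); z=Ro.from_euler("xyz",s["tcp_rot"]).apply([0,0,1]); print("grasp now",np.round(s["eef_pos"]+L*z,1)); go(np.array(p,float)-L*z,yaw)
23-def onplane_y(n,u,v,y):
24-    c,f,T=cam(n); r=np.array([(u-c["cx"])/f,(v-c["cy"])/f,1]); R=T[:3,:3]; o=-R.T@T[:3,3]; dr=R.T@r
25-    return o+dr*(y-o[1])/dr[1]
26-_C0=np.array([585.3,-29.0]); _a=np.radians(6.2); _ex=np.array([np.cos(_a),np.sin(_a)]); _ey=np.array([-np.sin(_a),np.cos(_a)])
27-def loc(x,y): return _C0+x*_ex+y*_ey
28-def golo(x,y,tz,yaw,L=167):
29-    "tube axis point in grip at local x,y; TCP height about tz"
30-    s=sense(); z=Ro.from_euler("xyz",s["tcp_rot"]).apply([0,0,1]); p=s["eef_pos"]+L*z
31-    print("grip local",np.round([(p[:2]-_C0)@_ex,(p[:2]-_C0)@_ey,p[2]],1)); w=loc(x,y); go([w[0]-L*z[0],w[1]-L*z[1],tz],yaw)
```

View pics/c3.png

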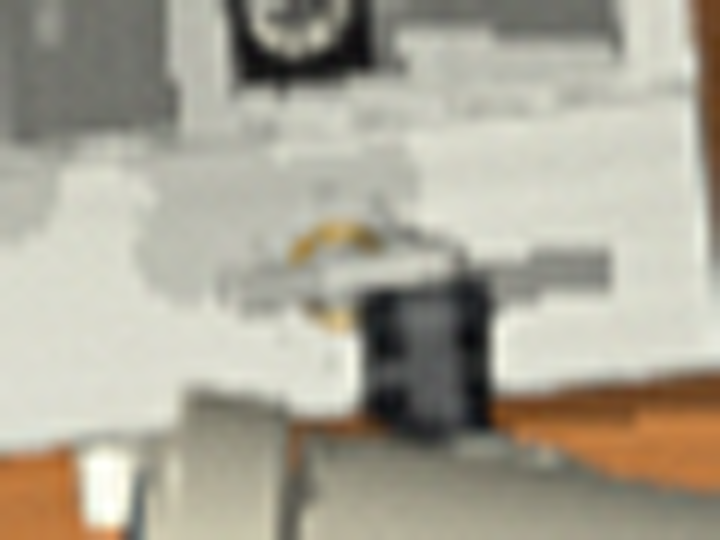

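```bash
python3 -m creep '25 2 -0.4 0 0; 25 4.5 -0.9 0 0; 25 6.2 -0.9 0 0; 25 6.2 -0.9 4 0; 25 6.2 -0.9 7.5 0; 25 6.2 -0.9 7.5 0'; python3 - <<'E'
from h import *
gog((440,-46.5,301-165),6.2,165)
im,d=grab_frame('side'); crop(im,310,190,380,250,11,'c4.png')
E
```

```text
clock: 90.5
eef_pos: [437.9, -43.6, 358.7]
tcp_rot: [3.131, 0.002, 0.107]
contact_force: [-0.6, -0.2, 1.1]
opening: 0.244
grasp now [437.8 -45.3 193.7]
shift cm [0.22 0.08 5.77] roll -0.1 | pos [437.9 -43.6 358.7] rpy [1.7939e+02 1.2000e-01 6.1000e+00] F [-0.6 -0.2  1.1] open 0.244 q6 -0.2 t 90.5
```

View pics/c4.png

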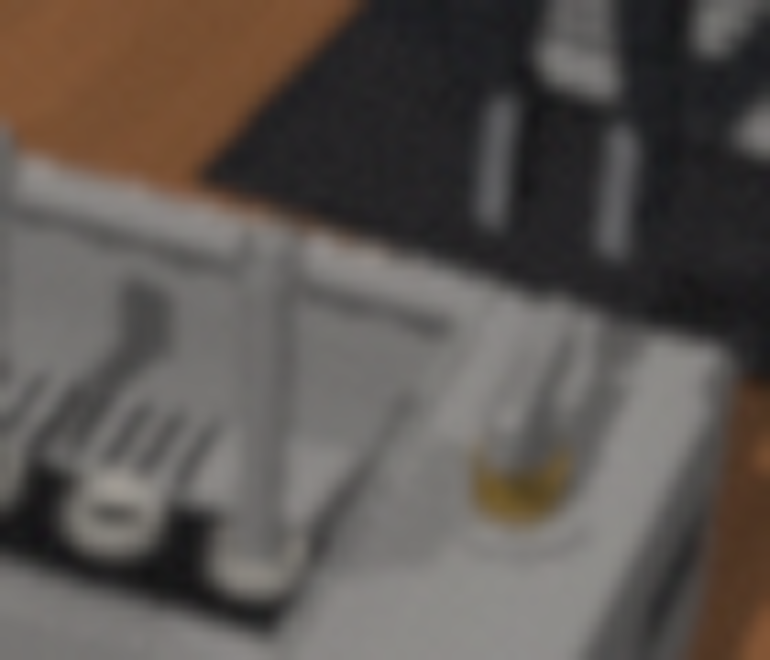

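Tube 3 stands upright in collet 5 and the fingers are aligned above the valve bar. Descend and grip.

```bash
python3 -m creep '25 0.2 0.1 2 0; 25 0.2 0.1 4.5 0; 25 0.2 0.1 6 0; 25 0.2 0.1 6 0; 5 0.2 0.1 6 0; 0 0.2 0.1 6 0; 0 0.2 0.1 6 0;0 0.2 0.1 6 0' 35
```

```text
clock: 91.35
eef_pos: [440.8, -45.2, 302.3]
tcp_rot: [3.13, -0.001, 0.107]
contact_force: [-5.6, -1.1, 3.9]
opening: 0.102
```

```bash
python3 -m creep '0 0 0 0 -8; 0 0 0 0 -16; 0 0 0 0 -24; 0 0 0 0 -32; 0 0 0 0 -40; 0 0 0 0 -48; 0 0 0 0 -56; 0 0 0 0 -64; 0 0 0 0 -72; 0 0 0 0 -80; 0 0 0 0 -88; 0 0 0 0 -90; 0 0 0 0 -90'; python3 - <<'E'
from h import *
im,d=grab_frame('side'); crop(im,310,190,380,250,11,'c5.png')
E
```

```text
clock: 92.65
eef_pos: [441.4, -44.5, 302.6]
tcp_rot: [3.139, 0.01, 1.678]
contact_force: [5.3, 7.2, -18.1]
opening: 0.108
```

View pics/c5.png

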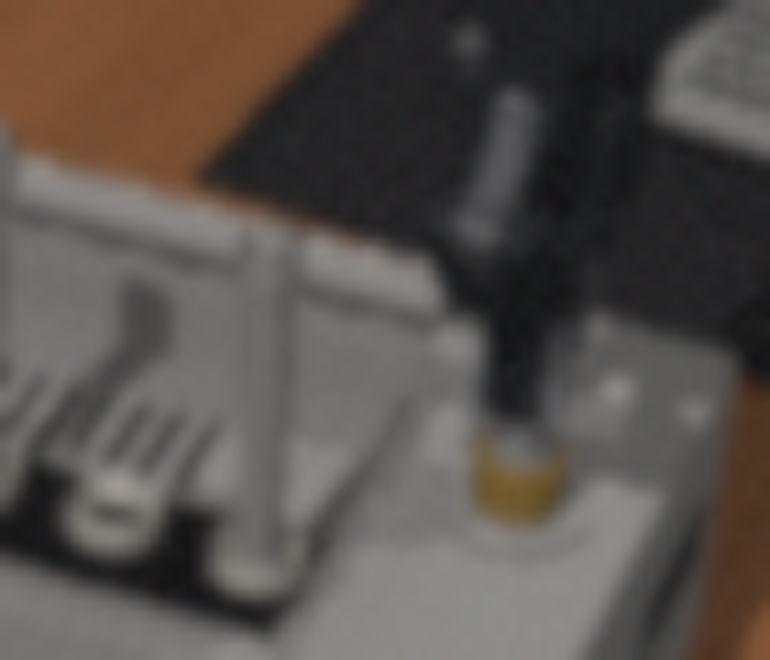

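Turned 90°. Release and lift straight up.

```bash
python3 -m creep '8 0 0 0 0; 20 0 0 0 0; 25 0 0 0 0; 25 0 0 0 0; 25 0 0 -1.5 0; 25 0 0 -4 0; 25 0 0 -8 0; 25 0 0 -12 0; 25 0 0 -12 0' && python3 - <<'E'
from h import *
im,d=grab_frame('side'); crop(im,300,180,380,250,9,'c6.png')
E
```

```text
clock: 93.6
eef_pos: [442.6, -43.6, 428.1]
tcp_rot: [3.129, 0.012, 1.677]
contact_force: [0.4, 0.3, -0.8]
opening: 0.249
```

View pics/c6.png

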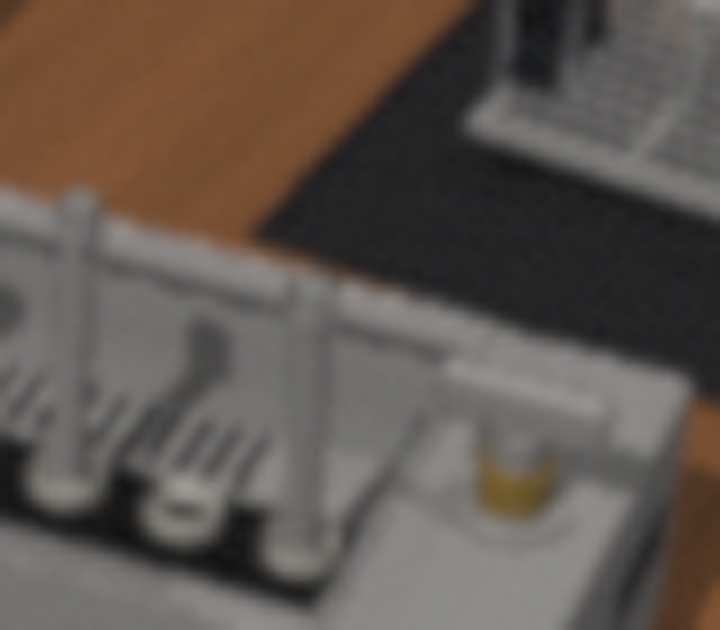

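```bash
python3 -m creep '25 0 -2 -3 0; 25 0 -6 -6 0; 25 0 -9 -6 0; 25 0 -9 -6 0; 25 0 -9 -6 0' && python3 - <<'E'
from h import *
D=[grab_frame('top') for _ in range(3)]
d=np.median([a[1] for a in D],0); im=D[0][0]
cv2.imwrite('pics/d1.png',im)
def L(p): q=p[:2]-np.array([585.3,-29]); return q@[.994,.108],q@[-.108,.994]
for c in (80,0,-80):
  u,v=map(int,w2px('top',np.r_[loc(c,2)[:2],168.])[:2])
  P=[px2w('top',i,j,d=d[j,i]) for i in range(u-7,u+8) for j in range(v-7,v+8)]
  P=np.array([p for p in P if 150<p[2]<185]); m=P.mean(0); print(c,len(P),np.median(P[:,2]),np.round(L(m),1))
im,d=grab_frame('side'); cv2.imwrite('pics/d2.png',im)
print(camera_info and sense()['clock'])
# grid mask: points 20<z<45 around mat
P=np.array([px2w('top',i,j,d=D[0][1][j,i]) for j in range(150,400) for i in range(300,500) if D[0][1][j,i]>0])
Q=P[(P[:,2]>22)&(P[:,2]<45)&(abs(P[:,0]-505)<150)&(abs(P[:,1]+350)<120)]
print(len(Q))
if len(Q): r=cv2.minAreaRect(Q[:,:2].astype(np.float32)); print(r)
E
```

```text
clock: 94.15
eef_pos: [351.5, -52.5, 484.3]
tcp_rot: [3.132, 0.011, 1.676]
contact_force: [0.5, -0.5, 1.0]
opening: 0.252
80 25 166.82641248946493 [73.8  7.9]
0 27 166.10800172546737 [-1.2  0.8]
-80 25 167.61419637498898 [-80.    9.2]
94.35
1415
((480.8851318359375, -385.4768981933594), (138.82872009277344, 189.51431274414062), 89.4996337890625)
```

View pics/d1.png

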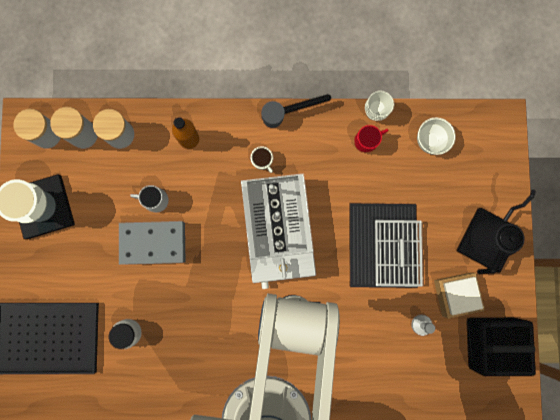

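View pics/d2.png

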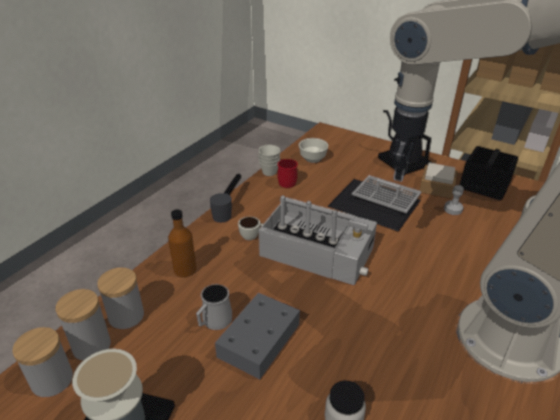

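```bash
python3 - <<'E'
from h import *
im,d=grab_frame('top')
P=np.array([px2w('top',i,j,d=d[j,i]) for j in range(205,300) for i in range(360,435) if d[j,i]>0])
H=P[(P[:,2]>55)&(P[:,2]<90)]; print(len(H),H.mean(0),cv2.minAreaRect(H[:,:2].astype(np.float32)))
Q=P[(P[:,2]>24)&(P[:,2]<45)]; print(Q.mean(0),cv2.minAreaRect(Q[:,:2].astype(np.float32)))
crop(im,340,195,430,295,6,'d3.png')
gog((481,-385,68+100),90)
E
```

```text
115 [ 480.83986417 -384.41661106   72.94409114] ((481.0706481933594, -384.3839111328125), (11.704790115356445, 79.32711791992188), 87.88599395751953)
[ 481.01596063 -385.13603705   33.58039804] ((480.7802734375, -385.38446044921875), (137.39456176757812, 189.66748046875), 89.53401184082031)
grasp now [353.8 -53.9 329.2]
shift cm [-34.1    9.    16.56] roll 6.1 | pos [352.4 -52.4 484.2] rpy [179.54   0.62  96.08] F [ 0.3 -0.  -0.1] open 0.25 q6 -1.82 t 94.4
```

View pics/d3.png

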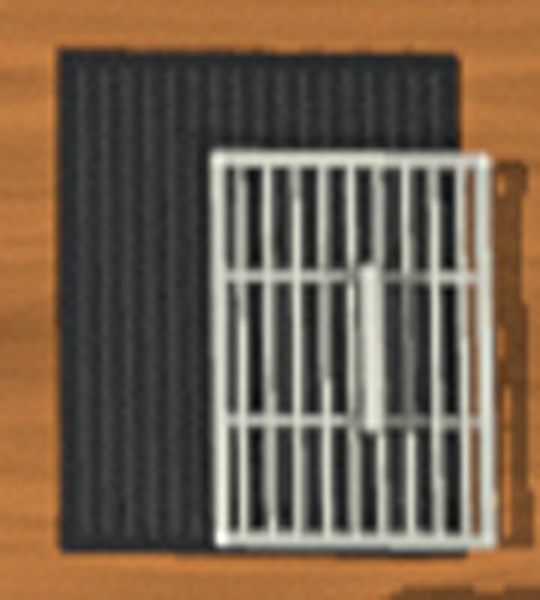

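```bash
python3 -m creep '40 -4 1 0 0; 40 -8 2 0 0; 40 -12 3 0 1; 40 -16 4 0 2; 40 -20 5.5 0 3; 40 -24 7 0 4; 40 -28 8 0 5; 40 -32 9 2 6; 40 -34 9 6 6; 40 -34 9 10 6; 40 -34 9 14 6;40 -34 9 16 6;40 -34 9 16 6' && python3 -c "
from h import *
gog((481,-384.5,68),88.5)"
```

```text
clock: 95.7
eef_pos: [478.8, -381.8, 324.2]
tcp_rot: [3.138, 0.005, 1.572]
contact_force: [-0.1, 0.8, 0.4]
opening: 0.402
grasp now [ 479.3 -382.7  169.2]
shift cm [-0.13  0.14 10.12] roll 1.6 | pos [ 478.8 -381.8  324.2] rpy [179.81   0.3   90.09] F [-0.1  0.8  0.4] open 0.402 q6 -2.25 t 95.7
```

```bash
python3 -m creep '40 -0.1 0.1 4 1; 40 -0.1 0.1 8 1; 40 -0.1 0.1 10 1; 40 -0.1 0.1 10 1; 20 -0.1 0.1 10 1; 5 -0.1 0.1 10 1; 0 -0.1 0.1 10 1; 0 -0.1 0.1 10 1; 0 -0.1 0.1 10 1' 50 && python3 -c "
from h import *
gog((505.4,-349.6,68),89)"
```

```text
clock: 96.6
eef_pos: [481.0, -384.0, 226.3]
tcp_rot: [3.135, 0.008, 1.555]
contact_force: [0.8, 0.3, 7.7]
opening: 0.106
grasp now [ 482.  -385.2   71.3]
shift cm [3.6  2.28 0.32] roll 0.1 | pos [ 481.  -384.   226.3] rpy [179.62   0.43  89.09] F [0.8 0.3 7.7] open 0.106 q6 -2.23 t 96.6
```

```bash
python3 -m creep '0 0 0 -1 0; 0 0 0 -2.5 0; 0 1.5 1 -2.5 0; 0 3 2 -2.5 0; 0 3.5 2.4 -2.5 0; 0 3.5 2.4 -1.5 0; 0 3.5 2.4 -0.6 0; 0 3.5 2.4 0.1 0; 0 3.5 2.4 0.1 0; 10 3.5 2.4 0 0; 30 3.5 2.4 0 0; 40 3.5 2.4 0 0; 40 3.5 2.4 0 0; 40 3.5 2.4 -3 0; 40 3.5 2.4 -7 0; 40 3.5 2.4 -12 0; 40 3.5 2.4 -17 0'
```

```text
clock: 98.3
eef_pos: [504.1, -348.0, 397.6]
tcp_rot: [3.136, 0.007, 1.555]
contact_force: [0.5, -0.4, -0.1]
opening: 0.401
```

Retreat clear (tool −y = −x world, +x = left) and check.

```bash
python3 -m creep '40 2 -4 -3 0; 40 5 -8 -6 0; 40 9 -12 -8 0; 40 13 -16 -8 0; 40 15 -18 -8 0; 40 15 -18 -8 0; 40 15 -18 -8 0' && python3 - <<'E'
from h import *
im,d=grab_frame('top')
P=np.array([px2w('top',i,j,d=d[j,i]) for j in range(190,300) for i in range(335,435) if d[j,i]>0])
H=P[(P[:,2]>55)&(P[:,2]<90)]; print(len(H),H.mean(0) if len(H) else 0)
Q=P[(P[:,2]>24)&(P[:,2]<45)]; print(Q.mean(0),cv2.minAreaRect(Q[:,:2].astype(np.float32)))
crop(im,220,140,440,305,3.6 if 0 else 3,'e1.png')
im,d=grab_frame('side'); crop(im,180,150,440,290,3,'e2.png')
print(sense()['clock'],sense()['contact_force'])
E
```

```text
clock: 99.0
eef_pos: [325.3, -193.8, 476.1]
tcp_rot: [3.134, 0.008, 1.555]
contact_force: [0.5, 1.3, -0.6]
opening: 0.405
98 [ 507.27582302 -349.01205908   72.5482404 ]
[ 503.05326068 -350.41109253   33.7490897 ] ((504.98760986328125, -350.2729187011719), (137.452392578125, 189.91600036621094), 88.6156234741211)
99.1 [ 0.46041813 -0.36756439 -0.24853142]
```

View pics/e1.png

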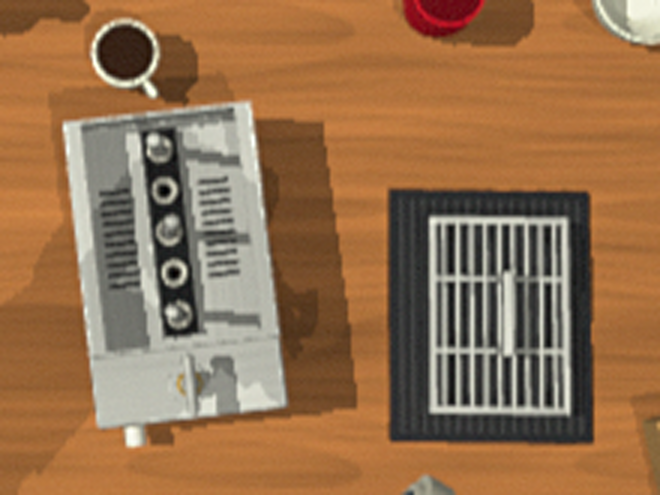

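View pics/e2.png

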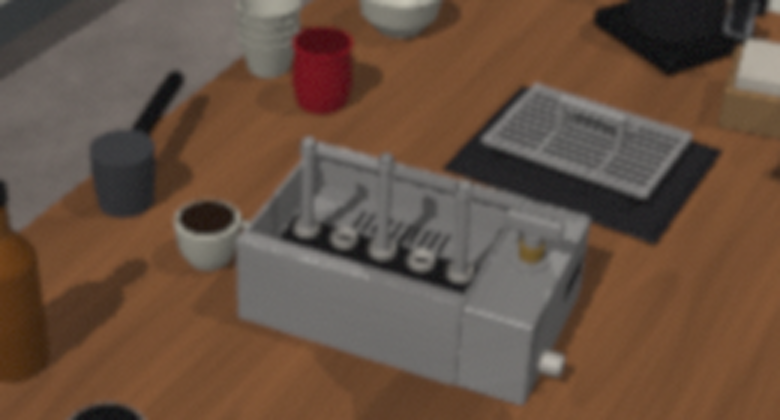

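```bash
python3 -c "
from rig import *
s=sense();print(s['clock'],abs(s['qvel']).max() if hasattr(s['qvel'],'max') else s['qvel'])
print(sign_off())"
```

```text
99.1 0.022698387470930777
the job is handed in; nothing more can be done
None
```

I handed the job in at 99.1 s with every part done; `sign_off()` reports no verdict.

- **Water:** I turned the valve off first and fully on again once all the tubes were in. The last pictures show its bar along the basin, turned by about 90°.
- **Grid:** It was squared, lifted out and laid on the mat, but was later knocked about 25 × 35 mm off centre. I laid it down again, and it now measures within 1 mm of the mat's centre and within about 2° of square. The fingers are well clear of it.
- **Tubes:** Only three were there today, and they sit in collets 1, 3 and 5. All three heads read 166–168 mm high; bottomed tubes should read 169. The third tube was dragged out of collet 4 on a retreat and dropped again later. I stood it back up against the basin wall and pushed it into collet 5.
- **Jug and cup:** The pictures show both standing upright. I did not measure whether either had shifted.

**Least certain:** The tubes in collets 1 and 5 lean about 0.07 rad by the top camera, against a limit of 0.1. The collet bore should not allow more than about 0.06, so the two figures disagree slightly. I also had no clean force reading of the third tube bottoming, because the jaws slipped off its head near the end of the push. That it is home rests on its measured height.

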